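# Feed stale rolls to the crumb mill by pail

## Task

Turn the crumb mill's lock ring so that its lever stands over the white mark, then put every stale round roll into the steel pail and carry the pail by its bail onto the mill's loading ledge, setting it down and letting go with its grip ear pointing away from the feed tray. Then take it by the grip ear on its bottom rim and tip it over the lip so that all the rolls end up in the feed tray. Finally stand the empty pail back on its round rubber mat, leaving the long loaf and the other things on the table where they are.

Things in the scene. Friction and masses are not known exactly. Their poses are not given: they have to be found in the camera images.
- mill: Fixed grey and steel crumb mill: loading ledge, feed tray and drive body in a row along +y. Origin on the table below the tray; z up. The drive housing is a grey box x -130 to +130 mm, y 145 to 345 mm, 223 mm high. Lock-ring post at x 170, y -200 mm with a round dial plate of 80 mm radius, top 105 mm high.
- tray_in (a point): Centre of the feed tray's inner floor. The tray is an open-topped steel box; in the mill's frame its outside runs x -115 to +115 mm, y -120 to +140 mm; rim 85 mm high, floor 12 mm high, walls 6 mm.
- ledge (a point): Centre of the loading ledge's top face. Steel plate, in the mill's frame x -65 to +65 mm, y -265 to -123 mm, top 110 mm above the table; along its tray-side edge a lip 6 mm thick and 5 mm high (inner face at y -125 mm).
- collar (a joint): Lock ring on the mill's post, turning about the vertical, rad. At 0 its lever points to -135 deg in the mill's frame (x towards y positive); grows counter-clockwise seen from above. Lever over the white mark (locked) at 1.20; a stop at 1.6. Starts between 0 and 0.45. Stays where it is left (friction 0.15 Nm).
- collar_hinge (a point): Point on the lock ring's vertical axis at the lever's mid height, 130 mm above the table; the central stud reaches 157 mm.
- collar_lever (a point): Grip point of the lock ring's aluminium lever, 62 mm from the axis. The lever is an upright-sided bar 14 mm thick, 26 mm high (117 to 143 mm above the table), reaching to 80 mm from the axis; the ring has 40 mm radius. 12 mm of air between lever and dial plate.
- lock_mark (a point): The white locked mark on the dial plate, 75 mm from the ring's axis.
- mat: Fixed round black rubber mat, 170 mm across, 4 mm thick; origin under its centre.
- pail: Loose steel pail, 0.36 kg: 132 mm across at the bottom, 176 mm at the rim (182 with the bead), 125 mm high, wall 4 mm, floor 5 mm, smooth inside (friction with the rolls about 0.35). Origin at the centre of its underside, z up. Grip ear on the bottom rim at -x. Bail hinges at its sides (+y, -y), 115 mm above the underside. Starts with +x within 0.5 rad of world +y.
- pail_mid (a point): Centre of the pail's inside, on its axis 70 mm above the underside.
- pail_ear (a point): Grip point on the grip ear: 108 mm from the pail's axis along -x, 22 mm above the underside. The ear is a flat upright fin 14 mm thick (along the pail's y), 28 mm high (8 to 36 mm above the underside), sticking out from the bottom rim to 126 mm from the axis.
- bail (a joint): Angle of the bail, rad: 0 upright over the pail, positive leaning towards the pail's +x, stops at -1.2 and 1.2. It stays where it is left (friction 0.07 Nm). Starts folded towards +x, at 0.9 to 1.15.
- bail_grip (a point): Middle of the bail's top bar: a straight round bar 10 mm thick, 110 mm long, parallel to the pail's y, 115 mm from the hinge axis.
- roll0: Stale, hard round bread roll (2 to 4 of the five are present), 58 mm across, 44 mm high, rounded top with a cross cut, flat bottom 42 mm across, about 50 g. Origin at its centre, z up out of its top. Widest from 13 to 26 mm above its underside.
- roll1: Stale, hard round bread roll (2 to 4 of the five are present), 58 mm across, 44 mm high, rounded top with a cross cut, flat bottom 42 mm across, about 50 g. Origin at its centre, z up out of its top. Widest from 13 to 26 mm above its underside.
- roll2: Stale, hard round bread roll (2 to 4 of the five are present), 58 mm across, 44 mm high, rounded top with a cross cut, flat bottom 42 mm across, about 50 g. Origin at its centre, z up out of its top. Widest from 13 to 26 mm above its underside.
- roll3: Stale, hard round bread roll (2 to 4 of the five are present), 58 mm across, 44 mm high, rounded top with a cross cut, flat bottom 42 mm across, about 50 g. Origin at its centre, z up out of its top. Widest from 13 to 26 mm above its underside.
- roll4: Stale, hard round bread roll (2 to 4 of the five are present), 58 mm across, 44 mm high, rounded top with a cross cut, flat bottom 42 mm across, about 50 g. Origin at its centre, z up out of its top. Widest from 13 to 26 mm above its underside.
- cutter: Bystander: steel ring cutter, 60 mm across, 30 mm high. Origin at the centre of its underside. Leave alone.
- loaf: Bystander: long loaf, 200 x 75 x 60 mm. Origin under its centre. Leave alone.
- seedjar: Bystander: glass jar, 70 mm across, 110 mm high. Leave alone.
Mind the look-alikes: they are no part of the job. Several things look just like the mat: the one meant starts farthest from the robot's base.

How it is judged:
On the way, in this order (a step that is already met when the one before it is completed fails the run):
1. the lock ring is turned to its white mark (value of joint collar between 1.1 and 1.3 rad), for 0.2 s.
2. every roll present is in the pail (distance between each of roll0, roll1, roll2, roll3, roll4 and pail_mid below 0.085 m), for 0.2 s.
3. the loaded pail stands upright on the ledge, let go, ear away from the tray (all of step 2 and x of pail in the frame of mill between -0.04 and 0.04 m and y of pail in the frame of mill between -0.24 and -0.165 m and z of pail in the frame of mill between 0.1 and 0.12 m and angle between pail's own z axis and vertical below 0.1 rad and contact force between the fingers and pail below 0.2 N and angle between the x axis of pail and the y axis of mill, either way round below 0.5 rad and y of pail_ear in the frame of mill below -0.26 m), for 0.3 s.
4. the pail is tipped over the lip, held by the ear at its bottom rim (angle between pail's own z axis and vertical above 1.2 rad and y of pail_mid in the frame of mill above -0.17 m and contact force between the fingers and pail above 0.5 N and distance between the grasp point and pail_ear below 0.06 m), for 0.1 s.
5. all the rolls are in the feed tray (x of roll0 in the frame of mill between -0.115 and 0.115 m and y of roll0 in the frame of mill between -0.12 and 0.14 m and z of each of roll0, roll1, roll2, roll3, roll4 in the frame of mill below 0.095 m and linear speed of each of roll0, roll1, roll2, roll3, roll4 below 0.05 m/s and x of roll1 in the frame of mill between -0.115 and 0.115 m and y of roll1 in the frame of mill between -0.12 and 0.14 m and x of roll2 in the frame of mill between -0.115 and 0.115 m and y of roll2 in the frame of mill between -0.12 and 0.14 m and x of roll3 in the frame of mill between -0.115 and 0.115 m and y of roll3 in the frame of mill between -0.12 and 0.14 m and x of roll4 in the frame of mill between -0.115 and 0.115 m and y of roll4 in the frame of mill between -0.12 and 0.14 m), for 0.2 s.
At the end, for the whole second after the job is handed in: Lock ring within 0.1 rad of its mark; every roll present at rest in the feed tray (centre inside its walls and under 95 mm high); the pail upright (within 0.1 rad) and at rest on its mat, its axis within 40 mm of the mat's centre (all of step 1 and all of step 5 and horizontal distance between pail and mat below 0.04 m and height (world z) of pail below 0.012 m and angle between pail's own z axis and vertical below 0.1 rad and linear speed of pail below 0.05 m/s); the robot touches nothing.
It fails at once if a bystander is moved more than 40 mm (distance of any of cutter, loaf, seedjar from where it was at the start of the episode above 0.04 m).
Of roll0, roll1, roll2, roll3, roll4 only 2 to 4 are there at a start; the rules pass over those that are not, and their reading is None.
At some moment in a run one of roll0, roll1, roll2, roll3, roll4 may be knocked a few centimetres aside while the robot is not near it.
It also fails if it takes over 200 s, if anything falls off the work surface, if the arm or the gripper's body presses on something with over 40 N, if the wrist force passes 120 N, or if a joint passes its speed limit or range.

## Robot

A 7-joint arm with a two-finger parallel gripper is mounted at the origin on the work surface. World frame = base frame: x ahead of the robot, y to its left, z up, the work surface at z = 0. Lengths are in m, angles in rad, forces in N, time in s.
With the tool pointing down it reaches from about 0.4 to 0.85 m from the base axis. Payload 4.5 kg.
Tool frame: the origin (TCP) lies between the finger pads; the fingertips stand 19 mm ahead of it and the grasp point (between the pads) is the TCP (r.nose_length is the distance from the TCP to the fingertips, in m); z points along the fingers, x is the direction in which the jaws open and shut, and the axes are right-handed (so a half turn about z gives the same grasp; the last joint's range is limited). The gripper opens to 88 mm and grips with 3 to 60 N. Pads are 18 mm wide; open, the fingers measure 123 mm over their backs; the gripper's body (75 mm by 187 mm) begins 45 mm behind the grasp point.
Start: joints at [1.332, 0.689, -0.195, 1.565, 0.157, 0.902, -0.215], TCP at [0.168, -0.602, 0.258] pointing down, gripper open.
Joint ranges: [-3.01, 3.01], [-0.46, 2.08], [-1.47, 1.51], [0.13, 2.56], [-1, 4.14], [0.04, 2.09], [-2.66, 2.66]. Speed limits (rad/s): [2.57, 2.57, 3.14, 3.14, 3.14, 3.14, 3.14].

## Interface

Orientations are given as a unit quaternion [x, y, z, w].
In Python, from plant import get_state, vision, r gives the robot as it stands.
- The arm moves only by the tool play_rows, never from a script. Its argument "deltas" is a list that holds one entry, the list of rows, each a list of 7 numbers: the gripper command: -1 is fully open, 1 is shut, values between are in proportion, then the shift along the tool's x, y, z normalised to -1 to 1, where 1 is 300 mm, then the turn, a rotation vector about the tool's x, y, z normalised to -1 to 1, where 1 is pi rad. A call has 1 to 5 rows; each row is the pose to reach, as a shift and turn from the pose measured when the call began, along the tool's axes at that moment, turning the shorter way round; what a row does not reach only later rows make up. A row lasts 1/8 s, in which the tool goes at most 62.5 mm and 10.7 degrees, less where a joint would pass 70% of its speed; a pose out of reach is approached as far as the arm can. A call with a number of a shift or a turn outside -1 to 1 is refused whole. A call with a gripper value outside its range is refused whole. The fingers move at their own pace and stop on an object; "force" is the grip in N (left out, the last holds). Time passes only in rows, so rows that repeat a pose let the fingers close. It gives the time, the measured TCP pose, the force and the opening at its end, in the units of the state.
- get_state(): the state, without advancing time (a new reading comes with each control period).
- vision.snapshot(name): name is "scene" or "top"; returns the picture (420x560x3 uint8, red, green, blue); there is no depth.
- vision.camera_model(name): a dict with "vfov" (degrees; the focal length in pixels is half the picture's height over the tangent of half this angle, whatever the lens; pixels are square), "cx", "cy" (the principal point, pixels), "world_to_cam" (4x4, takes a point from world to camera coordinates). Camera axes: x right, y up, looking along -z (the intrinsics and any distortion apply to the point x, -y, -z); pixel columns grow to the right and rows downward; lengths in m; the calibration is good to about 2 mm. A picture is of the moment at which its call begins. camera_model takes no time and is no camera call.
- r.finish_job(): hands the job in, once; it reports no verdict.
The state is a dict: "clock": time; "q": joint angles; "qd": joint speeds; "joint_torque": joint torques, N m; "tool_pos": TCP position; "eef_rot": TCP orientation; "contact_force": force on the tool from outside, world axes, zero at the start; "moment": the same for the moment, N m; "opening": opening from 0.0 (shut) to 1.0 (fully open).
Only numpy, scipy, OpenCV 4.12 (cv2) and the standard library are available. Lean on these libraries where they do the work, as an engineer would, in place of code of your own. Each camera call takes 0.05 s, during which the arm holds its last target.

## Working session

There is one attempt and no reset: what is moved stays moved. The work goes in short steps, Python scripts to look and compute and a tool call to move; the robot and the scene stay as the last step left them, time stands still between calls to the robot, and variables do not carry over. Pictures are saved under pics/ and viewed, and the job is handed in when it is done.

Besides the shell and the picture viewer there is one more tool, called after ">>>" as name([rows], argument=value, ...), one row to a line, values as JSON. play_rows: Moves the arm, as the interface text tells. Scaled input: -1 to 1 covers 300 mm each way for a shift and pi rad each way for a turn. Its arguments: {"type":"object","properties":{"deltas":{"type":"array"},"force":{"type":"number"}},"required":["deltas"]}

```bash
ls; mkdir -p pics; python3 - <<'E'
from plant import get_state, vision, r
import cv2
for n in("scene","top"):
    im=vision.snapshot(n); cv2.imwrite(f"pics/{n}0.png",im[:,:,::-1]); print(n,vision.camera_model(n))
print(get_state())
print([a for a in dir(r) if a[0]!='_'])
E
```

```text
pics
scene {'vfov': 46.99342986547915, 'cx': 289.5064178310618, 'cy': 212.07771257312814, 'world_to_cam': array([[-0.59011661,  0.80722103,  0.01251402,  0.37328573],
       [-0.68549965, -0.50919994,  0.5203899 ,  0.22645904],
       [ 0.42644181,  0.29851237,  0.85383707, -1.48652629],
       [ 0.        ,  0.        ,  0.        ,  1.        ]])}
top {'vfov': 42.015226876797946, 'cx': 280.05830409642203, 'cy': 203.59192577017606, 'world_to_cam': array([[-0.02526204, -0.99951615,  0.01814655, -0.07915553],
       [ 0.99344658, -0.02307626,  0.11194366, -0.55343868],
       [-0.11147074,  0.02085555,  0.99354885, -1.49614214],
       [ 0.        ,  0.        ,  0.        ,  1.        ]])}
{'clock': 0.1, 'q': array([ 1.33180815,  0.68992793, -0.1945411 ,  1.56624205,  0.15728799,
        0.9025293 , -0.21507382]), 'qd': array([ 0.00046813, -0.0006124 , -0.00091377, -0.00269599,  0.00041284,
       -0.00033207,  0.00023709]), 'joint_torque': array([-3.81038219e-03, -5.28501177e+01, -1.27180070e+00, -1.53836006e+01,
       -5.25582768e-02,  1.97611029e-03,  5.52895926e-05]), 'tool_pos': array([ 0.16820907, -0.60136622,  0.25697286]), 'eef_rot': array([ 7.96719530e-01, -6.04348621e-01, -7.13504493e-04, -4.75957457e-04]), 'contact_force': array([ 1.01729388,  0.16599439, -0.67123471]), 'moment': array([ 0.04513069, -0.01203144, -0.02487725]), 'opening': 0.996451534392044}
['Unreachable', 'finish_job', 'nose_length']
```

View pics/scene0.png

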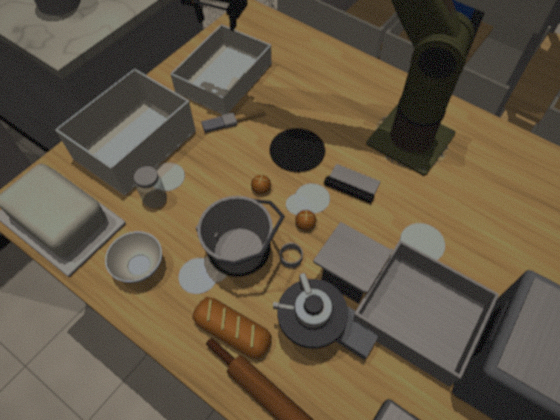

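View pics/top0.png

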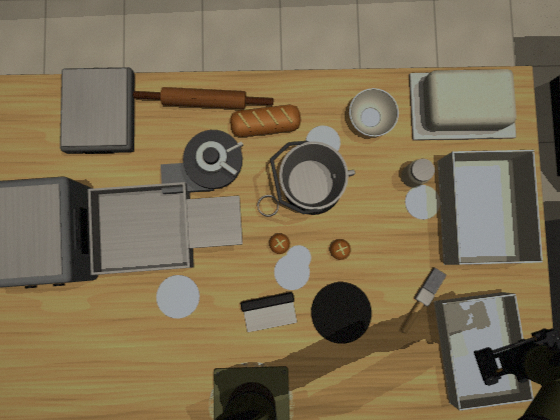

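```bash
cat > h.py <<'E'
import numpy as np, cv2
from plant import get_state, vision, r
from scipy.spatial.transform import Rotation as R
def cm(n):
    c=vision.camera_model(n); f=210/np.tan(np.radians(c['vfov'])/2); return c,f
def proj(n,P):
    c,f=cm(n); P=np.atleast_2d(P); q=P@c['world_to_cam'][:3,:3].T+c['world_to_cam'][:3,3]
    return np.c_[c['cx']+f*q[:,0]/-q[:,2], c['cy']-f*q[:,1]/-q[:,2]]
def unproj(n,uv,z):
    c,f=cm(n); W=c['world_to_cam']; d=np.array([(uv[0]-c['cx'])/f,-(uv[1]-c['cy'])/f,-1])
    d=W[:3,:3].T@d; o=-W[:3,:3].T@W[:3,3]; return o+d*(z-o[2])/d[2]
def snap(n,name,crop=None,s=1):
    im=vision.snapshot(n)[:,:,::-1].copy(); save(im,name,crop,s); return im
def save(im,name,crop=None,s=1,fac=1):
    if crop: im=im[crop[1]:crop[3],crop[0]:crop[2]]
    im=cv2.resize(im,None,fx=s,fy=s,interpolation=cv2.INTER_CUBIC); im=np.clip(im.astype(float)*fac,0,255).astype('uint8')
    cv2.imwrite("pics/"+name+".png",im)
E
python3 - <<'E'
from h import *
t=cv2.imread("pics/top0.png"); s=cv2.imread("pics/scene0.png")
save(t,"c1",(150,110,370,270),3.6,1.5)
save(s,"c2",(180,160,380,360),3.0,1.6)
E
```

```text
(no output)
```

View pics/c1.png

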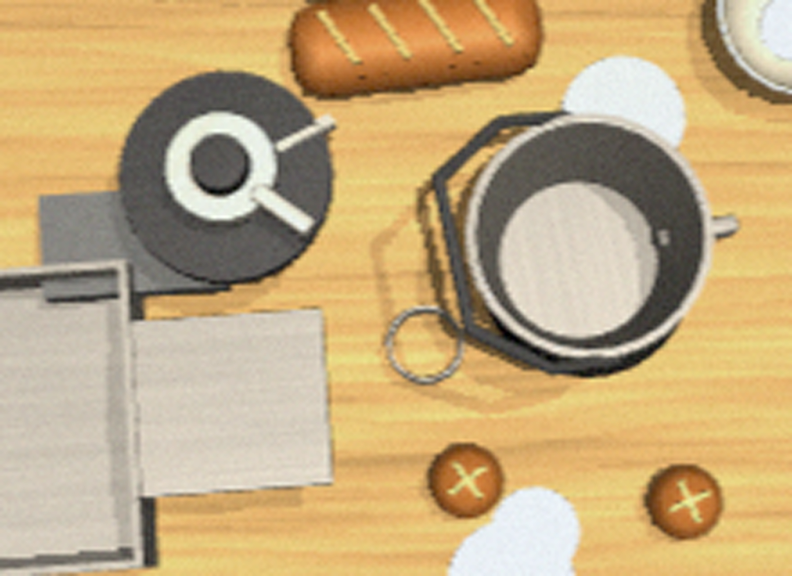

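View pics/c2.png

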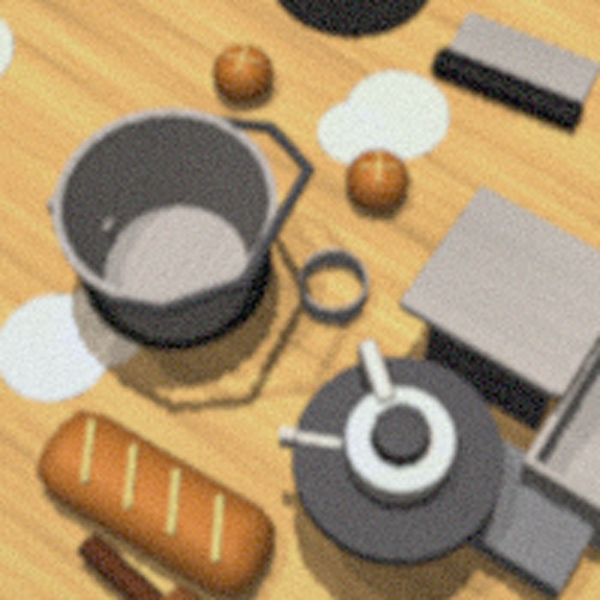

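```bash
python3 - <<'E'
from h import *
t=cv2.imread("pics/top0.png"); s=cv2.imread("pics/scene0.png")
save(t,"c3",(60,160,260,290),4,1.5)
save(t,"c4",(380,130,560,410),2.1,1.6)
save(s,"c5",(0,0,560,420),1.4,1.8)
save(t,"c6",(260,120,370,220),6,1.8)
E
```

```text
(no output)
```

View pics/c3.png

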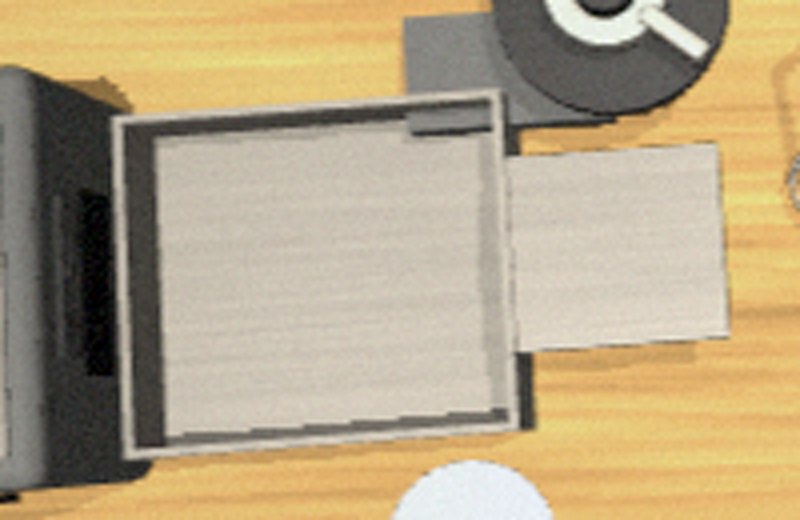

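View pics/c4.png

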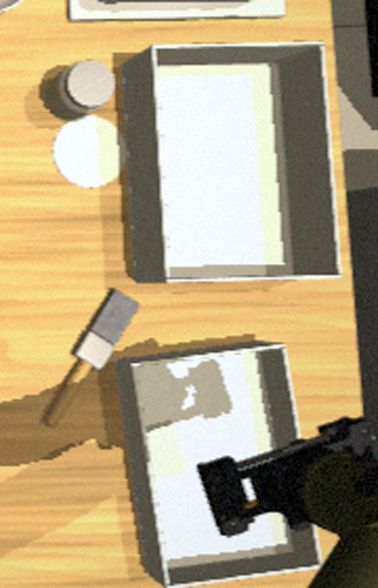

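View pics/c5.png

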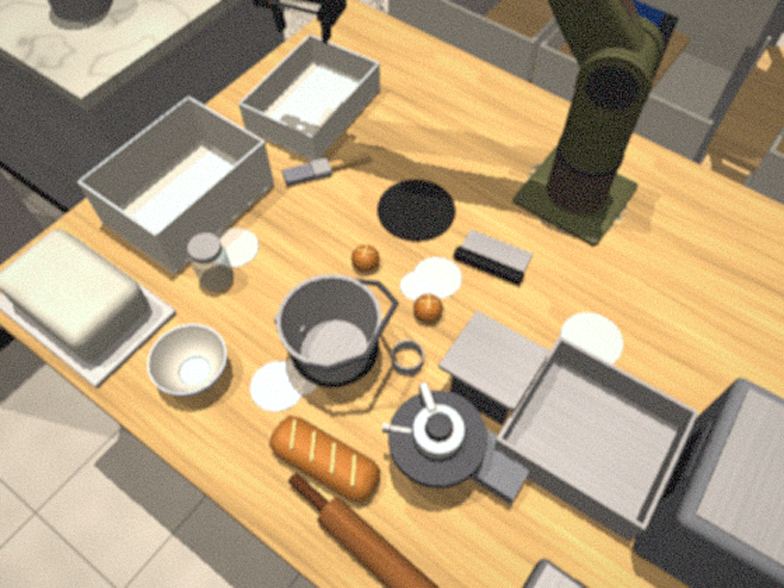

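View pics/c6.png

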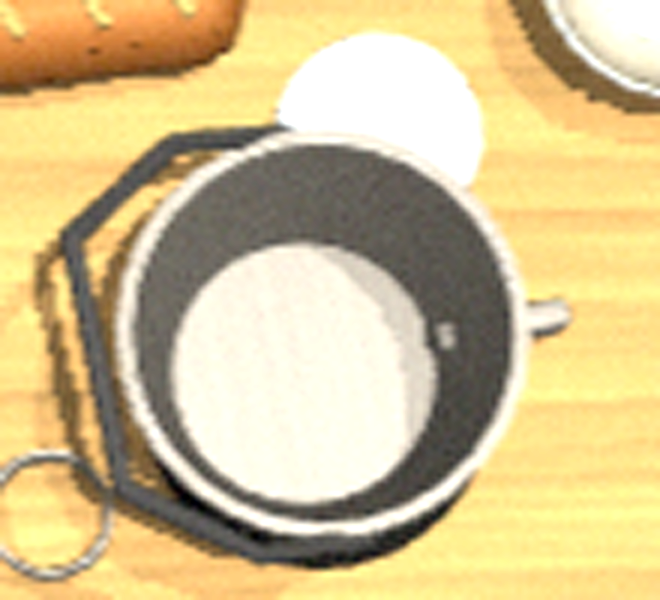

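```bash
cat > fit.py <<'E'
from h import *
from scipy.optimize import least_squares
T=np.array([[112,117],[500,90],[519,430],[123,460],[717,143],[729,337]])/4+[60,160]
S=np.array([[643,529],[499,437],[565,338],[694,411],[441,358],[485,314]])/1.4
M=np.array([[115,140,85],[115,-120,85],[-115,-120,85],[-115,140,85],[65,-265,110],[-65,-265,110]])/1000
def w(p,M): 
    c,s=np.cos(p[2]),np.sin(p[2]); return M@np.array([[c,s,0],[-s,c,0],[0,0,1]])+[p[0],p[1],0]
def res(p): return np.r_[(proj("top",w(p,M))-T).ravel(),(proj("scene",w(p,M))-S).ravel()]
o=least_squares(res,[.45,.3,0]); print(o.x); print(o.fun.reshape(-1,2).round(1).tolist())
p=o.x
print("post top/scene",proj("top",w(p,np.array([[.17,-.2,.157],[.17,-.2,.105]]))),proj("scene",w(p,np.array([[.17,-.2,.157]]))))
for uv,z in (((310/3.6+150,228/3.6+110),.143),((335/3.6+150,121/3.6+110),.105)):
    P=unproj("top",uv,z); d=P-w(p,np.array([[.17,-.2,z]]))[0]; c,s=np.cos(p[2]),np.sin(p[2])
    l=np.array([c*d[0]+s*d[1],-s*d[0]+c*d[1]]); print(l,np.hypot(*l),np.arctan2(l[1],l[0])+3*np.pi/4)
for n,uv,z in (("top",(279,243.3),.044),("top",(340.2,248.8),.044),("scene",(428/1.4,297/1.4),.04),("scene",(365/1.4,247/1.4),.04)): print(unproj(n,uv,z))
print("mat2",unproj("top",(341,312),.004),"scene mat2",unproj("scene",(416/1.4,210/1.4),.004))
E
python3 fit.py
```

```text
[0.48810893 0.28060379 0.03708205]
[[-0.4, -0.6], [-0.5, 0.4], [-1.5, 1.1], [-1.2, -0.2], [-0.5, 1.2], [-0.9, 1.8], [0.8, 0.5], [-1.8, 0.3], [-2.8, -2.2], [4.1, 1.0], [-1.4, 3.3], [-4.8, -4.2]]
post top/scene [[210.32609653 155.90540134]
 [212.43421666 159.76214897]] [[313.98734992 301.1593942 ]]
[-0.04704768 -0.06323222] 0.07881496251074516 0.14571849939166137
[ 0.03922662 -0.08417303] 0.09286456405633123 1.2214971412825435
[ 0.44024126 -0.08661109  0.044     ]
[ 0.42100675 -0.25459605  0.044     ]
[ 0.43090571 -0.09414023  0.04      ]
[ 0.41027906 -0.26324755  0.04      ]
mat2 [ 0.24640375 -0.25537437  0.004     ] scene mat2 [ 0.24854525 -0.25235128  0.004     ]
```

```bash
python3 - <<'E'
from h import *
s=cv2.imread("pics/scene0.png")
save(s,"c7",(300,210,500,360),4,1.5)
save(s,"c8",(180,190,300,290),6,1.9)
E
```

```text
(no output)
```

View pics/c7.png

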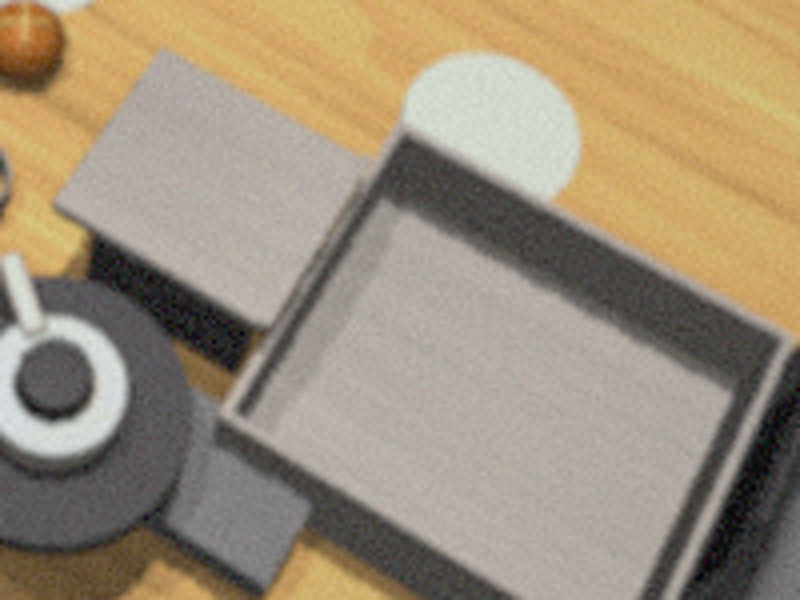

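View pics/c8.png

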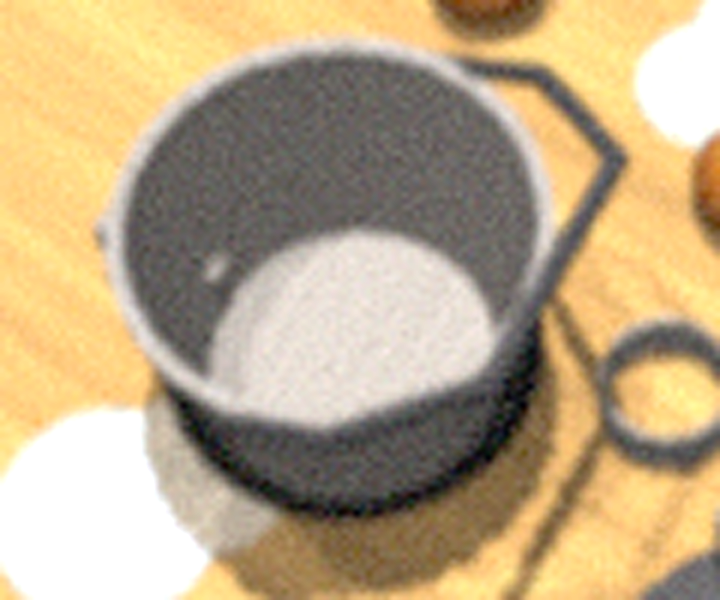

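```bash
cat > fit2.py <<'E'
from fit import *
S=np.array([[np.nan]*2,[220,412],[405,122],[792,335],[55,207],[167,50]])/4+[300,210]
def res(p): 
    a=np.r_[(proj("top",w(p,M))-T).ravel(),(proj("scene",w(p,M))-S).ravel()]; return a[~np.isnan(a)]
o=least_squares(res,p); print("mill",o.x); print(o.fun.reshape(-1,2).round(1).tolist())
a=np.linspace(0,2*np.pi,361)
def ext(n,c,r,z):
    q=proj(n,np.c_[c[0]+r*np.cos(a),c[1]+r*np.sin(a),0*a+z]); return np.array([q[:,0].min(),q[:,0].max(),q[:,1].min(),q[:,1].max()])
def e(l,r,t,b,s,ox,oy): return np.array([l/s+ox,r/s+ox,t/s+oy,b/s+oy])
tr=e(117,528,133,535,6,260,120); tf=e(172,437,243,502,6,260,120); sr=e(107,553,40,435,6,180,190)
f=lambda c:np.r_[ext("top",c,.091,.126)-tr,ext("top",c,.0625,.009)-tf,ext("scene",c,.091,.126)-sr]
q=least_squares(f,[.6,-.2]); print("pail",q.x,q.fun.round(1))
for n,v in (("top",tr),("scene",sr)):
    print(n,least_squares(lambda c:ext(n,c,.091,.126)-v,[.6,-.2]).x)
print("floor",least_squares(lambda c:ext("top",c,.0625,.009)-tf,[.6,-.2]).x)
c=q.x
uvT=np.array([[70,238],[122,490]])/6+[260,120]; uvS=np.array([[620,160],[500,370]])/6+[180,190]
uvE=np.array([568,318])/6+[260,120]
def bar(g,s,y=.055): # pail yaw g0, bail
    l=np.array([.115*np.sin(g[1]),s*y,.119+.115*np.cos(g[1])]); C,Sn=np.cos(g[0]),np.sin(g[0])
    return np.array([c[0]+C*l[0]-Sn*l[1],c[1]+Sn*l[0]+C*l[1],l[2]])
def fb(g): return np.r_[proj("top",bar(g,1))[0]-uvT[1],proj("top",bar(g,-1))[0]-uvT[0],proj("scene",bar(g,1))[0]-uvS[0]]
g=least_squares(fb,[1.57,1]); print("yaw,bail",g.x,g.fun.round(1))
E=unproj("top",uvE,.026); print("ear yaw",np.arctan2(*(c-E[:2])[::-1]),np.linalg.norm(c-E[:2]))
E
python3 fit2.py | tail -8
```

```text
mill [0.48893389 0.28028798 0.04914214]
[[-0.8, -0.3], [-0.9, -0.4], [-0.9, 0.2], [-0.5, 0.1], [-0.8, -0.3], [-0.5, 0.2], [-0.5, 0.5], [-1.5, -0.9], [1.2, 0.2], [-0.9, -1.4], [-1.3, -1.5]]
pail [ 0.61409147 -0.1804138 ] [-0.6 -0.2 -0.8  0.4 -0.4 -0.8 -0.2  0.  -1.1 -0.  -0.7 -1.1]
top [ 0.61351968 -0.18146815]
scene [ 0.61517502 -0.17780333]
floor [ 0.61386277 -0.18215147]
yaw,bail [1.75425947 1.10561909] [-0.4 -0.2 -0.7  0.  -0.7 -0.2]
ear yaw 1.7295096630414686 0.12715057213485664
```

```bash
cat > p.py <<'E'
import sys,json
from h import *
MILL=(0.4889,0.2803,0.049)
def mw(x,y,z=0):
    c,s=np.cos(MILL[2]),np.sin(MILL[2]); return np.array([MILL[0]+c*x-s*y,MILL[1]+s*x+c*y,z])
def down(phi_deg,tilt_axis=None):
    f=np.radians(phi_deg); c,s=np.cos(f),np.sin(f)
    return np.array([[c,s,0],[s,-c,0],[0,0,-1.]])
def st():
    s=get_state(); 
    with open("log.jsonl","a") as f: f.write(json.dumps([s['clock'],s['q'].tolist(),s['tool_pos'].tolist(),s['eef_rot'].tolist()])+"\n")
    return s
def delta(p,Rm,s=None,flip=True):
    s=s or st(); R0=R.from_quat(s['eef_rot']); 
    c=[]
    for k in ((0,np.pi) if flip else (0,)):
        rr=(R0.inv()*R.from_matrix(Rm)*R.from_rotvec([0,0,k])).as_rotvec(); c.append(rr)
    c.sort(key=np.linalg.norm)
    d=R0.inv().apply(np.array(p)-s['tool_pos'])/.3
    return np.r_[d,c[0]/np.pi]
def show(p,Rm,flip=True):
    s=st(); d=delta(p,Rm,s,flip); print("t",round(s['clock'],2),"pos",s['tool_pos'].round(3),"q",s['q'].round(2),"F",s['contact_force'].round(1),"op",round(s['opening'],3)); print("delta",d.round(3).tolist(),"deg",round(np.degrees(np.linalg.norm(d[3:])*np.pi),1),"target",np.round(p,4))
E
cat >> fit2.py <<'E'
p=o.x
for uv,z in (((310/3.6+150,228/3.6+110),.143),((335/3.6+150,121/3.6+110),.105)):
    P=unproj("top",uv,z); d=P-w(p,np.array([[.17,-.2,z]]))[0]; c_,s_=np.cos(p[2]),np.sin(p[2])
    l=np.array([c_*d[0]+s_*d[1],-s_*d[0]+c_*d[1]]); print(l,np.hypot(*l),np.arctan2(l[1],l[0])+3*np.pi/4)
P=unproj("scene",(180+370/3,160+345/3),.143);d=P-w(p,np.array([[.17,-.2,z]]))[0];l=np.array([c_*d[0]+s_*d[1],-s_*d[0]+c_*d[1]]); print(l,np.hypot(*l),np.arctan2(l[1],l[0])+3*np.pi/4)
E
python3 fit2.py|tail -3
python3 - <<'E'
from p import *
a=mw(.17,-.2); print("axis",a)
show([.42,-.3,.3],down(-40))
E
```

```text
[-0.0510396  -0.06433991] 0.08212590492735398 0.11476788903957802
[ 0.03497589 -0.08631965] 0.09313642784840366 1.1703709856910207
[-0.04768798 -0.05666255] 0.07405935813676999 0.08579291786485577
axis [0.66849203 0.08886672 0.        ]
t 0.1 pos [ 0.168 -0.601  0.257] q [ 1.33  0.69 -0.19  1.57  0.16  0.9  -0.22] F [ 1.   0.2 -0.7] op 0.996
delta [-0.741, -1.079, -0.142, -0.0, 0.001, -0.191] deg 34.4 target [ 0.42 -0.3   0.3 ]
```

>>> play_rows([
  [[-1,-0.13,-0.19,-0.1,0,0,-0.04],[-1,-0.27,-0.4,-0.14,0,0,-0.08],[-1,-0.4,-0.58,-0.14,0,0,-0.12],[-1,-0.53,-0.78,-0.14,0,0,-0.16],[-1,-0.65,-0.95,-0.14,0,0,-0.19]],
])

```text
clock: 0.72
tool_pos: [0.3659, -0.3655, 0.299]
eef_rot: [0.94, -0.342, -0.001, -0.001]
contact_force: [1.7, -0.4, -0.4]
opening: 1.0
```

```bash
python3 - <<'E'
from p import *
ax=mw(.17,-.2,.25); t=np.radians(-125.9); g=ax+.064*np.array([np.cos(t),np.sin(t),0])
show(g,down(-35.9))
E
```

```text
t 0.72 pos [ 0.366 -0.365  0.299] q [ 0.94  0.51 -0.38  1.83  0.24  0.85 -0.25] F [ 1.7 -0.4 -0.4] op 1.0
delta [-0.185, -1.595, 0.165, -0.0, 0.0, -0.023] deg 4.1 target [0.631 0.037 0.25 ]
```

>>> play_rows([
  [[-1,-0.02,-0.19,0,0,0,0],[-1,-0.04,-0.38,0,0,0,0],[-1,-0.06,-0.57,0,0,0,-0.01],[-1,-0.08,-0.76,0,0,0,-0.02],[-1,-0.1,-0.95,0.02,0,0,-0.02]],
])

```text
clock: 1.35
tool_pos: [0.527, -0.1264, 0.2933]
eef_rot: [0.95, -0.312, -0.0, -0.001]
contact_force: [0.9, 0.2, -0.5]
opening: 1.003
```

```bash
python3 - <<'E'
from p import *
ax=mw(.17,-.2,.25); t=np.radians(-125.9); g=ax+.064*np.array([np.cos(t),np.sin(t),0])
show(g,down(-35.9))
E
```

```text
t 1.35 pos [ 0.527 -0.126  0.293] q [ 0.39  0.55 -0.38  1.77  0.26  0.87 -0.74] F [ 0.9  0.2 -0.5] op 1.003
delta [-0.044, -0.644, 0.145, -0.0, 0.0, -0.003] deg 0.5 target [0.631 0.037 0.25 ]
```

>>> play_rows([
  [[-1,-0.01,-0.19,0,0,0,0],[-1,-0.02,-0.38,0,0,0,0],[-1,-0.04,-0.57,0.05,0,0,0],[-1,-0.044,-0.644,0.145,0,0,-0.003],[-1,-0.044,-0.644,0.145,0,0,-0.003]],
])

```text
clock: 1.98
tool_pos: [0.6297, 0.0392, 0.2473]
eef_rot: [0.952, -0.306, -0.003, 0.0]
contact_force: [-1.2, -0.0, 0.3]
opening: 0.999
```

```bash
python3 - <<'E'
from p import *
ax=mw(.17,-.2,.134); t=np.radians(-125.9); g=ax+.064*np.array([np.cos(t),np.sin(t),0])
show(g,down(-35.9))
snap("top","d1",(150,90,330,230),4); 
E
```

```text
t 1.98 pos [0.63  0.039 0.247] q [ 0.05  0.72 -0.35  1.55  0.28  0.93 -1.01] F [-1.2 -0.   0.3] op 0.999
delta [0.009, 0.003, 0.378, 0.001, 0.002, 0.001] deg 0.4 target [0.631 0.037 0.134]
```

View pics/d1.png

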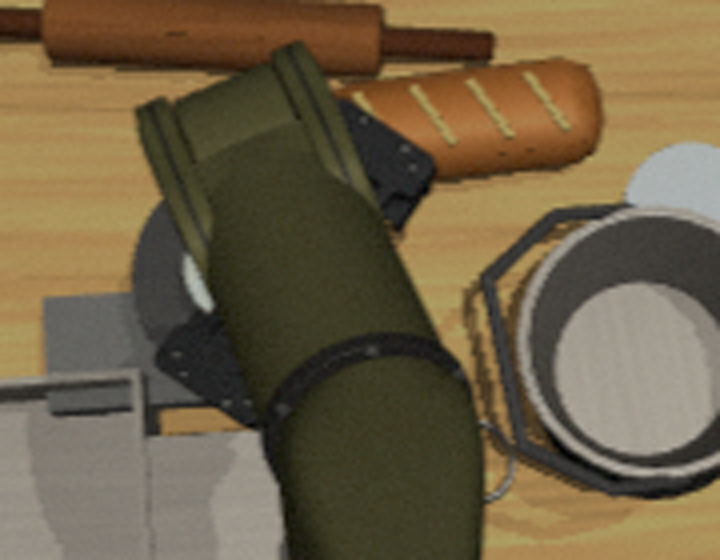

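Arm hides the ring (around crop 200,290); proceeding by the calibrated position. Lower over the lever, then close gently.

>>> play_rows([
  [[-1,0.009,0.003,0.15,0,0,0],[-1,0.009,0.003,0.28,0,0,0],[-1,0.009,0.003,0.36,0,0,0],[-1,0.009,0.003,0.378,0,0,0],[-1,0.009,0.003,0.378,0,0,0]],
])

```text
clock: 2.65
tool_pos: [0.632, 0.0337, 0.1365]
eef_rot: [0.951, -0.308, -0.001, 0.0]
contact_force: [0.1, -0.2, 1.0]
opening: 1.002
```

>>> play_rows([
  [[1,0,0,0,0,0,0],[1,0,0,0,0,0,0],[1,0,0,0,0,0,0],[1,0,0,0,0,0,0],[1,0,0,0,0,0,0]],
], force=12)

```text
clock: 3.28
tool_pos: [0.632, 0.0338, 0.1365]
eef_rot: [0.951, -0.308, -0.001, 0.0]
contact_force: [0.4, 0.0, -0.4]
opening: 0.453
```

```bash
python3 - <<'E'
from p import *
ax=mw(.17,-.2,.134)
s=st(); print(s['contact_force'],s['moment'],s['opening']*88, s['tool_pos'])
# cumulative rows: rotate about axis by k*k1
R0=R.from_quat(s['eef_rot']); g0=s['tool_pos']
for d in (9,18,27,36,45,54,62.5):
    Q=R.from_euler('z',d,degrees=True); g=ax+Q.apply(g0-ax); g[2]=.134
    print(d,(R0.inv().apply(g-g0)/.3).round(3),((R0.inv()*Q*R0).as_rotvec()/np.pi).round(3))
E
```

```text
[ 0.36573615  0.02639333 -0.40473439] [-0.03912961 -0.04039083 -0.04019896] 39.84682621796953 [0.63198253 0.03377068 0.13651782]
9 [ 0.034 -0.004  0.008] [-0.    0.   -0.05]
18 [ 0.068 -0.014  0.008] [-0.   0.  -0.1]
27 [ 0.099 -0.028  0.008] [-0.    0.   -0.15]
36 [ 0.128 -0.047  0.008] [-0.   0.  -0.2]
45 [ 0.153 -0.071  0.008] [-0.    0.   -0.25]
54 [ 0.174 -0.098  0.008] [-0.   0.  -0.3]
62.5 [ 0.19  -0.127  0.008] [-0.001  0.    -0.347]
```

Fingers are still closing; let them finish.

>>> play_rows([
  [[1,0,0,0,0,0,0],[1,0,0,0,0,0,0],[1,0,0,0,0,0,0],[1,0,0,0,0,0,0],[1,0,0,0,0,0,0]],
])

```text
clock: 3.9
tool_pos: [0.6312, 0.0341, 0.1364]
eef_rot: [0.951, -0.308, -0.002, 0.0]
contact_force: [-4.0, 0.6, 2.2]
opening: 0.162
```

```bash
python3 - <<'E'
from p import *
s=st(); print(s['contact_force'],s['moment'],s['opening']*88, s['tool_pos'])
ax=mw(.17,-.2); print(np.degrees(np.arctan2(*(s['tool_pos']-ax)[[1,0]])), np.hypot(*(s['tool_pos']-ax)[:2]))
E
```

```text
[-4.04255474  0.58625074  2.24679315] [0.23496774 0.70920098 0.14179414] 14.271661259735641 [0.6312193  0.03413851 0.13641663]
-124.25688307993651 0.06621505689273204
```

>>> play_rows([
  [[1,0.034,-0.004,0,0,0,-0.05],[1,0.068,-0.014,0,0,0,-0.1],[1,0.099,-0.028,0,0,0,-0.15],[1,0.128,-0.047,0,0,0,-0.2],[1,0.128,-0.047,0,0,0,-0.2]],
])

```text
clock: 4.53
tool_pos: [0.671, 0.0227, 0.1364]
eef_rot: [1.0, 0.001, -0.001, -0.0]
contact_force: [-3.7, -0.9, 3.3]
opening: 0.162
```

```bash
python3 - <<'E'
from p import *
ax=mw(.17,-.2,.1365)
s=st(); print(s['contact_force'],s['moment'],s['opening']*88, s['tool_pos'])
print(np.degrees(np.arctan2(*(s['tool_pos']-ax)[[1,0]])), np.hypot(*(s['tool_pos']-ax)[:2]))
R0=R.from_quat(s['eef_rot']); x=R0.apply([1,0,0]); print(np.degrees(np.arctan2(x[1],x[0])))
g0=s['tool_pos']
for a in (-80,-71,-66,-62.9,-61.5):
    ph=a+90; g=ax+.066*np.array([np.cos(np.radians(a)),np.sin(np.radians(a)),0])
    print(a,delta(g,down(ph),s).round(3))
E
```

```text
[-3.66827434 -0.85866302  3.29744668] [-0.00408567  0.45739843  0.27822744] 14.259925126048662 [0.67104784 0.02272106 0.13641247]
-87.78724280625465 0.06619502228215439
0.16217589170863922
-80 [ 0.03  -0.004 -0.    -0.     0.001 -0.055]
-71 [ 0.063 -0.012 -0.    -0.     0.001 -0.105]
-66 [ 0.081 -0.019 -0.001 -0.     0.001 -0.132]
-62.9 [ 0.092 -0.024 -0.001 -0.     0.001 -0.15 ]
-61.5 [ 0.097 -0.027 -0.001 -0.     0.001 -0.157]
```

>>> play_rows([
  [[1,0.03,-0.004,0,0,0,-0.05],[1,0.063,-0.012,0,0,0,-0.1],[1,0.091,-0.024,0,0,0,-0.147],[1,0.091,-0.024,0,0,0,-0.147],[1,0.091,-0.024,0,0,0,-0.147]],
])

```text
clock: 5.15
tool_pos: [0.6986, 0.0299, 0.1365]
eef_rot: [0.973, 0.229, -0.001, -0.0]
contact_force: [-0.6, 0.4, 0.9]
opening: 0.162
```

>>> play_rows([
  [[-1,0,0,0,0,0,0],[-1,0,0,0,0,0,0],[-1,0,0,0,0,0,0],[-1,0,0,0,0,0,0],[-1,0,0,0,0,0,0]],
])

```text
clock: 5.78
tool_pos: [0.6986, 0.0299, 0.1364]
eef_rot: [0.973, 0.229, -0.001, -0.0]
contact_force: [-0.4, 0.5, -0.7]
opening: 0.7
```

```bash
python3 - <<'E'
from p import *
ax=mw(.17,-.2,.1365)
s=st(); print(s['contact_force'],s['opening']*88, s['tool_pos'])
print(np.degrees(np.arctan2(*(s['tool_pos']-ax)[[1,0]])), np.hypot(*(s['tool_pos']-ax)[:2]))
R0=R.from_quat(s['eef_rot']); x=R0.apply([1,0,0]); print(np.degrees(np.arctan2(x[1],x[0])))
E
```

```text
[-0.38648602  0.52340659 -0.7383262 ] 61.5636550101165 [0.69861012 0.02993169 0.13642746]
-62.93120227572872 0.06618486583039135
26.44506899259743
```

Lever angle should be about -63.3° world (≈1.2 rad). Lift off and move toward the rolls, then check.

>>> play_rows([
  [[-1,0,0,-0.1,0,0,0],[-1,0,0,-0.25,0,0,0],[-1,0,0,-0.45,0,0,0],[-1,0,0,-0.55,0,0,0],[-1,0,0,-0.55,0,0,0]],
])

```text
clock: 6.4
tool_pos: [0.7002, 0.0305, 0.3045]
eef_rot: [0.974, 0.229, 0.002, -0.0]
contact_force: [-1.1, -0.1, -0.3]
opening: 1.001
```

```bash
python3 - <<'E'
from p import *
show([.441,-.088,.25],down(0))
E
```

```text
t 6.4 pos [0.7   0.03  0.305] q [ 0.19  0.82 -0.67  1.23  0.5   1.25 -0.01] F [-1.1 -0.1 -0.3] op 1.001
delta [-0.95, -0.031, 0.178, -0.0, -0.001, 0.147] deg 26.4 target [ 0.441 -0.088  0.25 ]
```

>>> play_rows([
  [[-1,-0.18,0,0,0,0,0],[-1,-0.36,0,0.05,0,0,-0.02],[-1,-0.54,-0.01,0.1,0,0,-0.05],[-1,-0.72,-0.02,0.15,0,0,-0.065],[-1,-0.9,-0.03,0.178,0,0,-0.065]],
])

```text
clock: 7.02
tool_pos: [0.4514, -0.0824, 0.2481]
eef_rot: [0.945, 0.327, 0.001, -0.001]
contact_force: [0.5, -0.3, 0.6]
opening: 1.002
```

```bash
python3 - <<'E'
from p import *
show([.4405,-.087,.12],down(38))
snap("top","d2",(150,90,370,260),3.6)
snap("scene","d3",(180,130,400,360),2.6)
E
```

```text
t 7.03 pos [ 0.451 -0.082  0.248] q [ 0.57  0.58 -0.76  2.04  0.59  0.75  0.11] F [ 0.5 -0.3  0.6] op 1.002
delta [-0.039, -0.01, 0.427, -0.001, -0.001, 0.001] deg 0.2 target [ 0.4405 -0.087   0.12  ]
```

View pics/d2.png

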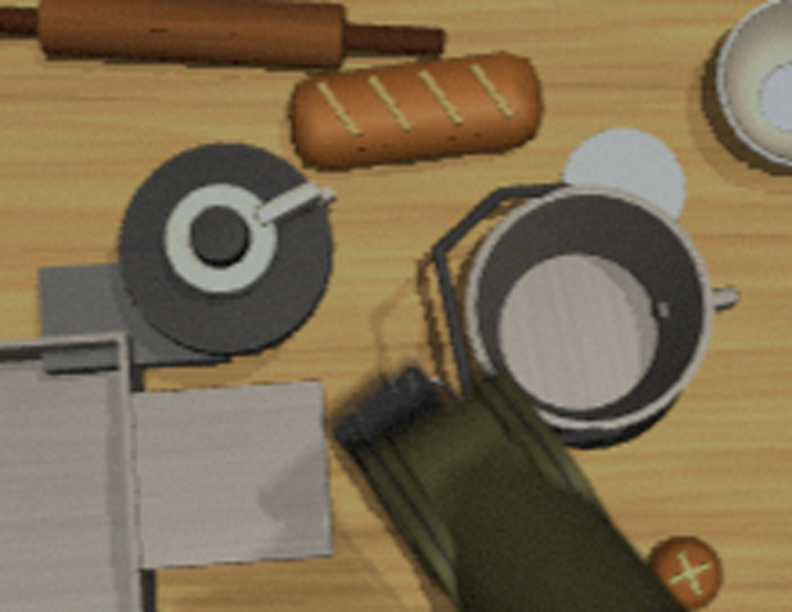

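View pics/d3.png

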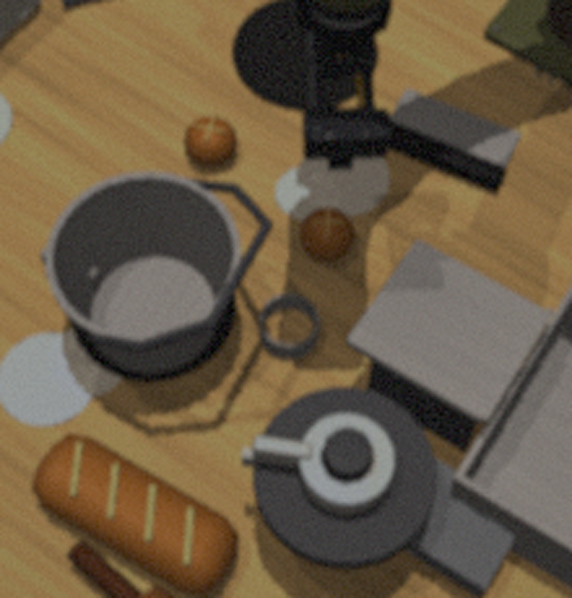

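>>> play_rows([
  [[-1,-0.039,-0.01,0.2,0,0,0],[-1,-0.039,-0.01,0.4,0,0,0],[-1,-0.039,-0.01,0.58,0,0,0],[-1,-0.039,-0.01,0.7,0,0,0],[-1,-0.039,-0.01,0.74,0,0,0]],
])

```text
clock: 7.75
tool_pos: [0.4324, -0.09, 0.0253]
eef_rot: [0.945, 0.326, -0.006, 0.0]
contact_force: [0.9, -1.2, 0.2]
opening: 1.001
```

>>> play_rows([
  [[1,0,0,0,0,0,0],[1,0,0,0,0,0,0],[1,0,0,0,0,0,0],[1,0,0,0,0,0,0],[1,0,0,0,0,0,0]],
], force=10)

```text
clock: 8.38
tool_pos: [0.4328, -0.0902, 0.0259]
eef_rot: [0.945, 0.326, -0.006, 0.0]
contact_force: [0.7, -0.0, 3.7]
opening: 0.647
```

```bash
python3 - <<'E'
from p import *
show([.4405,-.087,.026],down(38))
E
```

```text
t 8.38 pos [ 0.433 -0.09   0.026] q [ 0.21  0.94 -0.17  2.23  1.68  0.15 -0.92] F [ 0.7 -0.   3.7] op 0.647
delta [0.027, 0.008, -0.001, -0.001, 0.003, 0.0] deg 0.7 target [ 0.4405 -0.087   0.026 ]
```

>>> play_rows([
  [[1,0,0,-0.15,0,0,0],[1,0,0,-0.33,0,0,0],[1,0,0,-0.5,0,0,0],[1,0,0,-0.7,0,0,0],[1,0,0,-0.8,0,0,0]],
], force=15)

```text
clock: 9.0
tool_pos: [0.4344, -0.0892, 0.268]
eef_rot: [0.945, 0.326, -0.006, -0.0]
contact_force: [1.9, -1.7, -1.3]
opening: 0.647
```

```bash
python3 - <<'E'
from p import *
show([.6155,-.2007,.26],down(10))
E
```

```text
t 9.0 pos [ 0.434 -0.089  0.268] q [ 0.62  0.54 -0.8   2.05  0.55  0.79  0.15] F [ 1.9 -1.7 -1.3] op 0.647
delta [0.246, 0.665, 0.021, -0.0, 0.004, 0.156] deg 28.1 target [ 0.6155 -0.2007  0.26  ]
```

>>> play_rows([
  [[1,0.05,0.15,0,0,0,0.03],[1,0.11,0.3,0,0,0,0.07],[1,0.17,0.46,0,0,0,0.11],[1,0.23,0.6,0.01,0,0.004,0.15],[1,0.246,0.665,0.02,0,0.004,0.156]],
])

```text
clock: 9.62
tool_pos: [0.6165, -0.2022, 0.2597]
eef_rot: [0.996, 0.086, 0.0, -0.001]
contact_force: [-0.8, -0.0, -1.4]
opening: 0.646
```

```bash
python3 - <<'E'
from p import *
show([.6175,-.2007,.105],down(10))
snap("top","d4",(230,110,400,260),4)
E
```

```text
t 9.62 pos [ 0.616 -0.202  0.26 ] q [ 0.56  0.78 -0.61  1.47  0.48  1.05  0.01] F [-0.8 -0.  -1.4] op 0.646
delta [0.004, -0.004, 0.516, -0.0, -0.0, -0.001] deg 0.2 target [ 0.6175 -0.2007  0.105 ]
```

View pics/d4.png

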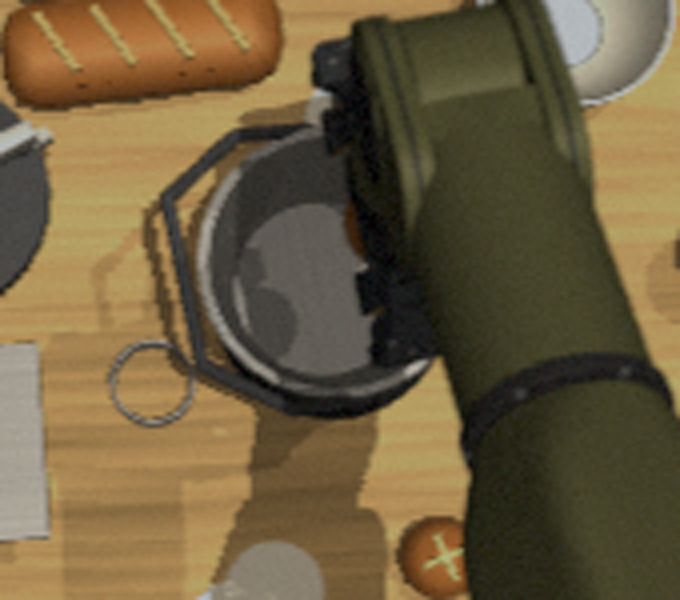

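>>> play_rows([
  [[1,0,0,0.12,0,0,0],[1,0,0,0.26,0,0,0],[1,0,0,0.4,0,0,0],[1,0,0,0.48,0,0,0],[1,0,0,0.5,0,0,0]],
])

```text
clock: 10.3
tool_pos: [0.6154, -0.2032, 0.1074]
eef_rot: [0.996, 0.085, -0.002, -0.001]
contact_force: [-1.1, -0.4, -0.1]
opening: 0.649
```

>>> play_rows([
  [[1,0,0,0,0,0,0],[0.4,0,0,0,0,0,0],[0.1,0,0,0,0,0,0],[-0.5,0,0,0,0,0,0],[-0.6,0,0,0,0,0,0]],
])

```text
clock: 10.92
tool_pos: [0.6156, -0.2032, 0.1078]
eef_rot: [0.996, 0.085, -0.001, -0.001]
contact_force: [-0.6, 0.7, 0.3]
opening: 0.795
```

>>> play_rows([
  [[-0.6,0,0,0,0,0,0],[-0.6,0,0,-0.12,0,0,0],[-0.6,0,0,-0.3,0,0,0],[-1,0,0,-0.5,0,0,0],[-1,0,0,-0.6,0,0,0]],
])

```text
clock: 11.55
tool_pos: [0.6174, -0.2032, 0.2916]
eef_rot: [0.996, 0.085, 0.001, -0.0]
contact_force: [0.3, -0.4, -1.8]
opening: 0.991
```

```bash
python3 - <<'E'
from p import *
show([.421,-.2546,.2],down(90))
E
```

```text
t 11.55 pos [ 0.617 -0.203  0.292] q [ 0.57  0.75 -0.63  1.43  0.46  1.11  0.03] F [ 0.3 -0.4 -1.8] op 0.991
delta [-0.675, 0.057, 0.304, 0.0, -0.001, -0.446] deg 80.2 target [ 0.421  -0.2546  0.2   ]
```

```bash
python3 - <<'E'
from p import *
show([.421,-.2546,.22],down(-30))
snap("scene","d5",(180,130,400,360),2.6)
E
```

```text
t 11.55 pos [ 0.617 -0.203  0.292] q [ 0.57  0.75 -0.63  1.43  0.46  1.11  0.03] F [ 0.3 -0.4 -1.8] op 0.991
delta [-0.675, 0.057, 0.237, -0.0, -0.001, 0.221] deg 39.8 target [ 0.421  -0.2546  0.22  ]
```

View pics/d5.png

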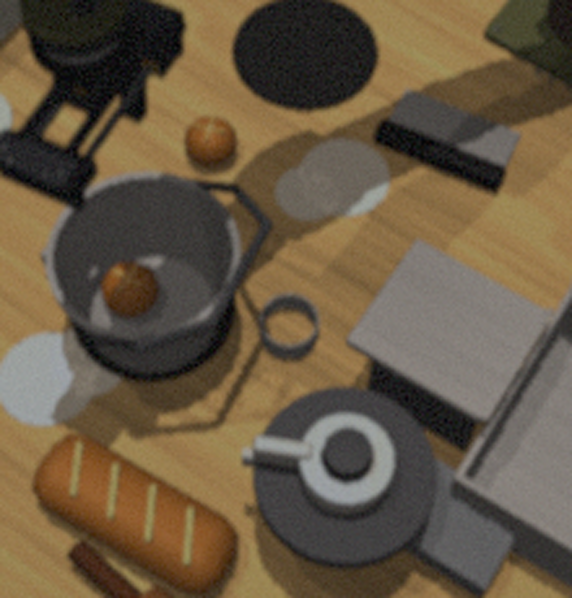

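>>> play_rows([
  [[-1,-0.15,0.01,0,0,0,0.05],[-1,-0.33,0.03,0,0,0,0.1],[-1,-0.5,0.045,0.1,0,0,0.15],[-1,-0.65,0.057,0.2,0,0,0.2],[-1,-0.675,0.057,0.237,0,0,0.221]],
])

```text
clock: 12.22
tool_pos: [0.4176, -0.2555, 0.2206]
eef_rot: [0.965, -0.262, 0.0, -0.0]
contact_force: [1.1, 1.2, 0.3]
opening: 1.002
```

```bash
python3 - <<'E'
from p import *
show([.421,-.2546,.026],down(-30))
E
```

```text
t 12.22 pos [ 0.418 -0.256  0.221] q [ 0.72  0.6  -0.42  2.    0.4   0.63 -0.5 ] F [1.1 1.2 0.3] op 1.002
delta [0.008, -0.008, 0.649, -0.0, -0.0, -0.002] deg 0.4 target [ 0.421  -0.2546  0.026 ]
```

>>> play_rows([
  [[-1,0.008,-0.005,0.18,0,0,0],[-1,0.01,-0.008,0.36,0,0,0],[-1,0.014,-0.008,0.53,0,0,0],[-1,0.016,-0.008,0.63,0,0,0],[-1,0.016,-0.008,0.65,0,0,0]],
])

```text
clock: 12.85
tool_pos: [0.4222, -0.255, 0.0238]
eef_rot: [0.965, -0.261, -0.001, -0.0]
contact_force: [-0.2, 0.4, 0.4]
opening: 0.997
```

>>> play_rows([
  [[1,0,0,0,0,0,0],[1,0,0,0,0,0,0],[1,0,0,0,0,0,0],[1,0,0,0,0,0,0],[1,0,0,0,0,0,0]],
], force=12)

```text
clock: 13.48
tool_pos: [0.4226, -0.2554, 0.0247]
eef_rot: [0.965, -0.262, -0.001, -0.0]
contact_force: [0.2, 0.6, 7.9]
opening: 0.647
```

>>> play_rows([
  [[1,0,0,-0.15,0,0,0],[1,0,0,-0.33,0,0,0],[1,0,0,-0.5,0,0,0],[1,0,0,-0.7,0,0,0],[1,0,0,-0.8,0,0,0]],
], force=15)

```text
clock: 14.1
tool_pos: [0.4235, -0.2558, 0.2679]
eef_rot: [0.965, -0.262, 0.001, 0.0]
contact_force: [0.7, -0.3, -0.6]
opening: 0.641
```

```bash
python3 - <<'E'
from p import *
show([.6165,-.193,.27],down(10))
E
```

```text
t 14.1 pos [ 0.423 -0.256  0.268] q [ 0.78  0.54 -0.51  1.93  0.38  0.76 -0.48] F [ 0.7 -0.3 -0.6] op 0.641
delta [0.449, -0.506, -0.005, 0.0, -0.001, -0.224] deg 40.4 target [ 0.6165 -0.193   0.27  ]
```

>>> play_rows([
  [[1,0.1,-0.11,0,0,0,-0.05],[1,0.2,-0.23,0,0,0,-0.1],[1,0.3,-0.34,0,0,0,-0.15],[1,0.42,-0.47,0,0,0,-0.2],[1,0.449,-0.506,0,0,0,-0.224]],
])

```text
clock: 14.72
tool_pos: [0.6188, -0.1906, 0.2681]
eef_rot: [0.996, 0.09, 0.002, -0.0]
contact_force: [-0.7, -0.6, -0.5]
opening: 0.643
```

>>> play_rows([
  [[1,0,0,0.15,0,0,0],[1,0,0,0.3,0,0,0],[1,0,0,0.43,0,0,0],[1,0,0,0.51,0,0,0],[1,0,0,0.53,0,0,0]],
])

```text
clock: 15.35
tool_pos: [0.618, -0.1906, 0.1074]
eef_rot: [0.996, 0.09, 0.0, -0.0]
contact_force: [0.2, 0.1, 0.3]
opening: 0.643
```

>>> play_rows([
  [[1,0,0,0,0,0,0],[0.4,0,0,0,0,0,0],[0.1,0,0,0,0,0,0],[-0.5,0,0,0,0,0,0],[-0.6,0,0,0,0,0,0]],
])

```text
clock: 15.98
tool_pos: [0.6182, -0.1907, 0.1078]
eef_rot: [0.996, 0.09, 0.001, -0.0]
contact_force: [0.5, 0.2, 0.5]
opening: 0.799
```

>>> play_rows([
  [[-0.6,0,0,0,0,0,0],[-0.6,0,0,-0.12,0,0,0],[-0.6,0,0,-0.3,0,0,0],[-1,0,0,-0.5,0,0,0],[-1,0,0,-0.65,0,0,0]],
])

```text
clock: 16.6
tool_pos: [0.6184, -0.1906, 0.3057]
eef_rot: [0.996, 0.09, 0.002, -0.0]
contact_force: [1.0, 0.6, -0.6]
opening: 0.991
```

```bash
python3 - <<'E'
from p import *
s=st(); print(s['tool_pos'],s['q'].round(2))
snap("scene","e1",(100,60,400,360),2)
snap("top","e2",(150,90,420,340),2.8)
E
```

```text
[ 0.6184273  -0.19057562  0.30568737] [ 0.58  0.74 -0.69  1.42  0.49  1.15 -0.  ]
```

View pics/e1.png

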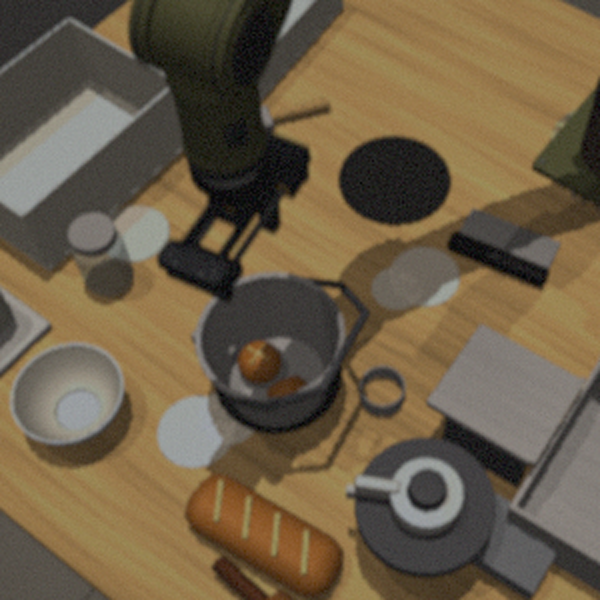

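View pics/e2.png

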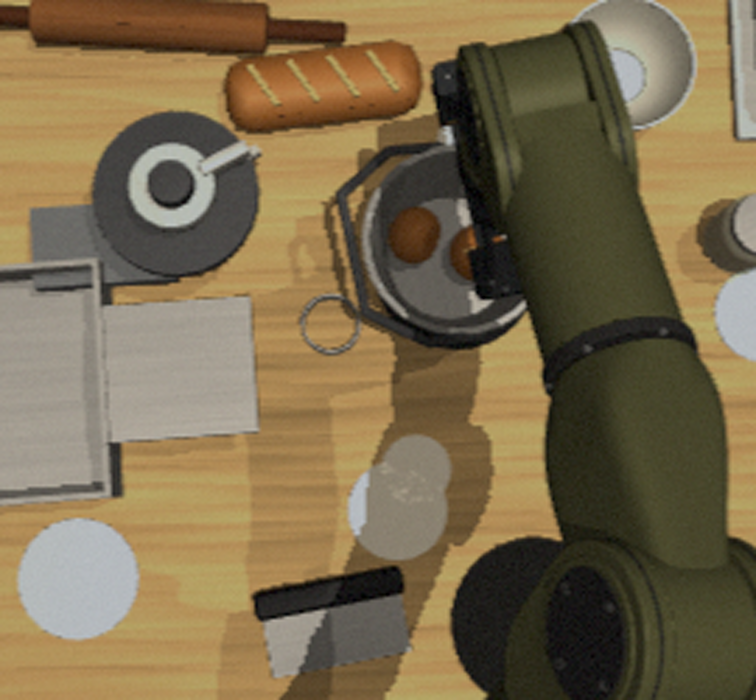

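```bash
python3 - <<'E'
from p import *
show([.596,-.08,.27],down(100))
E
```

```text
t 16.7 pos [ 0.621 -0.19   0.309] q [ 0.58  0.74 -0.7   1.42  0.49  1.15 -0.  ] F [ 0.3  0.7 -0. ] op 1.001
delta [-0.018, -0.377, 0.128, 0.004, -0.002, -0.499] deg 89.7 target [ 0.596 -0.08   0.27 ]
```

>>> play_rows([
  [[-1,0,-0.06,0,0,0,-0.055],[-1,0,-0.12,0,0,0,-0.11],[-1,0,-0.2,0,0,0,-0.165],[-1,0,-0.3,0,0,0,-0.22],[-1,-0.01,-0.37,0,0,0,-0.275]],
])

```text
clock: 17.32
tool_pos: [0.5975, -0.0801, 0.3078]
eef_rot: [0.865, 0.501, 0.005, 0.003]
contact_force: [-0.1, -1.1, -0.6]
opening: 1.004
```

```bash
python3 - <<'E'
from p import *
show([.596,-.08,.27],down(100))
E
```

```text
t 17.32 pos [ 0.598 -0.08   0.308] q [ 0.55  0.73 -0.93  1.56  0.63  1.15  0.54] F [-0.1 -1.1 -0.6] op 1.004
delta [-0.003, -0.006, 0.126, 0.003, -0.001, -0.221] deg 39.8 target [ 0.596 -0.08   0.27 ]
```

>>> play_rows([
  [[-0.6,0,0,0.05,0,0,-0.055],[-0.4,0,0,0.1,0,0,-0.11],[-0.2,0,0,0.126,0,0,-0.165],[0,-0.003,-0.006,0.126,0.003,0,-0.221],[0,-0.003,-0.006,0.126,0.003,0,-0.221]],
])

```text
clock: 17.95
tool_pos: [0.5955, -0.0801, 0.2689]
eef_rot: [0.644, 0.765, 0.001, -0.001]
contact_force: [-0.6, -0.7, -0.3]
opening: 0.503
```

```bash
python3 - <<'E'
from p import *
show([.596,-.08,.171],down(100))
snap("scene","e3",(150,100,350,300),3)
E
```

```text
t 17.95 pos [ 0.596 -0.08   0.269] q [ 0.6   0.84 -1.07  1.6   0.78  1.18  1.1 ] F [-0.6 -0.7 -0.3] op 0.503
delta [-0.001, 0.001, 0.326, 0.0, -0.001, -0.001] deg 0.2 target [ 0.596 -0.08   0.171]
```

View pics/e3.png

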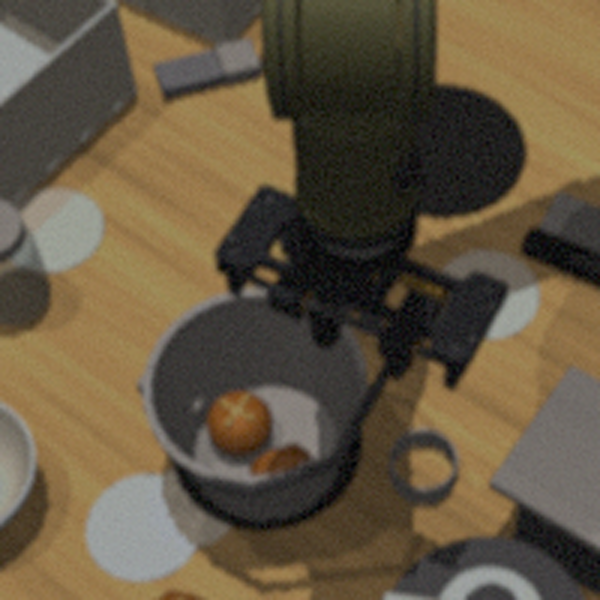

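>>> play_rows([
  [[0,0,0,0.1,0,0,0],[0,0,0,0.2,0,0,0],[0,0,0,0.29,0,0,0],[0,0,0,0.325,0,0,0],[0,0,0,0.325,0,0,0]],
])

```text
clock: 18.62
tool_pos: [0.5957, -0.0797, 0.1717]
eef_rot: [0.645, 0.764, 0.001, -0.001]
contact_force: [0.5, 0.0, 0.2]
opening: 0.497
```

>>> play_rows([
  [[1,0,0,0,0,0,0],[1,0,0,0,0,0,0],[1,0,0,0,0,0,0],[1,0,0,0,0,0,0],[1,0,0,0,0,0,0]],
], force=8)

```text
clock: 19.25
tool_pos: [0.5959, -0.0793, 0.1719]
eef_rot: [0.645, 0.765, 0.001, -0.001]
contact_force: [-0.3, 2.0, 1.0]
opening: 0.105
```

```bash
python3 - <<'E'
from p import *
s=st(); print(s['tool_pos'],s['contact_force'],s['moment'],s['opening']*88,s['q'].round(2))
E
```

```text
[ 0.59587603 -0.07927415  0.1719309 ] [-0.29449065  2.00610939  1.02854446] [ 0.23859901 -0.13121454  0.01877877] 9.241225676810021 [ 0.57  0.95 -0.99  1.7   0.91  1.02  0.99]
```

>>> play_rows([
  [[1,-0.025,0,-0.042,0,0,0],[1,-0.055,0,-0.078,0,0,0],[1,-0.09,0,-0.112,0,0,0],[1,-0.127,0,-0.141,0,0,0],[1,-0.16,0,-0.161,0,0,0]],
])

```text
clock: 19.88
tool_pos: [0.6039, -0.1281, 0.2204]
eef_rot: [0.645, 0.764, 0.001, -0.001]
contact_force: [0.2, -1.0, -4.4]
opening: 0.088
```

```bash
python3 - <<'E'
from p import *
s=st(); print(s['tool_pos'],s['contact_force'],s['moment'],s['opening']*88,s['q'].round(2))
xd=np.array([np.cos(1.745),np.sin(1.745),0]); c=np.array([.614,-.181,.119])
for a in(.4,.3,.2,.1,0,):
    print(a,delta(c+xd*.1155*np.sin(a)+[0,0,.1155*np.cos(a)],down(100),s).round(3))
E
```

```text
[ 0.60385123 -0.12806257  0.22041142] [ 0.16821341 -0.96758358 -4.36256823] [ 0.02189287 -0.21240529  0.00615931] 7.776525928560432 [ 0.65  0.91 -1.03  1.61  0.84  1.13  1.14]
0.4 [-0.03   0.003 -0.017  0.    -0.001 -0.002]
0.3 [-0.066  0.003 -0.03   0.    -0.001 -0.002]
0.2 [-0.103  0.003 -0.04   0.    -0.001 -0.002]
0.1 [-0.141  0.004 -0.045  0.    -0.001 -0.002]
0 [-0.18   0.004 -0.047  0.    -0.001 -0.002]
```

>>> play_rows([
  [[1,-0.03,0,-0.0,0,0,0],[1,-0.066,0,-0.015,0,0,0],[1,-0.103,0,-0.025,0,0,0],[1,-0.141,0,-0.03,0,0,0],[1,-0.18,0,-0.032,0,0,0]],
], force=10)

```text
clock: 20.5
tool_pos: [0.6129, -0.1821, 0.2297]
eef_rot: [0.645, 0.764, 0.001, -0.001]
contact_force: [-0.3, 1.0, -0.9]
opening: 0.082
```

```bash
python3 - <<'E'
from p import *
s=st(); print(s['tool_pos'],s['contact_force'],s['moment'],s['opening']*88,s['q'].round(2))
snap("scene","e4",(150,100,350,300),3)
snap("top","e5",(200,80,400,260),3)
E
```

```text
[ 0.61294661 -0.18214165  0.22965829] [-0.28708259  0.96857985 -0.89465479] [ 0.41638649 -0.11606415  0.01620511] 7.17377611008308 [ 0.72  0.93 -1.04  1.52  0.83  1.18  1.26]
```

View pics/e4.png

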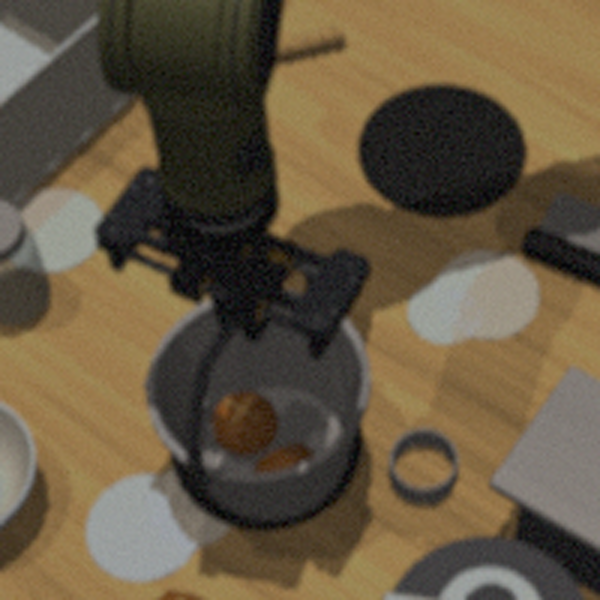

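View pics/e5.png

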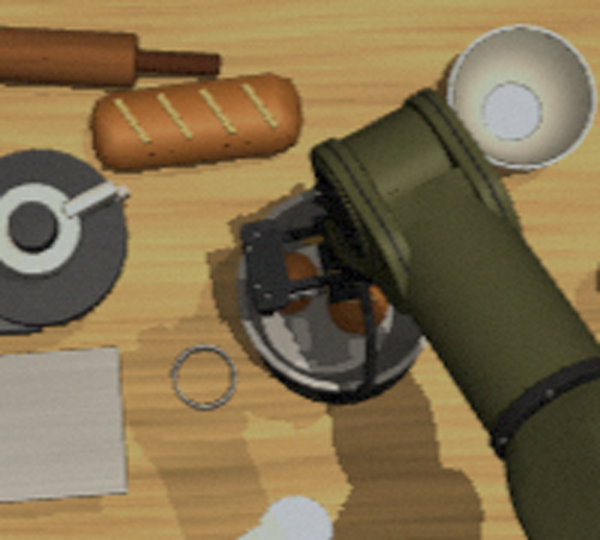

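>>> play_rows([
  [[1,0,0,0,0,0,0],[1,0,0,0,0,0,0],[1,0,0,-0.03,0,0,0],[1,0,0,-0.08,0,0,0],[1,0,0,-0.15,0,0,0]],
], force=45)

```text
clock: 21.22
tool_pos: [0.6129, -0.1834, 0.2757]
eef_rot: [0.646, 0.763, 0.001, -0.0]
contact_force: [0.4, -0.8, -4.7]
opening: 0.068
```

```bash
python3 - <<'E'
from p import *
s=st(); print(s['tool_pos'],s['contact_force'],s['moment'],s['opening']*88,s['q'].round(2))
snap("scene","e6",(150,100,350,300),3)
E
```

```text
[ 0.61291809 -0.18337643  0.27571911] [ 0.36189793 -0.75163422 -4.70223986] [ 0.05480749 -0.09978536  0.02673002] 5.990154262429136 [ 0.72  0.88 -1.06  1.47  0.78  1.26  1.31]
```

View pics/e6.png

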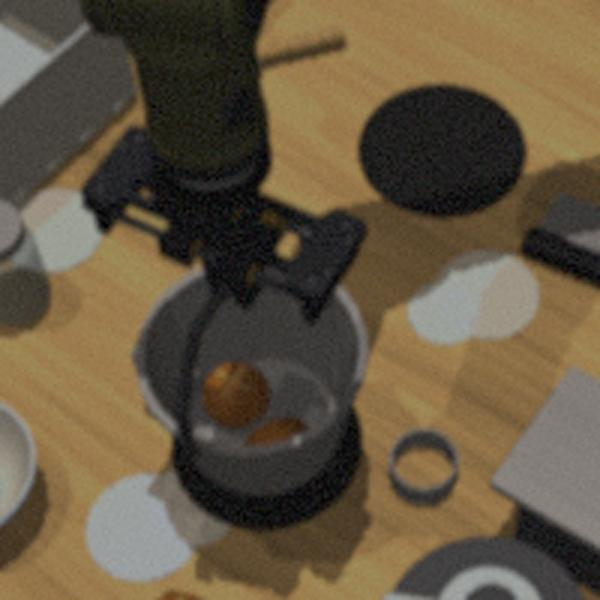

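>>> play_rows([
  [[1,0,0,-0.08,0,0,0],[1,0,0,-0.17,0,0,0],[1,0,0,-0.27,0,0,0],[1,0,0,-0.36,0,0,0],[1,0,0,-0.42,0,0,0]],
])

```text
clock: 21.9
tool_pos: [0.6141, -0.1825, 0.4077]
eef_rot: [0.646, 0.763, 0.003, 0.003]
contact_force: [0.6, 0.1, -5.5]
opening: 0.076
```

```bash
python3 - <<'E'
from p import *
tgt=mw(0,-.2,.4)
show(tgt,down(92.8))
s=st()
print(s['moment'],s['opening']*88)
snap("scene","e6",(150,60,350,260),3)
snap("top","e7",(200,80,400,260),3)
E
```

```text
t 21.9 pos [ 0.614 -0.183  0.408] q [ 0.72  0.76 -1.12  1.27  0.67  1.49  1.42] F [ 0.6  0.1 -5.5] op 0.076
delta [0.928, -0.234, 0.024, 0.003, -0.0, 0.037] deg 6.7 target [0.4987 0.0805 0.4   ]
[-0.00288988 -0.20986782 -0.0098955 ] 6.65100280445189
```

View pics/e6.png

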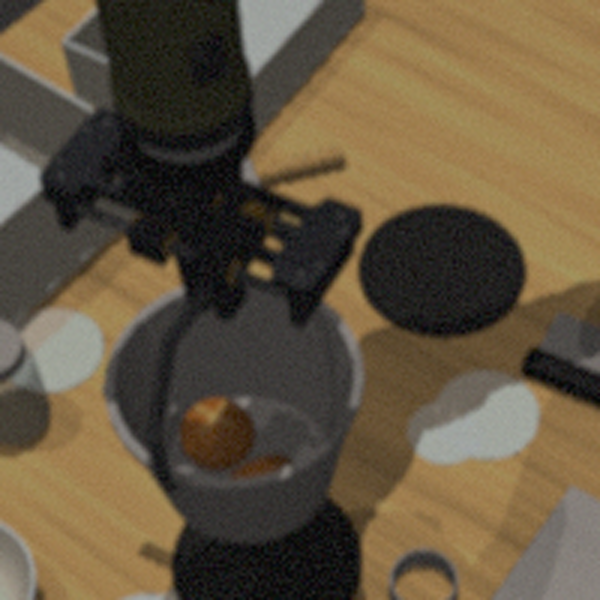

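View pics/e7.png

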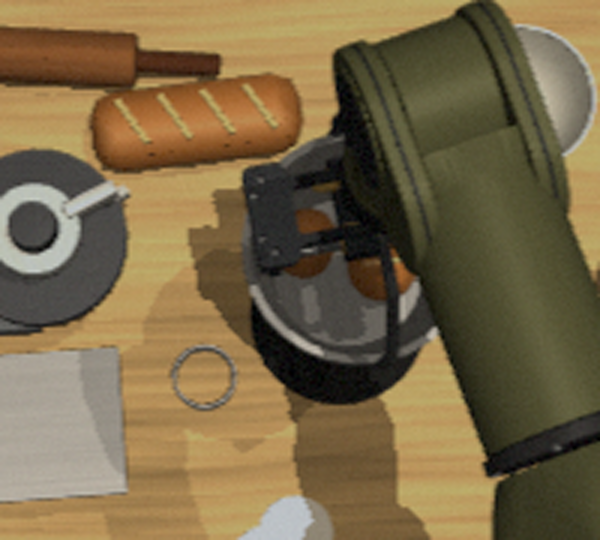

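>>> play_rows([
  [[1,0.05,-0.01,0,0,0,0],[1,0.14,-0.03,0,0,0,0.005],[1,0.25,-0.06,0,0,0,0.01],[1,0.37,-0.09,0,0,0,0.015],[1,0.48,-0.12,0,0,0,0.02]],
])

```text
clock: 22.62
tool_pos: [0.5534, -0.0442, 0.4065]
eef_rot: [0.669, 0.743, 0.003, 0.002]
contact_force: [1.3, 0.0, -5.4]
opening: 0.071
```

```bash
python3 - <<'E'
from p import *
show(mw(0,-.2,.4),down(92.8))
E
```

```text
t 22.62 pos [ 0.553 -0.044  0.406] q [ 0.62  0.63 -1.15  1.54  0.59  1.35  1.09] F [ 1.3  0.  -5.4] op 0.071
delta [0.432, -0.138, 0.021, 0.002, -0.0, 0.018] deg 3.2 target [0.4987 0.0805 0.4   ]
```

>>> play_rows([
  [[1,0.11,-0.03,0,0,0,0],[1,0.22,-0.07,0,0,0,0.01],[1,0.33,-0.1,0,0,0,0.018],[1,0.4,-0.13,0,0,0,0.018],[1,0.432,-0.138,0,0,0,0.018]],
])

```text
clock: 23.25
tool_pos: [0.4967, 0.0822, 0.4058]
eef_rot: [0.689, 0.725, 0.003, 0.002]
contact_force: [-0.1, -0.4, -6.0]
opening: 0.068
```

```bash
python3 - <<'E'
from p import *
show(mw(0,-.2,.4),down(92.8))
snap("scene","f1",(180,80,480,380),2)
snap("top","f2",(80,80,380,340),2.6)
E
```

```text
t 23.25 pos [0.497 0.082 0.406] q [ 0.44  0.54 -1.15  1.68  0.52  1.26  0.8 ] F [-0.1 -0.4 -6. ] op 0.068
delta [-0.006, 0.006, 0.019, 0.002, -0.0, 0.001] deg 0.4 target [0.4987 0.0805 0.4   ]
```

View pics/f1.png

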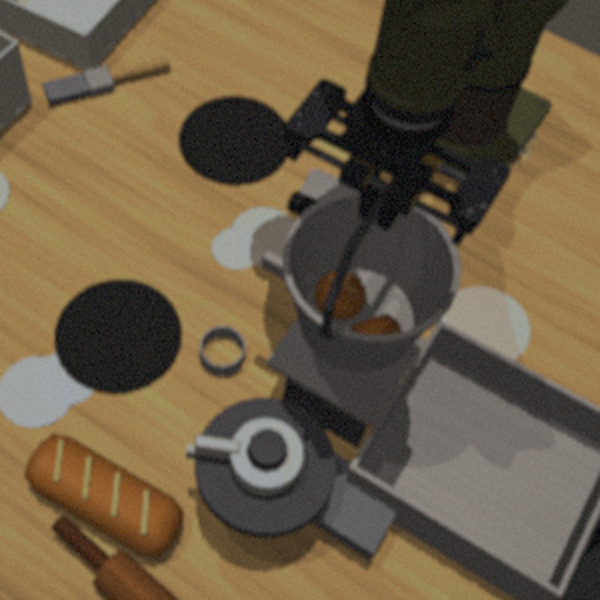

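View pics/f2.png

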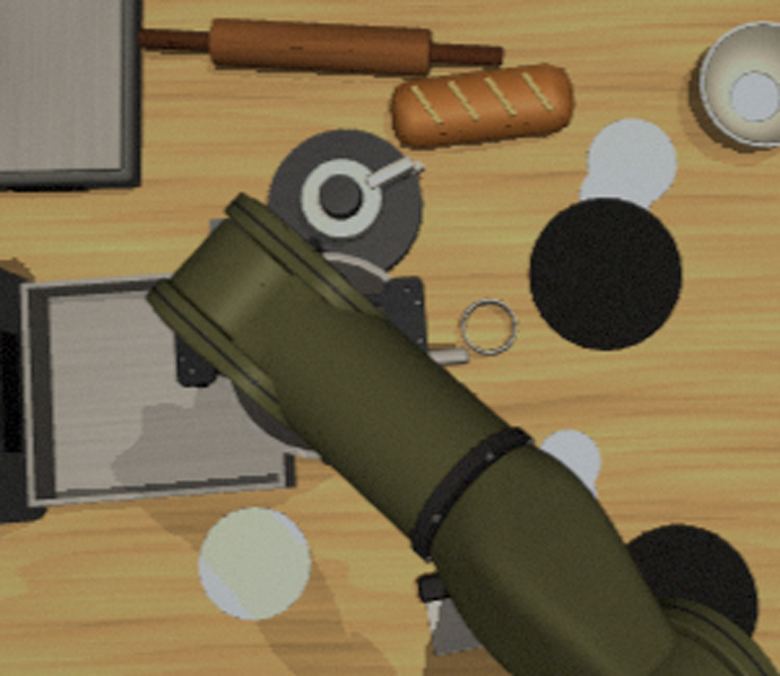

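>>> play_rows([
  [[1,-0.006,0.006,0.04,0,0,0],[1,-0.006,0.006,0.09,0,0,0],[1,-0.006,0.006,0.15,0,0,0],[1,-0.006,0.006,0.195,0,0,0],[1,-0.006,0.006,0.195,0,0,0]],
])

```text
clock: 23.98
tool_pos: [0.4995, 0.0788, 0.346]
eef_rot: [0.689, 0.725, 0.002, 0.001]
contact_force: [-0.2, 1.2, -4.8]
opening: 0.07
```

```bash
python3 - <<'E'
from p import *
print("mat",unproj("top",(606/2.6+80,274/2.6+80),.004))
show(mw(0,-.2,.337),down(92.8))
im=snap("scene","f3",(300,150,440,280),5.5)
E
```

```text
mat [ 0.6046521  -0.18885288  0.004     ]
t 23.98 pos [0.5   0.079 0.346] q [ 0.41  0.61 -1.11  1.77  0.6   1.14  0.73] F [-0.2  1.2 -4.8] op 0.07
delta [0.006, -0.003, 0.03, 0.001, -0.0, 0.0] deg 0.2 target [0.4987 0.0805 0.337 ]
```

View pics/f3.png

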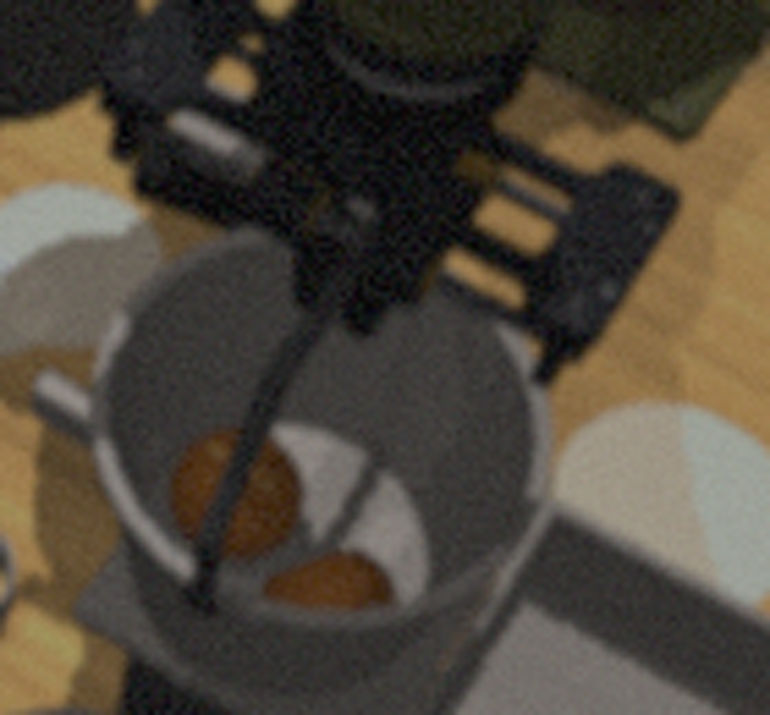

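```bash
cat > rim.py <<'E'
from p import *
from scipy.optimize import least_squares
a=np.linspace(0,2*np.pi,361)
def ext(n,c,r,z):
    q=proj(n,np.c_[c[0]+r*np.cos(a),c[1]+r*np.sin(a),0*a+z]); return np.array([q[:,0].min(),q[:,0].max(),q[:,1].min(),q[:,1].max()])
def tomill(P):
    d=np.array(P)[:2]-MILL[:2]; c,s=np.cos(MILL[2]),np.sin(MILL[2]); return np.array([c*d[0]+s*d[1],-s*d[0]+c*d[1]])
def fitrim(n,v,z=None,r=.091,use=(0,1,2,3)):
    u=list(use)
    if z is None: o=least_squares(lambda c:(ext(n,c[:2],r,c[2])-v)[u],[.5,.08,.24])
    else: o=least_squares(lambda c:(ext(n,c,r,z)-v)[u],[.5,.08])
    return o.x,tomill(o.x),o.fun.round(1)
E
python3 - <<'E'
from rim import *
v=np.array([93/5.5+300,552/5.5+300,228/5.5+150,625/5.5+150])
print(fitrim("scene",v)); print(fitrim("scene",v,.242))
E
```

```text
(array([0.4899895 , 0.07945279, 0.22977499]), array([-0.00874938, -0.20065951]), array([ 0.1, -0.1, -0.1,  0.1]))
(array([0.49667263, 0.0816713 ]), array([-0.00196561, -0.19877101]), array([-0.5,  0.5, -0.6,  0.5]))
```

>>> play_rows([
  [[1,0,0,0.01,0,0,0],[1,0,0,0.02,0,0,0],[1,0,0,0.028,0,0,0],[1,0,0,0.034,0,0,0],[1,0,0,0.034,0,0,0]],
])

```text
clock: 24.65
tool_pos: [0.4999, 0.0793, 0.3366]
eef_rot: [0.689, 0.725, 0.002, 0.001]
contact_force: [0.5, 1.0, -4.8]
opening: 0.073
```

```bash
python3 - <<'E'
from rim import *
show(mw(0,-.2,.337),down(92.8)); print(get_state()['moment'])
im=snap("scene","f4",(300,150,440,280),5.5)
E
```

```text
t 24.65 pos [0.5   0.079 0.337] q [ 0.4   0.62 -1.1   1.79  0.61  1.12  0.72] F [ 0.5  1.  -4.8] op 0.073
delta [0.004, -0.004, -0.001, 0.002, -0.0, 0.0] deg 0.3 target [0.4987 0.0805 0.337 ]
[ 0.07423561 -0.172742    0.00752286]
```

View pics/f4.png

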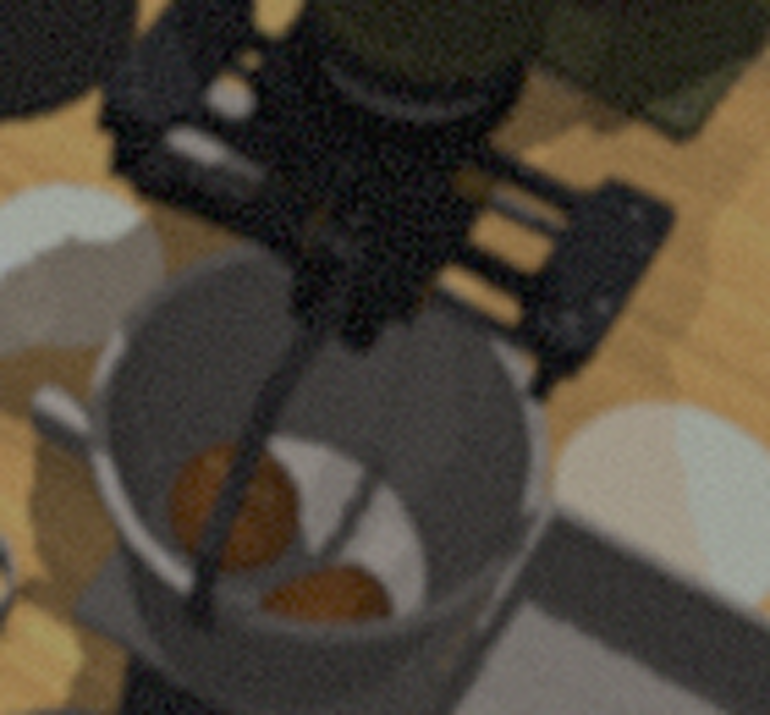

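Still hanging (−4.8 N). Keep lowering slowly.

>>> play_rows([
  [[1,0,0,0.008,0,0,0],[1,0,0,0.014,0,0,0],[1,0,0,0.02,0,0,0],[1,0,0,0.024,0,0,0],[1,0,0,0.024,0,0,0]],
])

```text
clock: 25.32
tool_pos: [0.501, 0.0819, 0.3336]
eef_rot: [0.689, 0.725, 0.005, 0.003]
contact_force: [-6.0, -1.7, 22.0]
opening: 0.072
```

```bash
python3 - <<'E'
from rim import *
show(mw(0,-.2,.337),down(92.8)); print(get_state()['moment'])
E
```

```text
t 25.32 pos [0.501 0.082 0.334] q [ 0.4   0.62 -1.1   1.8   0.62  1.11  0.71] F [-6.  -1.7 22. ] op 0.072
delta [-0.004, -0.008, -0.011, 0.004, -0.001, 0.001] deg 0.7 target [0.4987 0.0805 0.337 ]
[-0.33949651  0.89326329 -0.02575176]
```

>>> play_rows([
  [[1,0,0,-0.005,0,0,0],[1,0,0,-0.005,0,0,0],[1,0,0,-0.005,0,0,0]],
], force=10)

```text
clock: 25.7
tool_pos: [0.5007, 0.0815, 0.3345]
eef_rot: [0.689, 0.725, 0.005, 0.002]
contact_force: [0.0, -0.6, -5.1]
opening: 0.08
```

```bash
python3 - <<'E'
from rim import *
show(mw(0,-.2,.337),down(92.8)); print(get_state()['moment'])
im=snap("scene","f5",(300,150,440,280),5.5)
E
```

```text
t 25.7 pos [0.501 0.082 0.334] q [ 0.4   0.62 -1.1   1.79  0.62  1.11  0.71] F [ 0.  -0.6 -5.1] op 0.08
delta [-0.003, -0.007, -0.009, 0.003, -0.001, 0.001] deg 0.6 target [0.4987 0.0805 0.337 ]
[ 0.05688719 -0.0763726   0.01942625]
```

View pics/f5.png

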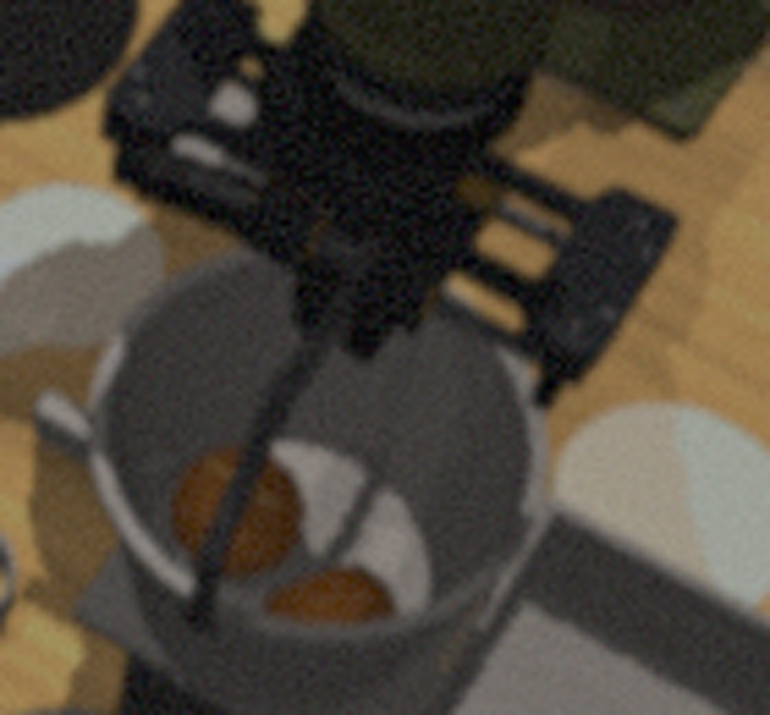

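>>> play_rows([
  [[1,0,0,0.005,0,0,0],[1,0,0,0.008,0,0,0],[1,0,0,0.008,0,0,0]],
], force=5)

```text
clock: 26.12
tool_pos: [0.5008, 0.082, 0.3328]
eef_rot: [0.689, 0.725, 0.005, 0.003]
contact_force: [-3.3, -0.0, 4.8]
opening: 0.078
```

```bash
python3 - <<'E'
from rim import *
s=st(); print(s['tool_pos'],s['contact_force'],s['moment'],s['opening']*88)
c=mw(0,0,0)*0+s['tool_pos']-[0,0,.115]; yd=mw(0,1)-mw(0,0)
for a in (.15,.3,.45,.6,.75,.85): print(a,delta(c-yd*.115*np.sin(a)+[0,0,.115*np.cos(a)],down(92.8),s).round(3))
E
```

```text
[0.50084318 0.08199251 0.3328035 ] [-3.28991208 -0.02600987  4.78310446] [-0.03360868  0.33029334  0.03882364] 6.898531708980414
0.15 [-0.057 -0.     0.004  0.004 -0.001  0.001]
0.3 [-0.113 -0.     0.017  0.004 -0.001  0.001]
0.45 [-0.167 -0.001  0.038  0.004 -0.001  0.001]
0.6 [-0.217 -0.001  0.066  0.004 -0.001  0.001]
0.75 [-0.262 -0.002  0.102  0.004 -0.001  0.001]
0.85 [-0.288 -0.002  0.129  0.004 -0.001  0.001]
```

>>> play_rows([
  [[0.5,0,0,-0.006,0,0,0],[0.5,0,0,-0.006,0,0,0],[0.5,0,0,-0.006,0,0,0],[0.5,0,0,-0.006,0,0,0]],
])

```text
clock: 26.62
tool_pos: [0.5009, 0.0819, 0.3345]
eef_rot: [0.689, 0.725, 0.005, 0.003]
contact_force: [-0.1, -0.5, 0.3]
opening: 0.251
```

```bash
python3 - <<'E'
from rim import *
s=st(); print(s['tool_pos'],s['contact_force'],s['moment'],s['opening']*88)
im=snap("scene","f6",(300,150,440,280),5.5)
E
```

```text
[0.50088012 0.0819471  0.33453235] [-0.09546836 -0.4529306   0.28689406] [ 0.07432572 -0.18556737 -0.01955524] 22.050020661303463
```

View pics/f6.png

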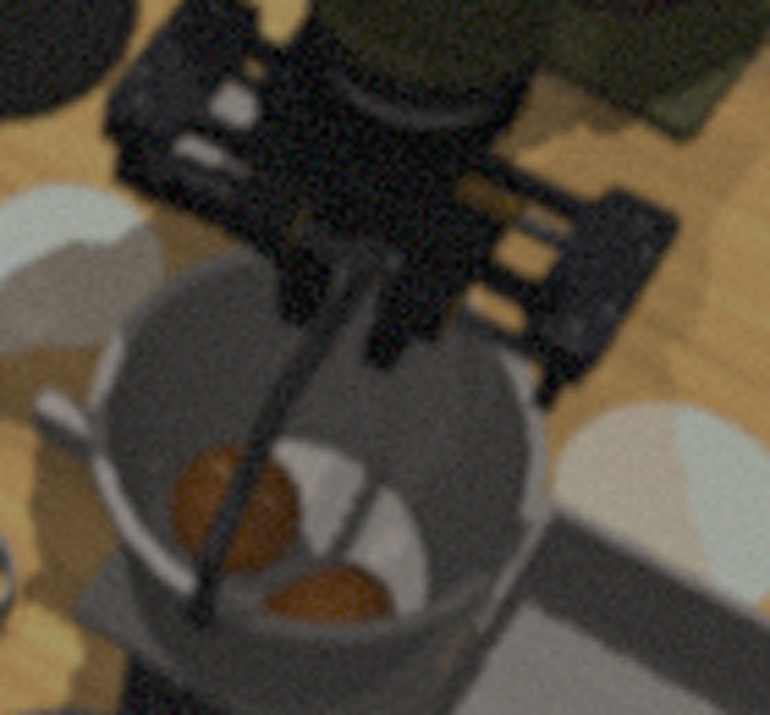

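```bash
python3 - <<'E'
from rim import *
v=np.array([92/5.5+300,549/5.5+300,244/5.5+150,636/5.5+150])
print(fitrim("scene",v)); print(fitrim("scene",v,.236))
E
```

```text
(array([0.48939627, 0.07993951, 0.21844627]), array([-0.00931806, -0.20014432]), array([ 0.3, -0.3, -0.3,  0.3]))
(array([0.4988883 , 0.08307796]), array([ 0.0003163 , -0.19747456]), array([-0.5,  0.5, -1.1,  0.9]))
```

>>> play_rows([
  [[0.5,-0.057,0,0.004,0,0,0],[0.5,-0.113,0,0.017,0,0,0],[0.5,-0.167,0,0.034,0,0,0],[0.5,-0.217,0,0.06,0,0,0],[0.5,-0.24,0,0.075,0,0,0]],
])

```text
clock: 27.3
tool_pos: [0.5046, 0.0084, 0.3109]
eef_rot: [0.689, 0.724, 0.005, 0.002]
contact_force: [-0.3, 0.3, -0.2]
opening: 0.251
```

```bash
python3 - <<'E'
from rim import *
s=st(); print(s['tool_pos'],s['contact_force'],s['moment'],s['opening']*88,s['q'].round(2))
im=snap("scene","f7",(300,150,440,280),5.5)
E
```

```text
[0.50457516 0.00840965 0.31087498] [-0.34744313  0.25894449 -0.21627313] [ 0.11351225 -0.08062491  0.02883387] 22.128007936982666 [ 0.54  0.65 -1.09  1.84  0.66  1.06  0.81]
```

View pics/f7.png

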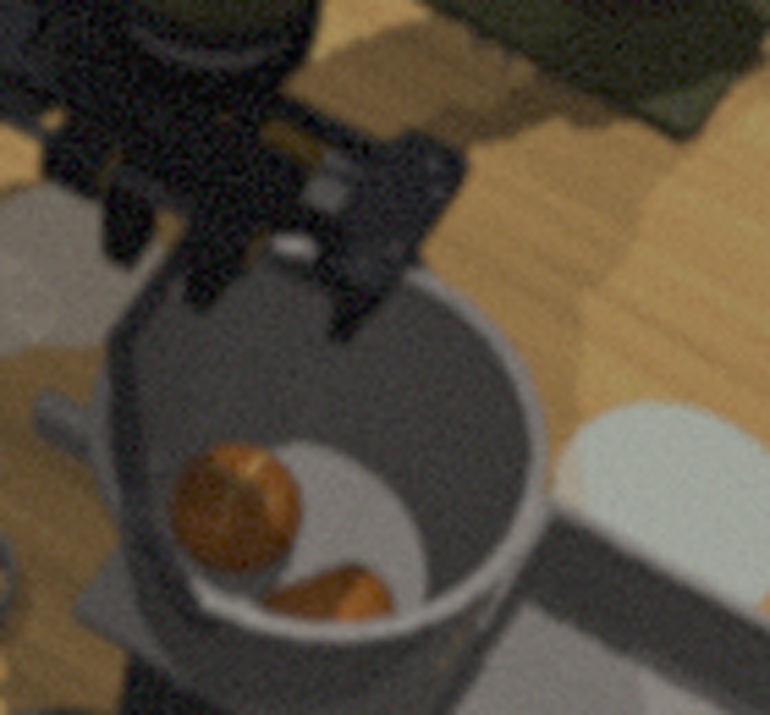

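>>> play_rows([
  [[0.3,0.01,0,-0.03,0,0,0],[0.2,0.012,0,-0.12,0,0,0],[0,0.012,0,-0.25,0,0,0],[-0.5,-0.1,0,-0.33,0,0,0],[-1,-0.25,0,-0.35,0,0,0]],
])

```text
clock: 27.98
tool_pos: [0.508, -0.0655, 0.4183]
eef_rot: [0.688, 0.726, 0.006, 0.004]
contact_force: [0.3, -0.6, -0.7]
opening: 0.701
```

```bash
python3 - <<'E'
from rim import *
show(mw(0,-.42,.42),down(2.8))
E
```

```text
t 27.98 pos [ 0.508 -0.065  0.418] q [ 0.74  0.56 -1.19  1.63  0.53  1.3   1.09] F [ 0.3 -0.6 -0.7] op 0.701
delta [-0.246, -0.008, -0.006, 0.004, 0.003, -0.498] deg 89.7 target [ 0.5095 -0.1392  0.42  ]
```

>>> play_rows([
  [[-1,-0.05,0,0,0,0,0.055],[-1,-0.1,0,0,0,0,0.11],[-1,-0.18,0,0,0,0,0.165],[-1,-0.246,0,0,0,0,0.22],[-1,-0.246,0,0,0,0,0.275]],
])

```text
clock: 28.6
tool_pos: [0.5122, -0.14, 0.4187]
eef_rot: [0.93, 0.368, 0.007, 0.001]
contact_force: [-0.0, 0.9, 0.3]
opening: 1.002
```

```bash
cat >> p.py <<'E'
def ori(alpha,yaw=MILL[2]): # jaw x along mill +x, z=(0,sin a,-cos a) in mill frame
    a=np.radians(alpha); B=np.array([[1,0,0],[0,-np.cos(a),np.sin(a)],[0,-np.sin(a),-np.cos(a)]])
    B=np.column_stack([[1,0,0],np.cross([0,np.sin(a),-np.cos(a)],[1,0,0]),[0,np.sin(a),-np.cos(a)]])
    return R.from_euler('z',yaw).as_matrix()@B
E
python3 - <<'E'
from rim import *
show(mw(0,-.45,.35),ori(35),flip=False)
snap("scene","f8",(180,80,480,380),2)
snap("top","f9",(150,130,370,300),3.6)
E
```

```text
t 28.6 pos [ 0.512 -0.14   0.419] q [ 0.75  0.5  -0.94  1.59  0.42  1.25  0.5 ] F [-0.   0.9  0.3] op 1.002
delta [-0.072, 0.066, 0.229, 0.187, 0.064, 0.218] deg 53.0 target [ 0.5109 -0.1692  0.35  ]
```

View pics/f8.png

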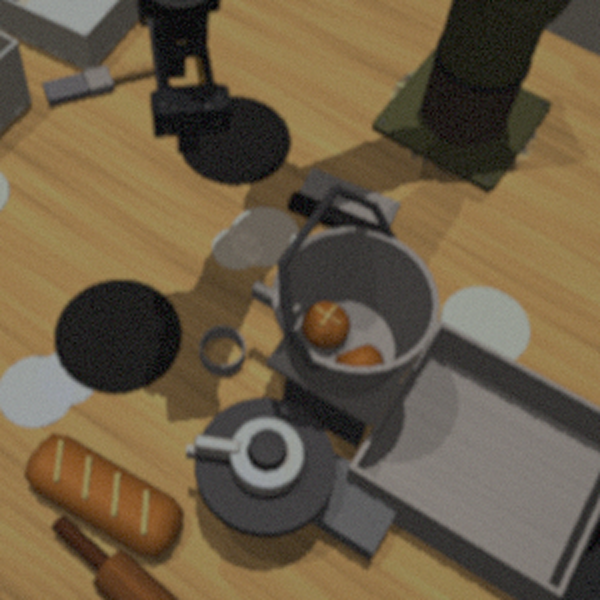

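View pics/f9.png

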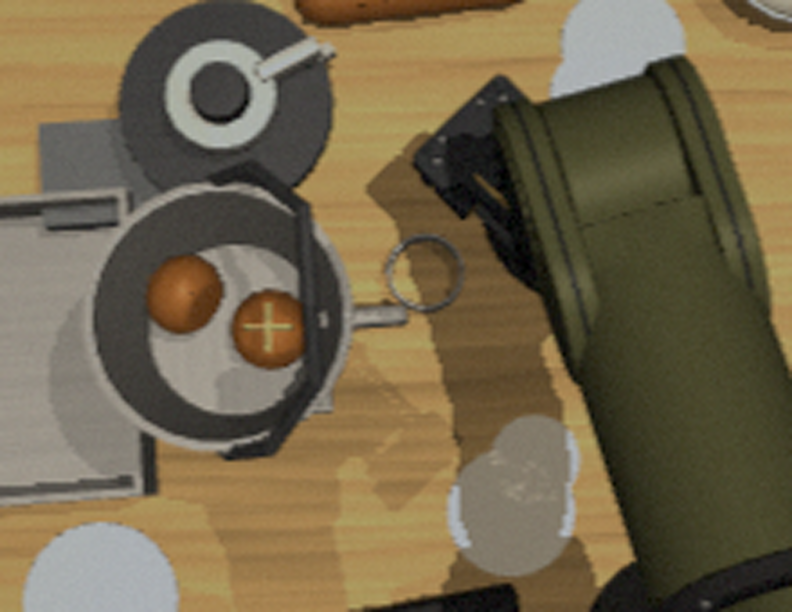

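```bash
python3 - <<'E'
from rim import *
v=np.array([90/3.6+150,353/3.6+150,182/3.6+130,452/3.6+130])
print(fitrim("top",v)); c,m,f=fitrim("top",v,.236); print(c,m,f)
v=np.array([270/2+180,440/2+180,226/2+80,380/2+80]); print("sc",fitrim("scene",v,.236))
e=unproj("top",(407/3.6+150,314/3.6+130),.14); e0=unproj("top",(357/3.6+150,319/3.6+130),.145); print(tomill(e),tomill(e0))
E
```

```text
(array([0.50044006, 0.08028748, 0.2078349 ]), array([ 0.00172952, -0.20033769]), array([-0.6,  0.6,  0.6, -0.6]))
[0.49800729 0.07731549] [-0.0008459  -0.20318695] [-1.4  1.4 -0.2  0.2]
sc (array([0.50364684, 0.08407419]), array([ 0.00511793, -0.1967126 ]), array([ 0.4, -0.4,  1.9, -1.5]))
[-9.67246543e-05 -3.26103050e-01] [-0.00152164 -0.29022534]
```

>>> play_rows([
  [[-1,-0.01,0.01,0.04,0.037,0.013,0.043],[-1,-0.03,0.03,0.1,0.075,0.026,0.087],[-1,-0.05,0.05,0.16,0.112,0.038,0.13],[-1,-0.072,0.066,0.229,0.15,0.051,0.174],[-1,-0.072,0.066,0.229,0.187,0.064,0.218]],
])

```text
clock: 29.32
tool_pos: [0.5112, -0.1675, 0.3493]
eef_rot: [0.953, 0.027, -0.008, -0.303]
contact_force: [0.5, -0.2, -0.3]
opening: 1.001
```

```bash

python3 - <<'E'
from rim import *
show(mw(0,-.45,.3),ori(65),flip=False)
E
```

```text
t 29.32 pos [ 0.511 -0.168  0.349] q [ 0.96  0.77 -0.88  1.5  -0.03  1.26  0.26] F [ 0.5 -0.2 -0.3] op 1.001
delta [-0.001, 0.099, 0.131, 0.165, 0.002, 0.002] deg 29.7 target [ 0.5109 -0.1692  0.3   ]
```

>>> play_rows([
  [[-1,0,0.02,0.03,0.04,0,0],[-1,0,0.05,0.06,0.08,0,0],[-1,0,0.08,0.1,0.125,0,0],[-1,0,0.099,0.131,0.165,0,0],[-1,0,0.099,0.131,0.165,0,0]],
])

```text
clock: 29.95
tool_pos: [0.5108, -0.17, 0.2973]
eef_rot: [0.843, 0.024, -0.016, -0.538]
contact_force: [-0.3, 0.6, 0.5]
opening: 0.997
```

```bash

python3 - <<'E'
from rim import *
show(mw(0,-.40,.18),ori(65),flip=False)
E
```

```text
t 29.95 pos [ 0.511 -0.17   0.297] q [ 1.07  1.11 -0.97  1.42 -0.22  1.38  0.41] F [-0.3  0.6  0.5] op 0.997
delta [0.002, 0.283, 0.318, -0.001, 0.002, 0.001] deg 0.5 target [ 0.5085 -0.1192  0.18  ]
```

```bash
cat > kin.py <<'E'
import numpy as np, json, itertools
from scipy.spatial.transform import Rotation as R
from scipy.optimize import least_squares
def fk(P,S,q):
    # P: o1..o7 offsets(7), d1,d3,d5,d7, a's(3)
    o=P[:7]; d1,d3,d5,d7,a1,a3,a5=P[7:14]
    A=R.identity(); p=np.zeros(3)
    ax=['z','y','z','y','z','y','z']; tr=[[a1,0,d1],[0,0,0],[a3,0,d3],[0,0,0],[a5,0,d5],[0,0,0],[0,0,d7]]
    for i in range(7):
        A=A*R.from_euler(ax[i],S[i]*q[i]+o[i]); p=p+A.apply(tr[i])
    return p,A
if __name__=="__main__":
    L=[json.loads(l) for l in open('log.jsonl')]
    Q=[np.array(l[1]) for l in L]; X=[np.array(l[2]) for l in L]; O=[R.from_quat(l[3]) for l in L]
    idx=list(range(len(L)))
    def res(P,S):
        r=[]
        for i in idx:
            p,A=fk(P,S,Q[i]); r+=list((p-X[i])*5); r+=list((A.inv()*O[i]).as_rotvec())
        return np.array(r)
    best=None
    for s1,s3,s5,s7 in itertools.product([1,-1],repeat=4):
        for sy in ((1,1,1),(1,-1,1),(1,1,-1),(1,-1,-1)):
            S=[s1,sy[0],s3,sy[1],s5,sy[2],s7]
            for o1,o7 in ((0,0),(np.pi,0),(0,np.pi),(np.pi,np.pi)):
                P0=np.array([o1,0,0,0,0,0,o7,.34,.4,.4,.25,0,0,0])
                o=np.linalg.norm(res(P0,S))
                c=(o,S,P0)
                best=(best or [])+[c]
    best.sort(key=lambda c:c[0])
    out=[]
    for c in best[:12]:
        o=least_squares(res,c[2],args=(c[1],),max_nfev=40); out.append((o.cost,c[1],o.x)); print(round(c[0],2),o.cost,c[1],o.x.round(3))
    out.sort(key=lambda c:c[0]); json.dump([out[0][1],out[0][2].tolist()],open('kin.json','w'))
E
wc -l log.jsonl; time python3 kin.py
```

```text
40 log.jsonl
4.76 0.01933221854102172 [-1, 1, -1, 1, -1, 1, -1] [-0.044 -0.007 -0.032  0.017  0.009 -0.022  3.076  0.343  0.563  0.337
  0.304  0.007  0.007  0.007]
10.88 35.786424161476205 [-1, 1, -1, 1, -1, 1, 1] [-0.27  -0.387  0.065  0.863  0.347 -0.53   2.326  0.246  0.572  0.247
  0.221  0.109  0.308  0.016]
12.52 7.208707855724931 [-1, 1, -1, 1, 1, 1, -1] [-0.147 -0.21  -0.217  0.856 -1.143 -0.748  3.138  0.136  0.426  0.293
 -0.045  0.131  0.113 -0.161]
12.9 42.67891669324982 [1, 1, 1, 1, 1, 1, -1] [-0.288  1.482 -3.836  0.019  0.461  3.524  1.444  0.029  0.283 -0.049
 -0.682  0.232 -0.204 -0.233]
13.8 44.96184910436572 [1, 1, 1, 1, -1, 1, -1] [-0.274  0.801  0.727 -0.026  1.874 -0.991  1.659  0.098  0.3    0.414
 -0.365  0.125 -0.205 -0.214]
13.81 35.786424084055426 [-1, 1, -1, 1, -1, 1, 1] [-0.269 -0.387  0.065  0.863  0.348 -0.53   2.326  0.246  0.572  0.247
  0.221  0.11   0.308  0.016]
14.73 90.58193256593486 [1, 1, 1, 1, 1, 1, 1] [-0.625 -0.232  0.104  0.296 -0.109  0.02  -0.176  0.319  0.676  0.323
  0.348  0.164 -0.06   0.147]
15.66 7.208707837265303 [-1, 1, -1, 1, 1, -1, -1] [-0.147 -0.21  -0.217  0.856  1.998  0.748 -0.004  0.136  0.426  0.293
 -0.045  0.131  0.113  0.161]
15.78 35.78642447388445 [-1, 1, -1, 1, 1, 1, 1] [-0.269 -0.387  0.064 -2.279 -0.348  2.611  2.326  0.246  0.572 -0.247
  0.221  0.11   0.308 -0.016]
16.48 35.78642408804323 [-1, 1, -1, 1, 1, 1, 1] [-0.269 -0.387  0.065 -2.279 -0.348  2.611  2.326  0.246  0.572 -0.247
  0.221  0.11   0.308 -0.016]
16.52 35.786424357506 [-1, 1, -1, 1, 1, -1, 1] [-0.269 -0.387  0.064 -2.279  2.794 -2.611 -0.816  0.246  0.572 -0.247
  0.221  0.11   0.308  0.016]
16.64 57.06353145382657 [-1, 1, -1, 1, 1, -1, 1] [ 0.572  2.368 -2.192 -1.628  2.942  1.198  3.076 -0.086  0.079  0.162
 -0.632  0.544  0.171  0.159]
real	1m33.695s
user	1m20.928s
sys	0m0.257s
```

```bash
cat > ik.py <<'E'
from rim import *
from kin import fk
S,P=json.load(open('kin.json')); P=np.array(P)
lo=np.array([-3.01,-.46,-1.47,.13,-1,.04,-2.66]); hi=np.array([3.01,2.08,1.51,2.56,4.14,2.09,2.66])
def ik(p,Rm,q0):
    Rt=R.from_matrix(Rm)
    def f(q):
        x,A=fk(P,S,q); return np.r_[(x-p)*10,(A.inv()*Rt).as_rotvec()*2,(q-q0)*.02]
    o=least_squares(f,np.clip(q0,lo+.02,hi-.02),bounds=(lo+.01,hi-.01)); r=f(o.x); return o.x,np.linalg.norm(r[:3])/10,np.linalg.norm(r[3:6])/2
def earpose(th,corner,al0,rr=.110,zz=.022):
    t=np.radians(th); dy,dz=-(rr+.066),zz
    y=corner[0]+dy*np.cos(t)+dz*np.sin(t); z=corner[1]-dy*np.sin(t)+dz*np.cos(t)
    return mw(0,y,z),ori(al0-th)
def path():
    ths=np.arange(0,121,10)
    for th in ths:
        f=np.clip((th-40)/40,0,1); yield th,(-.134+.016*f,.110+.017*f)
E
python3 - <<'E'
from ik import *
q=get_state()['q']; print(fk(P,S,q)[0],get_state()['tool_pos'])
for al0 in (50,65,80):
    qq=q.copy(); print(al0)
    for th,c in path():
        p,Rm=earpose(th,c,al0); qq,e1,e2=ik(p,Rm,qq); print(th,p.round(3),qq.round(2),round(e1*1000,1),round(np.degrees(e2),1))
E
```

```text
[ 0.52715462 -0.17244232  0.30124883] [ 0.51075026 -0.1699806   0.29728183]
50
0 [ 0.504 -0.029  0.132] [ 0.85  1.15 -0.84  1.82 -0.1   0.74  0.42] 0.0 0.0
10 [ 0.504 -0.023  0.162] [ 0.76  0.99 -0.78  1.88 -0.09  0.68  0.33] 0.0 0.0
20 [ 0.503 -0.011  0.191] [ 0.64  0.83 -0.69  1.91 -0.06  0.65  0.21] 0.0 0.0
30 [0.502 0.005 0.217] [ 0.47  0.7  -0.58  1.93 -0.01  0.64  0.07] 0.0 0.0
40 [0.501 0.026 0.24 ] [ 0.26  0.6  -0.44  1.93  0.09  0.67 -0.12] 0.0 0.0
50 [0.5   0.054 0.263] [ 0.02  0.53 -0.3   1.91  0.21  0.74 -0.35] 0.0 0.0
60 [0.498 0.086 0.282] [-0.22  0.52 -0.2   1.85  0.35  0.86 -0.57] 0.0 0.0
70 [0.497 0.119 0.296] [-0.42  0.55 -0.12  1.78  0.45  1.01 -0.75] 0.0 0.0
80 [0.495 0.154 0.304] [-0.59  0.61 -0.07  1.7   0.52  1.18 -0.88] 0.0 0.0
90 [0.494 0.184 0.303] [-0.72  0.7  -0.03  1.61  0.58  1.34 -0.97] 0.0 0.0
100 [0.492 0.215 0.297] [-0.82  0.81  0.01  1.51  0.61  1.49 -1.03] 0.0 0.0
110 [0.491 0.243 0.285] [-0.91  0.93  0.05  1.41  0.64  1.64 -1.05] 0.0 0.0
120 [0.489 0.269 0.268] [-0.97  1.06  0.09  1.3   0.67  1.78 -1.06] 0.0 0.0
65
0 [ 0.504 -0.029  0.132] [ 0.94 
[... 1242 characters left out ...]
1  0.79  0.37] 0.0 0.0
40 [0.501 0.026 0.24 ] [ 0.72  0.84 -0.83  1.9  -0.19  0.74  0.26] 0.0 0.0
50 [0.5   0.054 0.263] [ 0.56  0.7  -0.74  1.91 -0.14  0.72  0.12] 0.0 0.0
60 [0.498 0.086 0.282] [ 0.35  0.58 -0.62  1.9  -0.06  0.73 -0.07] 0.0 0.0
70 [0.497 0.119 0.296] [ 0.11  0.52 -0.49  1.86  0.07  0.78 -0.31] 0.0 0.0
80 [0.495 0.154 0.304] [-0.13  0.5  -0.37  1.81  0.22  0.88 -0.54] 0.0 0.0
90 [0.494 0.184 0.303] [-0.35  0.54 -0.28  1.74  0.35  1.   -0.74] 0.0 0.0
100 [0.492 0.215 0.297] [-0.52  0.61 -0.21  1.66  0.44  1.14 -0.9 ] 0.0 0.0
110 [0.491 0.243 0.285] [-0.67  0.7  -0.15  1.57  0.51  1.29 -1.  ] 0.0 0.0
120 [0.489 0.269 0.268] [-0.78  0.81 -0.11  1.46  0.56  1.43 -1.06] 0.0 0.0
```

```bash

python3 - <<'E'
from rim import *
a=np.radians(65); 
show(mw(0,-.309-.09*np.sin(a),.132+.09*np.cos(a)),ori(65),flip=False)
E
```

```text
t 29.95 pos [ 0.511 -0.17   0.297] q [ 1.07  1.11 -0.97  1.42 -0.22  1.38  0.41] F [-0.3  0.6  0.5] op 0.997
delta [0.003, 0.3, 0.361, -0.001, 0.002, 0.001] deg 0.5 target [ 0.508  -0.1098  0.17  ]
```

>>> play_rows([
  [[-0.1,0,0.1,0.1,0,0,0],[-0.1,0,0.2,0.2,0,0,0],[-0.1,0.003,0.28,0.3,0,0.002,0],[-0.1,0.003,0.3,0.361,0,0.002,0],[-0.1,0.003,0.3,0.361,0,0.002,0]],
])

```text
clock: 30.58
tool_pos: [0.5084, -0.1081, 0.1718]
eef_rot: [0.843, 0.025, -0.013, -0.538]
contact_force: [0.2, -0.6, 0.2]
opening: 0.552
```

```bash

python3 - <<'E'
from rim import *
show(mw(0,-.309,.132),ori(65),flip=False)
im=snap("scene","g1",(250,100,450,290),4)
snap("top","g2",(180,130,350,270),4.5)
E
```

```text
t 30.57 pos [ 0.508 -0.108  0.172] q [ 1.02  1.26 -0.93  1.58 -0.15  1.1   0.5 ] F [ 0.2 -0.6  0.2] op 0.552
delta [-0.0, 0.008, 0.298, -0.0, 0.001, 0.002] deg 0.5 target [ 0.504  -0.0283  0.132 ]
```

View pics/g1.png

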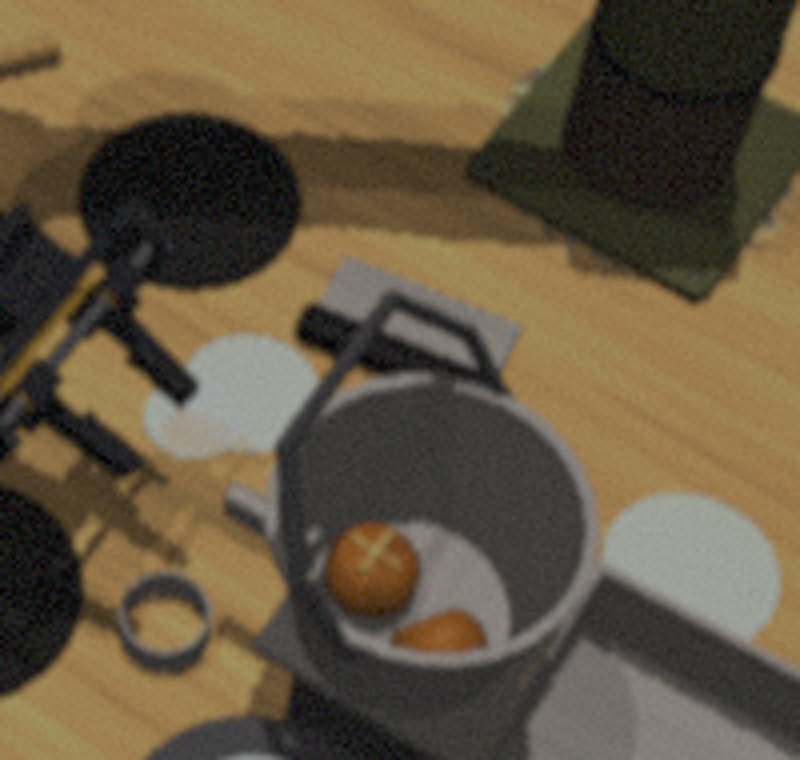

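View pics/g2.png

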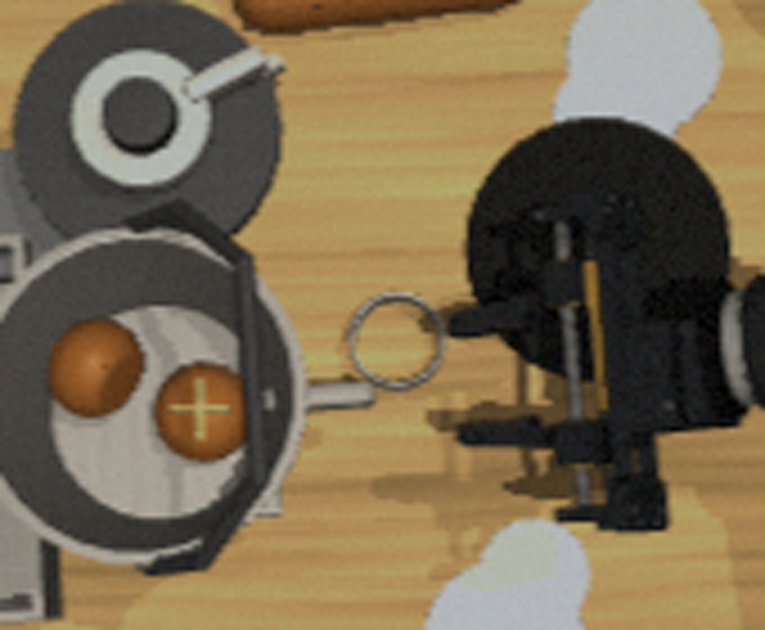

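```bash

python3 - <<'E'
from rim import *
for uv,z in (((372,394),.146),((310,396),.146),((452,322),.164),((460,433),.164),((570,384),.18)):
    P=unproj("top",(uv[0]/4.5+180,uv[1]/4.5+130),z); print(uv,P.round(4),tomill(P).round(4))
s=get_state(); T=R.from_quat(s['eef_rot'])
for l in ([.024,0,.019],[-.024,0,.019],[0,0,.019]): print(s['tool_pos']+T.apply(l), proj("top",s['tool_pos']+T.apply(l)))
print((proj("top",s['tool_pos']+T.apply([0,0,.019]))-[180,130])*4.5)
E
```

```text
(372, 394) [ 0.5034 -0.0445  0.146 ] [-0.0014 -0.3251]
(310, 396) [ 0.5031 -0.009   0.146 ] [ 0.     -0.2897]
(452, 322) [ 0.5417 -0.0909  0.164 ] [ 0.0346 -0.3733]
(460, 433) [ 0.4786 -0.0938  0.164 ] [-0.0286 -0.3732]
(570, 384) [ 0.5034 -0.1557  0.18  ] [-0.0068 -0.4362]
[ 0.53242481 -0.09138977  0.16421969] [[280.73288527 205.16504945]]
[ 0.48449104 -0.09389349  0.16392794] [[282.19495933 223.90556139]]
[ 0.50845792 -0.09264163  0.16407381] [[281.46260883 214.51846967]]
[[456.58173974 380.33311353]]
```

>>> play_rows([
  [[-0.1,0,0.008,0.08,0,0,0],[-0.1,0,0.008,0.17,0,0,0],[-0.1,0,0.008,0.25,0,0,0],[-0.1,0,0.008,0.298,0,0,0],[-0.1,0,0.008,0.298,0,0,0]],
])

```text
clock: 31.3
tool_pos: [0.5056, -0.0297, 0.1327]
eef_rot: [0.843, 0.024, -0.011, -0.537]
contact_force: [-1.1, -0.0, 0.1]
opening: 0.55
```

```bash

python3 - <<'E'
from rim import *
show(mw(0,-.309,.132),ori(65),flip=False)
im=snap("scene","g3",(250,130,430,290),4.4)
snap("top","g4",(180,130,350,270),4.5)
E
```

```text
t 31.3 pos [ 0.506 -0.03   0.133] q [ 0.94  1.31 -0.94  1.72 -0.16  0.87  0.51] F [-1.1 -0.   0.1] op 0.55
delta [-0.005, 0.0, 0.005, 0.0, 0.0, 0.003] deg 0.5 target [ 0.504  -0.0283  0.132 ]
```

View pics/g3.png

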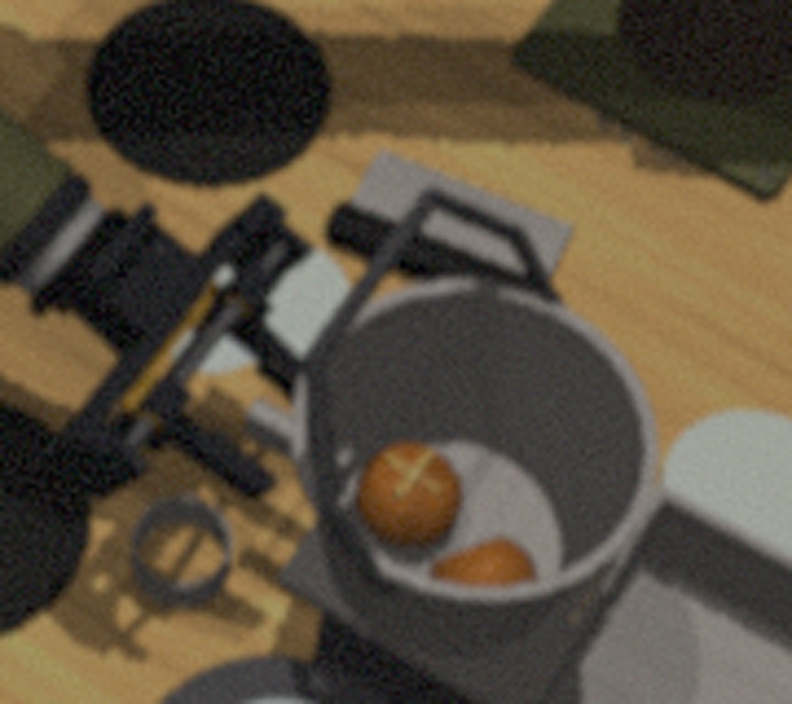

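View pics/g4.png

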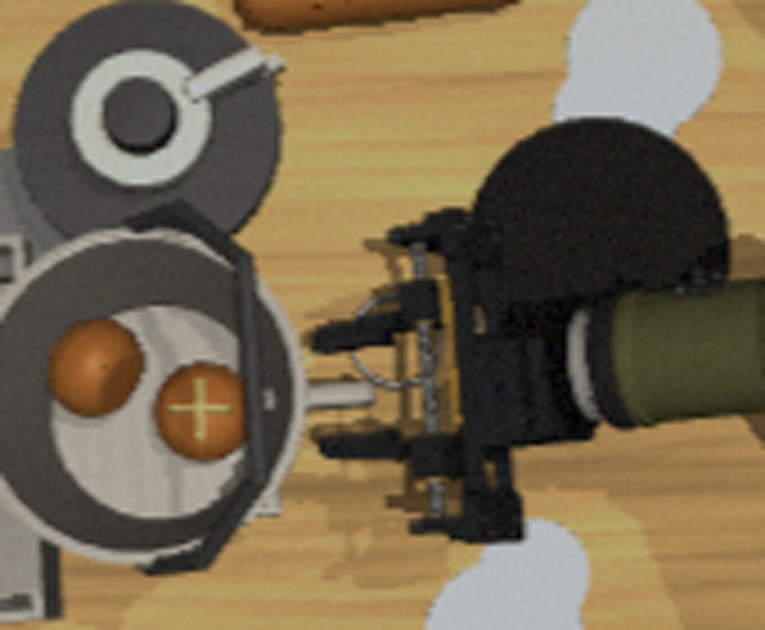

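>>> play_rows([
  [[-0.1,-0.011,0,0,0,0,0],[0.3,-0.011,0,0,0,0,0],[1,-0.011,0,0,0,0,0],[1,-0.011,0,0,0,0,0],[1,-0.011,0,0,0,0,0]],
], force=15)

```text
clock: 32.02
tool_pos: [0.5031, -0.0311, 0.1325]
eef_rot: [0.843, 0.023, -0.01, -0.537]
contact_force: [0.1, 0.3, 0.5]
opening: 0.158
```

```bash

python3 - <<'E'
from rim import *
show(mw(0,-.309,.132),ori(65),flip=False); print(get_state()['opening']*88)
snap("top","g5",(180,130,350,270),4.5)
E
```

```text
t 32.02 pos [ 0.503 -0.031  0.132] q [ 0.95  1.31 -0.94  1.72 -0.16  0.87  0.51] F [0.1 0.3 0.5] op 0.158
delta [0.004, -0.002, 0.009, 0.0, -0.001, 0.002] deg 0.4 target [ 0.504  -0.0283  0.132 ]
13.8614311284821
```

View pics/g5.png

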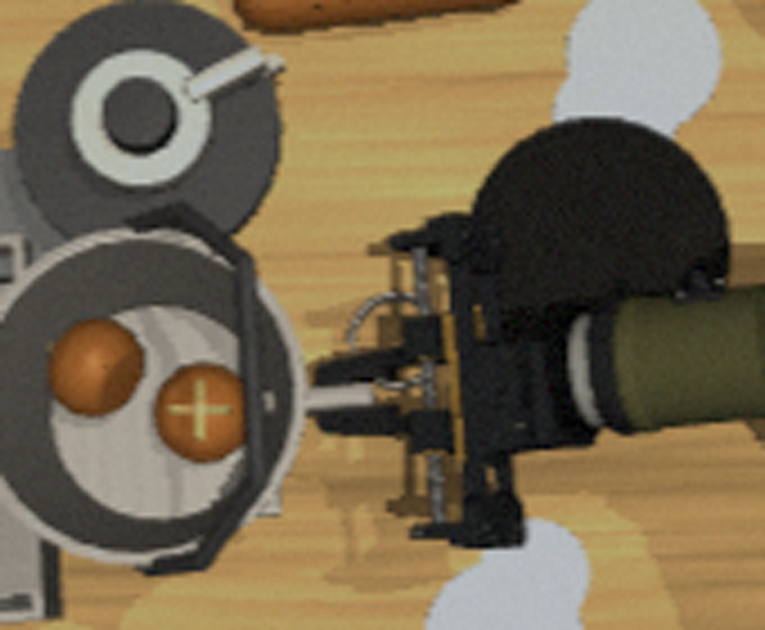

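```bash
cat > tip.py <<'E'
from rim import *
import sys
def corner(th):
    f=np.clip((th-35)/40,0,1); return np.array([-.134+.018*f,.110+.017*f+.001*min(1,th/10)])
def rel(th):  # transform of pail in mill frame (y,z) from th=0
    t=np.radians(th); return corner(th),t
def rows(th0,ths,s):
    # actual pose assumed to correspond to th0 ; target = motion from th0 to th
    e=R.from_euler('z',MILL[2]); x=e.apply([1,0,0])
    R0=R.from_quat(s['eef_rot']); p0=s['tool_pos']
    for th in ths:
        Q=R.from_rotvec(-x*np.radians(th-th0))
        c0=corner(th0); c1=corner(th); C0=mw(0,*c0); C1=mw(0,*c1)
        p=C1+Q.apply(p0-C0)
        print(th,(R0.inv().apply(p-p0)/.3).round(3).tolist(),((R0.inv()*Q*R0).as_rotvec()/np.pi).round(3).tolist())
if __name__=="__main__":
    s=st(); a=[float(v) for v in sys.argv[1:]]
    T=R.from_quat(s['eef_rot']).apply([0,0,1]); al=np.degrees(np.arctan2(np.hypot(T[0],T[1])*np.sign(T[1]),-T[2]))
    print("alpha",al.round(1),"F",s['contact_force'].round(1),"M",s['moment'].round(2),"op",s['opening']*88,"pos",s['tool_pos'].round(4),"q",s['q'].round(2),s['clock'])
    rows(a[0],a[1:],s)
E
python3 tip.py 0 4 10 17 24 31
```

```text
alpha 64.9 F [ 0.8 -0.   0.1] M [-0.8  -0.08 -0.19] op 13.566176380651696 pos [ 0.5031 -0.0311  0.1325] q [ 0.95  1.31 -0.94  1.72 -0.16  0.87  0.51] 32.075
4.0 [0.0, -0.041, -0.012] [-0.022, -0.0, -0.0]
10.0 [0.001, -0.104, -0.025] [-0.056, -0.0, -0.0]
17.0 [0.001, -0.177, -0.03] [-0.094, -0.001, -0.0]
24.0 [0.002, -0.25, -0.027] [-0.133, -0.001, -0.0]
31.0 [0.002, -0.322, -0.015] [-0.172, -0.001, -0.0]
```

>>> play_rows([
  [[1,0,0,0,0,0,0],[1,0,0,0,0,0,0],[1,0,-0.041,-0.012,-0.022,0,0],[1,0.001,-0.104,-0.025,-0.056,0,0],[1,0.001,-0.104,-0.025,-0.056,0,0]],
], force=58)

```text
clock: 32.7
tool_pos: [0.5031, -0.0235, 0.1658]
eef_rot: [0.888, 0.027, -0.007, -0.459]
contact_force: [-0.1, 0.9, -2.6]
opening: 0.152
```

```bash
python3 tip.py 10 17 24 31 38 45
python3 - <<'E'
from h import *
im=snap("scene","h1",(250,130,430,290),4.4)
E
```

```text
alpha 54.7 F [-0.1  0.9 -2.6] M [-1.18 -0.18 -0.09] op 13.407640546924547 pos [ 0.5031 -0.0235  0.1658] q [ 0.89  1.14 -0.91  1.8  -0.15  0.78  0.43] 32.7
17.0 [0.001, -0.071, -0.018] [-0.039, -0.0, -0.0]
24.0 [0.002, -0.143, -0.026] [-0.078, -0.001, -0.0]
31.0 [0.003, -0.216, -0.026] [-0.117, -0.001, -0.0]
38.0 [0.004, -0.294, -0.016] [-0.156, -0.002, -0.0]
45.0 [0.005, -0.378, 0.004] [-0.194, -0.002, -0.0]
```

View pics/h1.png

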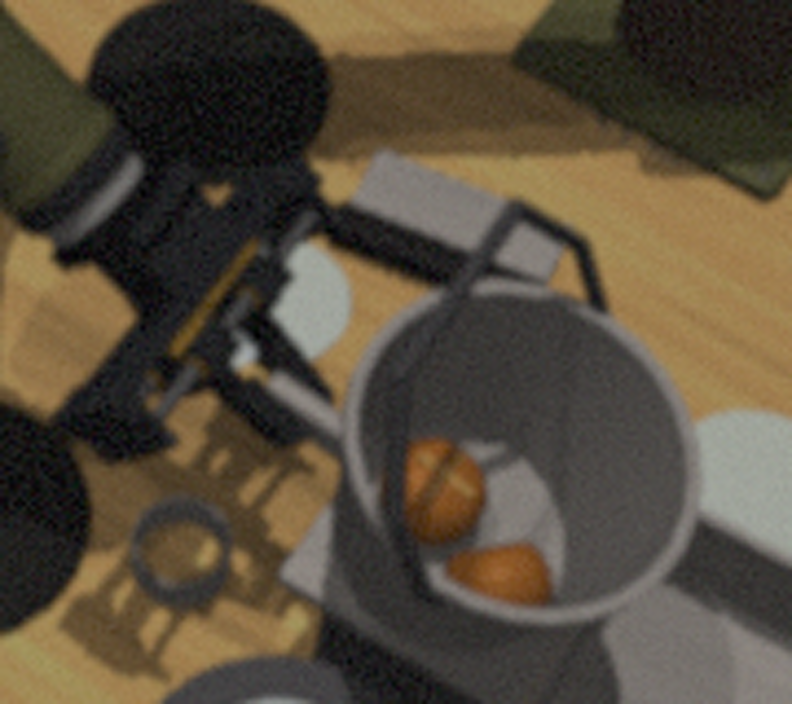

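Tilting as planned. Continue.

>>> play_rows([
  [[1,0.001,-0.071,-0.018,-0.039,0,0],[1,0.002,-0.143,-0.026,-0.078,0,0],[1,0.003,-0.216,-0.026,-0.117,0,0],[1,0.004,-0.294,-0.016,-0.156,0,0],[1,0.004,-0.294,-0.016,-0.156,0,0]],
])

```text
clock: 33.38
tool_pos: [0.5005, 0.0255, 0.2399]
eef_rot: [0.972, 0.03, -0.002, -0.231]
contact_force: [0.1, 1.0, -2.5]
opening: 0.15
```

```bash
python3 tip.py 38 45 52 59 66 73
python3 - <<'E'
from h import *
im=snap("scene","h2",(250,130,430,290),4.4)
E
```

```text
alpha 26.7 F [ 0.1  1.  -2.5] M [-0.58 -0.2  -0.04] op 13.241268528349233 pos [0.5005 0.0255 0.2399] q [ 0.55  0.7  -0.69  1.92 -0.07  0.65  0.09] 33.375
45.0 [0.001, -0.084, -0.021] [-0.039, -0.001, -0.0]
52.0 [0.002, -0.169, -0.033] [-0.078, -0.001, -0.0]
59.0 [0.004, -0.255, -0.037] [-0.117, -0.002, -0.0]
66.0 [0.005, -0.34, -0.032] [-0.156, -0.002, -0.001]
73.0 [0.006, -0.424, -0.018] [-0.194, -0.003, -0.001]
```

View pics/h2.png

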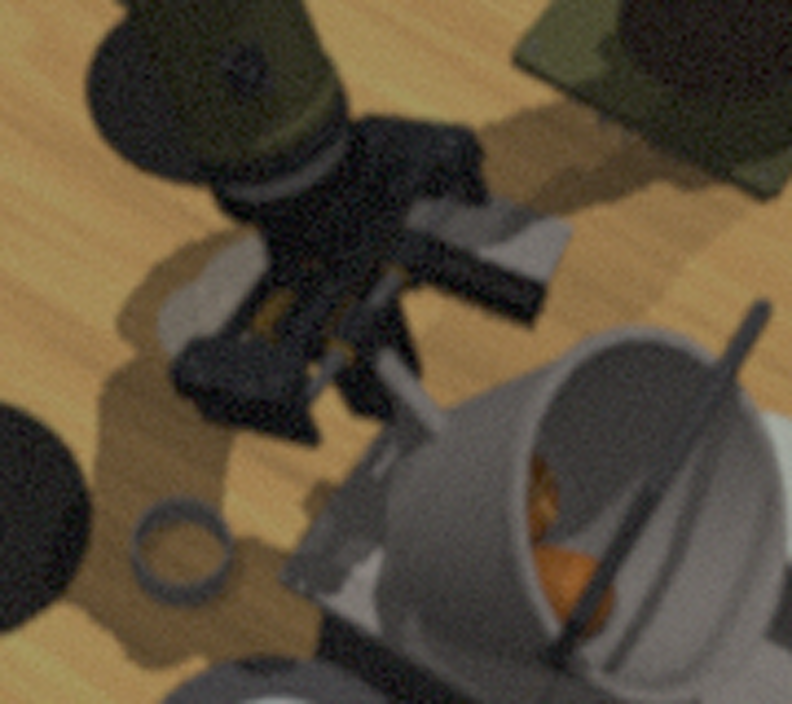

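>>> play_rows([
  [[1,0.001,-0.084,-0.021,-0.039,0,0],[1,0.002,-0.169,-0.033,-0.078,0,0],[1,0.004,-0.255,-0.037,-0.117,0,0],[1,0.005,-0.34,-0.032,-0.156,0,0],[1,0.005,-0.34,-0.032,-0.156,0,0]],
])

```text
clock: 34.05
tool_pos: [0.4957, 0.1155, 0.2912]
eef_rot: [0.999, 0.033, 0.002, 0.01]
contact_force: [0.9, -0.3, -5.2]
opening: 0.155
```

```bash
python3 tip.py 66 73 80 87 94 101
python3 - <<'E'
from h import *
im=snap("scene","h3",(270,130,490,330),3.6)
E
```

```text
alpha -1.2 F [ 0.9 -0.3 -5.2] M [-0.56 -0.26 -0.03] op 13.650088596309047 pos [0.4957 0.1155 0.2912] q [-0.13  0.5  -0.31  1.86  0.23  0.81 -0.5 ] 34.05
73.0 [0.001, -0.079, -0.026] [-0.039, -0.001, -0.0]
80.0 [0.003, -0.152, -0.035] [-0.078, -0.001, -0.0]
87.0 [0.004, -0.222, -0.034] [-0.117, -0.002, -0.0]
94.0 [0.005, -0.292, -0.024] [-0.156, -0.003, -0.001]
101.0 [0.006, -0.36, -0.005] [-0.194, -0.003, -0.001]
```

View pics/h3.png

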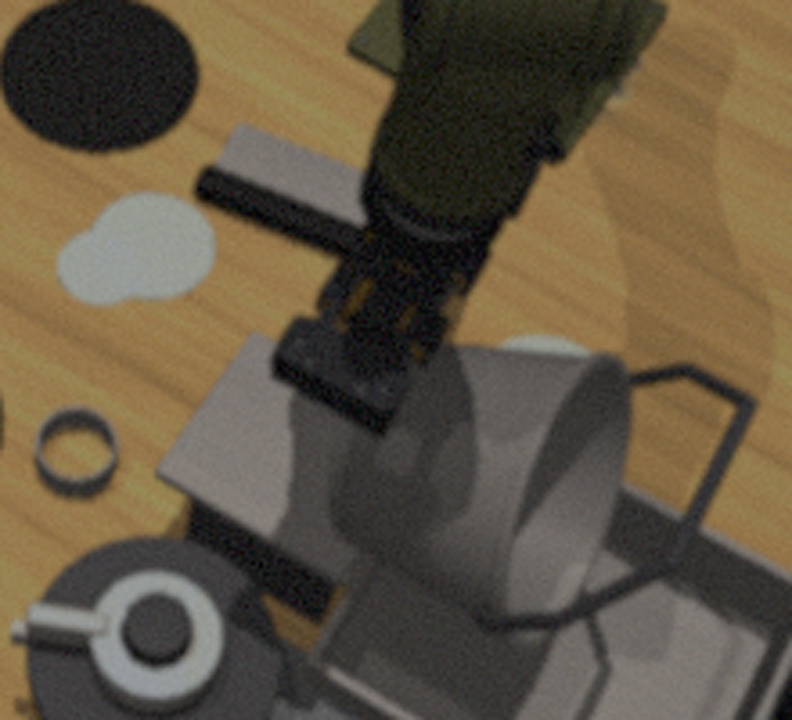

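>>> play_rows([
  [[1,0.001,-0.079,-0.026,-0.039,0,0],[1,0.003,-0.152,-0.035,-0.078,0,0],[1,0.004,-0.222,-0.034,-0.117,0,0],[1,0.005,-0.292,-0.024,-0.156,0,0],[1,0.005,-0.292,-0.024,-0.156,0,0]],
])

```text
clock: 34.72
tool_pos: [0.4917, 0.2009, 0.2918]
eef_rot: [0.967, 0.031, 0.005, 0.253]
contact_force: [-1.0, 1.2, -3.3]
opening: 0.155
```

```bash
python3 tip.py 94 99 104 109 115 120
python3 - <<'E'
from h import *
im=snap("scene","h4",(270,130,490,330),3.6)
E
```

```text
alpha -29.3 F [-1.   1.2 -3.3] M [ 1.15  0.01 -0.05] op 13.66671769939694 pos [0.4917 0.2009 0.2918] q [-0.64  0.66 -0.11  1.66  0.49  1.22 -0.94] 34.725
99.0 [0.001, -0.047, -0.012] [-0.028, -0.0, -0.0]
104.0 [0.001, -0.095, -0.02] [-0.056, -0.001, -0.0]
109.0 [0.002, -0.144, -0.024] [-0.083, -0.001, -0.0]
115.0 [0.003, -0.203, -0.022] [-0.117, -0.002, -0.0]
120.0 [0.004, -0.251, -0.017] [-0.144, -0.002, -0.0]
```

View pics/h4.png

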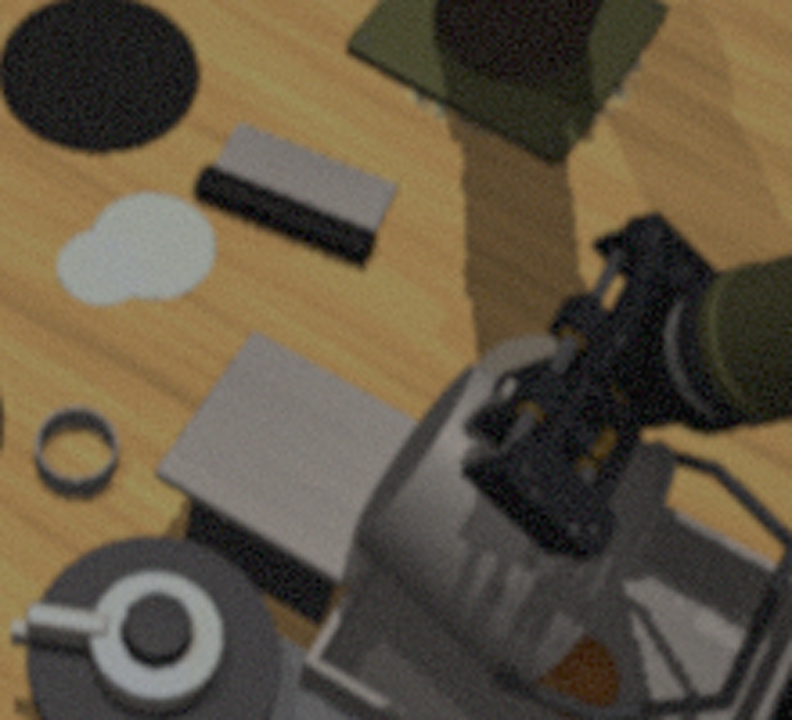

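>>> play_rows([
  [[1,0.001,-0.047,-0.012,-0.028,0,0],[1,0.001,-0.095,-0.02,-0.056,0,0],[1,0.002,-0.144,-0.024,-0.083,0,0],[1,0.003,-0.203,-0.022,-0.117,0,0],[1,0.003,-0.22,-0.021,-0.125,0,0]],
])

```text
clock: 35.4
tool_pos: [0.4906, 0.2607, 0.2672]
eef_rot: [0.899, 0.027, 0.011, 0.437]
contact_force: [-1.8, 11.5, 18.2]
opening: 0.156
```

```bash
python3 tip.py 116 116
python3 - <<'E'
from h import *
im=snap("scene","h5",(270,130,490,330),3.6)
im=snap("top","h6",(60,110,280,300),3.6)
E
```

```text
alpha -51.8 F [-1.8 11.5 18.2] M [-0.76  0.07 -0.28] op 13.692307251240836 pos [0.4906 0.2607 0.2672] q [-0.87  0.9  -0.01  1.43  0.57  1.56 -1.06] 35.4
116.0 [0.0, 0.0, 0.0] [0.0, 0.0, 0.0]
```

View pics/h5.png

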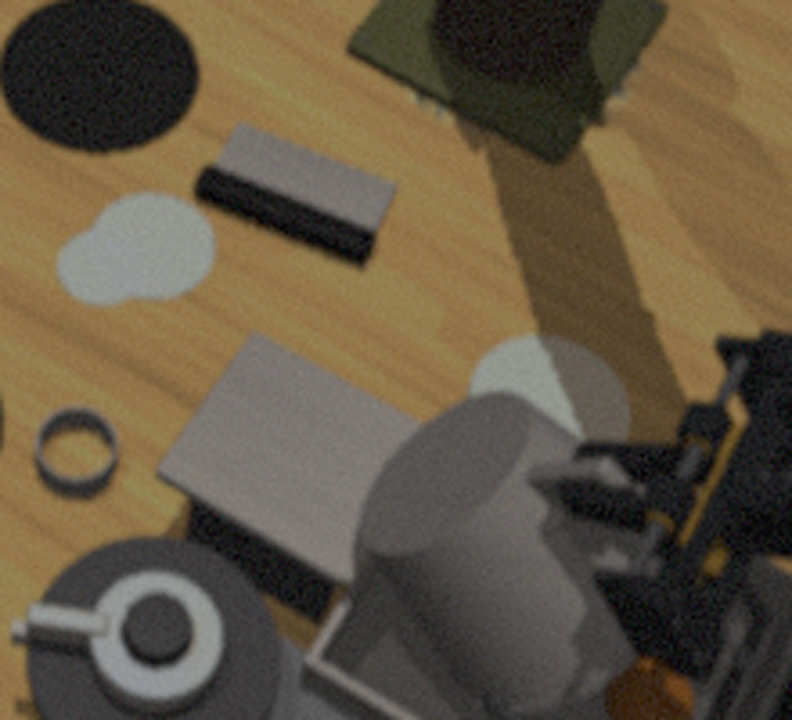

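View pics/h6.png

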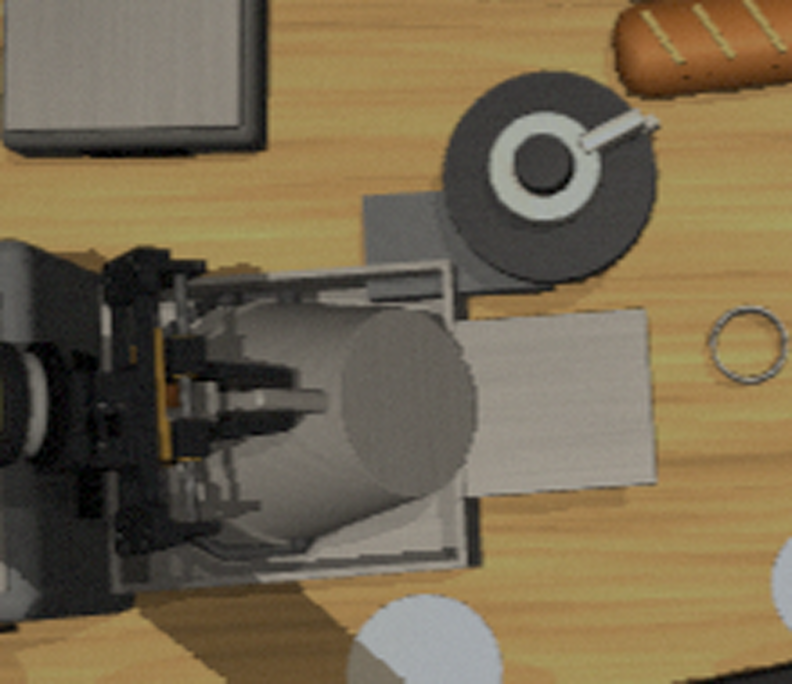

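```bash
python3 tip.py 116 112 107 101 95
```

```text
alpha -51.7 F [-2.2 11.7 17.6] M [-0.67  0.2  -0.35] op 13.501620057656943 pos [0.4908 0.2601 0.2676] q [-0.87  0.9  -0.01  1.43  0.57  1.56 -1.06] 35.5
112.0 [-0.0, 0.037, 0.013] [0.022, 0.0, 0.0]
107.0 [-0.001, 0.082, 0.033] [0.05, 0.0, 0.0]
101.0 [-0.001, 0.134, 0.062] [0.083, 0.001, 0.0]
95.0 [-0.002, 0.182, 0.096] [0.117, 0.001, 0.001]
```

>>> play_rows([
  [[1,0,0.03,-0.02,0,0,0],[1,0,0.063,-0.008,0.022,0,0],[1,-0.001,0.108,0.012,0.05,0,0],[1,-0.001,0.108,0.012,0.05,0,0],[1,-0.001,0.108,0.012,0.05,0,0]],
])

```text
clock: 36.12
tool_pos: [0.492, 0.2364, 0.29]
eef_rot: [0.931, 0.027, 0.008, 0.364]
contact_force: [-0.5, 0.5, -4.9]
opening: 0.154
```

```bash
python3 tip.py 107 101 95 89 83 77
python3 - <<'E'
from h import *
im=snap("scene","h7",(290,200,510,400),3.6)
im=snap("top","h8",(60,110,280,300),3.6)
E
```

```text
alpha -42.7 F [-0.5  0.5 -4.9] M [ 1.22 -0.02 -0.01] op 13.537948547732649 pos [0.492  0.2364 0.29  ] q [-0.79  0.78 -0.05  1.52  0.54  1.45 -1.02] 36.125
101.0 [-0.0, 0.057, 0.023] [0.033, 0.0, 0.0]
95.0 [-0.001, 0.112, 0.052] [0.067, 0.001, 0.0]
89.0 [-0.001, 0.164, 0.086] [0.1, 0.001, 0.0]
83.0 [-0.002, 0.211, 0.126] [0.133, 0.001, 0.0]
77.0 [-0.002, 0.254, 0.17] [0.167, 0.001, 0.0]
```

View pics/h7.png

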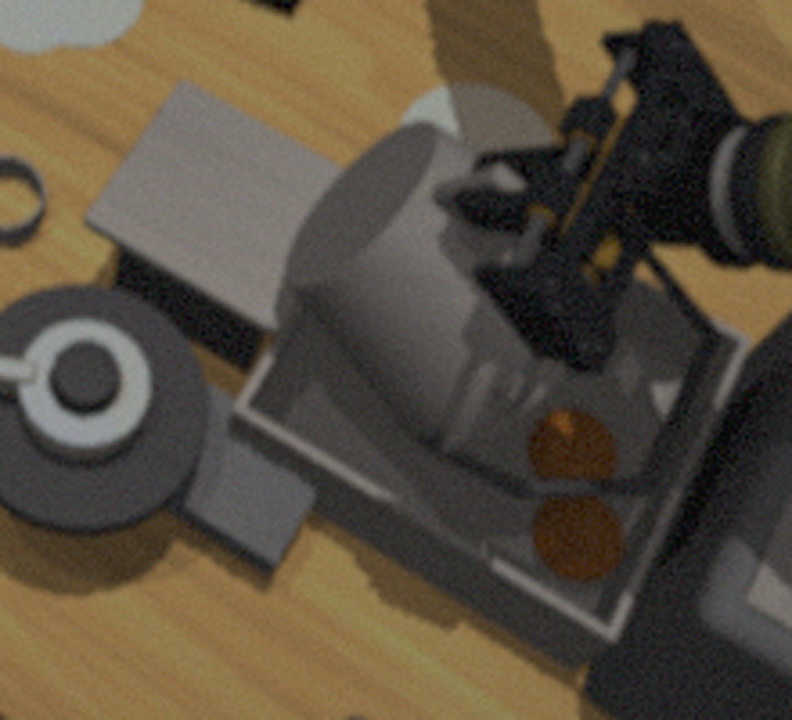

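View pics/h8.png

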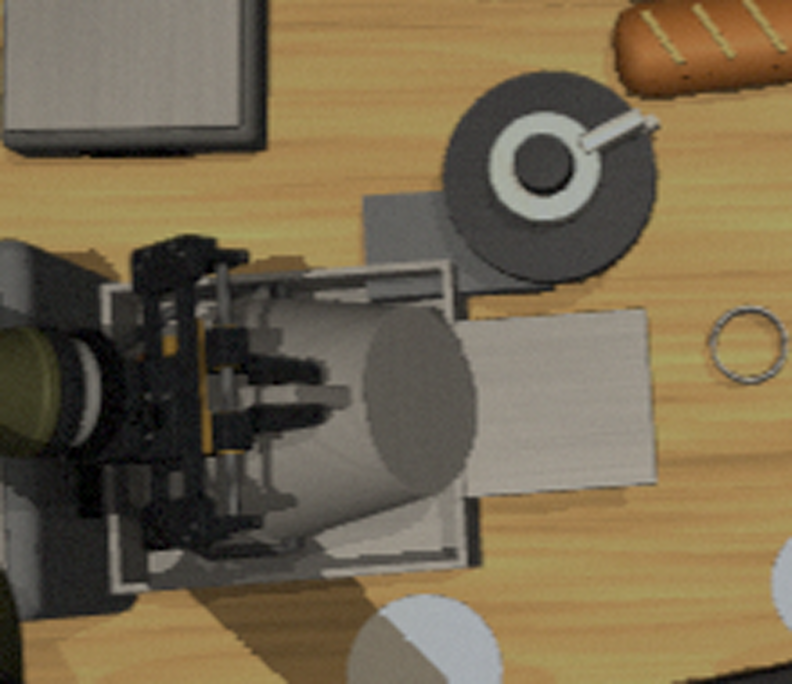

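>>> play_rows([
  [[1,0,0.057,0.023,0.033,0,0],[1,-0.001,0.112,0.052,0.067,0,0],[1,-0.001,0.164,0.086,0.1,0,0],[1,-0.002,0.211,0.126,0.133,0,0],[1,-0.002,0.211,0.126,0.133,0,0]],
])

```text
clock: 36.85
tool_pos: [0.4954, 0.1615, 0.3051]
eef_rot: [0.986, 0.026, 0.001, 0.166]
contact_force: [-0.2, 0.4, -4.1]
opening: 0.153
```

```bash
python3 tip.py 83 76 69 62 55 48
python3 - <<'E'
from h import *
im=snap("scene","h9",(290,180,510,380),3.6)
E
```

```text
alpha -19.1 F [-0.2  0.4 -4.1] M [ 0.64  0.   -0.02] op 13.449118060871406 pos [0.4954 0.1615 0.3051] q [-0.47  0.56 -0.16  1.74  0.41  1.08 -0.8 ] 36.85
76.0 [-0.0, 0.066, 0.029] [0.039, 0.0, -0.0]
69.0 [-0.0, 0.134, 0.076] [0.078, 0.0, -0.0]
62.0 [-0.0, 0.198, 0.133] [0.117, 0.001, -0.001]
55.0 [-0.0, 0.256, 0.197] [0.156, 0.001, -0.001]
48.0 [-0.0, 0.307, 0.266] [0.194, 0.001, -0.001]
```

View pics/h9.png

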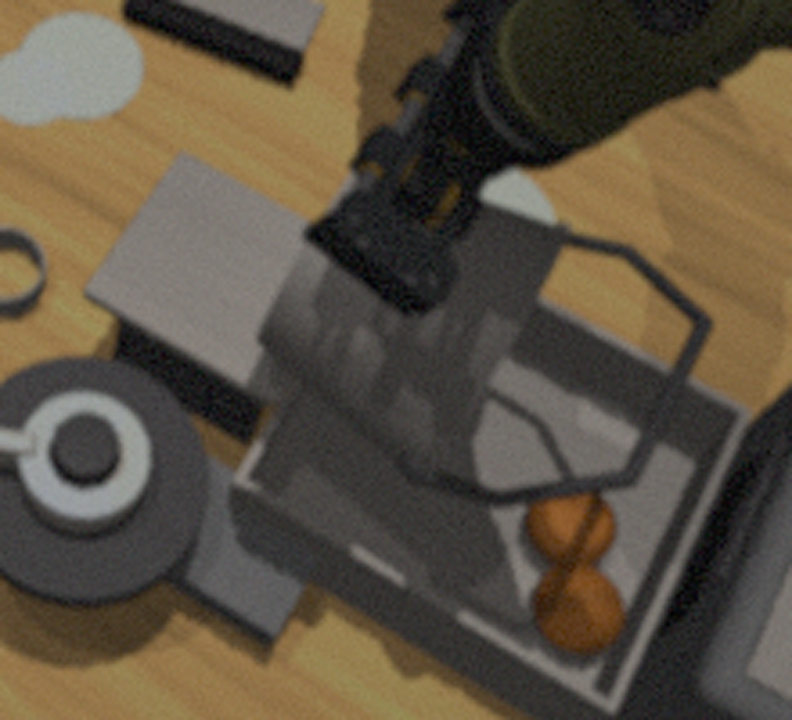

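>>> play_rows([
  [[1,0,0.066,0.029,0.039,0,0],[1,0,0.134,0.076,0.078,0,0],[1,0,0.198,0.133,0.117,0,0],[1,0,0.256,0.197,0.156,0,0],[1,0,0.256,0.197,0.156,0,0]],
])

```text
clock: 37.52
tool_pos: [0.5051, 0.0647, 0.276]
eef_rot: [0.997, 0.022, -0.001, -0.077]
contact_force: [-0.2, -15.3, 34.8]
opening: 0.153
```

```bash
python3 tip.py 55 48 41 34 27 20

```

```text
alpha 8.8 F [ -0.2 -15.3  34.8] M [-2.74  0.22  0.06] op 13.436708007631387 pos [0.5051 0.0647 0.276 ] q [ 0.14  0.54 -0.41  1.89  0.08  0.73 -0.24] 37.525
48.0 [0.0, 0.079, 0.039] [0.039, -0.0, 0.0]
41.0 [0.001, 0.153, 0.086] [0.078, -0.0, 0.0]
34.0 [0.001, 0.221, 0.14] [0.117, -0.001, 0.0]
27.0 [0.001, 0.272, 0.193] [0.156, -0.001, 0.0]
20.0 [0.001, 0.317, 0.251] [0.194, -0.001, 0.0]
```

```bash
python3 - <<'E'
from h import *
im=snap("scene","i1",(270,130,470,310),4)
im=snap("top","i2",(100,130,290,280),4.2)
E
```

```text
(no output)
```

View pics/i1.png

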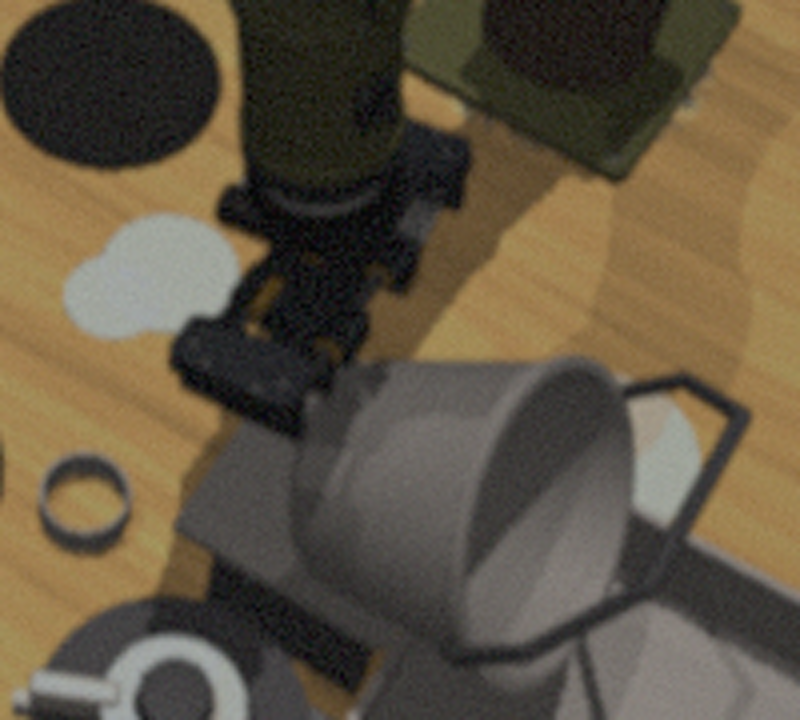

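View pics/i2.png

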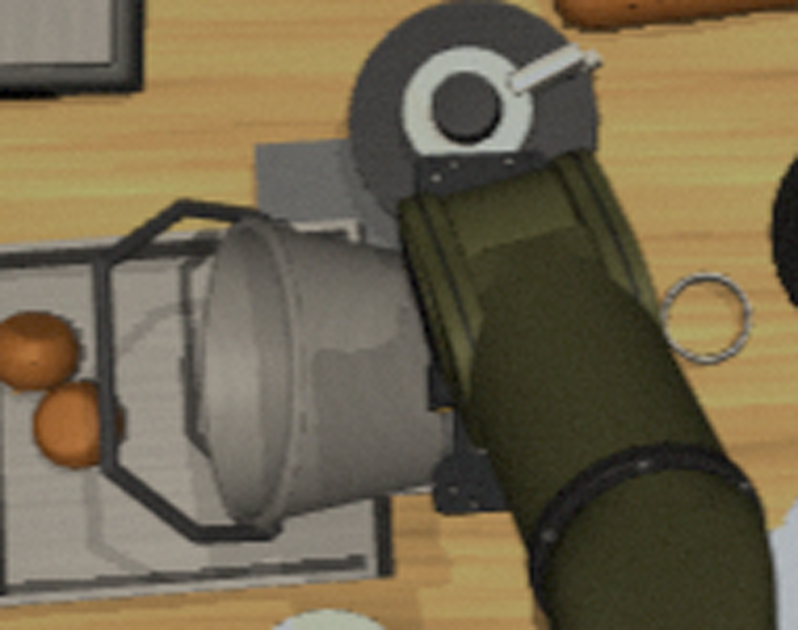

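>>> play_rows([
  [[1,0,0,-0.03,0,0,0],[1,0,0,-0.08,0,0,0],[1,0,0,-0.14,0,0,0],[1,0,0,-0.16,0,0,0],[1,0,0,-0.16,0,0,0]],
])

```text
clock: 38.25
tool_pos: [0.5058, 0.0618, 0.3243]
eef_rot: [0.997, 0.026, -0.001, -0.076]
contact_force: [-0.6, 0.7, -4.7]
opening: 0.152
```

```bash
python3 tip.py 78 78; python3 - <<'E'
from h import *
im=snap("scene","i3",(270,110,470,290),4)
im=snap("top","i4",(100,130,290,280),4.2)
E
```

```text
alpha 8.8 F [-0.6  0.7 -4.7] M [-0.59 -0.13  0.01] op 13.342346527792962 pos [0.5058 0.0618 0.3243] q [ 0.16  0.47 -0.43  1.82  0.05  0.85 -0.21] 38.25
78.0 [0.0, 0.0, 0.0] [0.0, 0.0, 0.0]
```

View pics/i3.png

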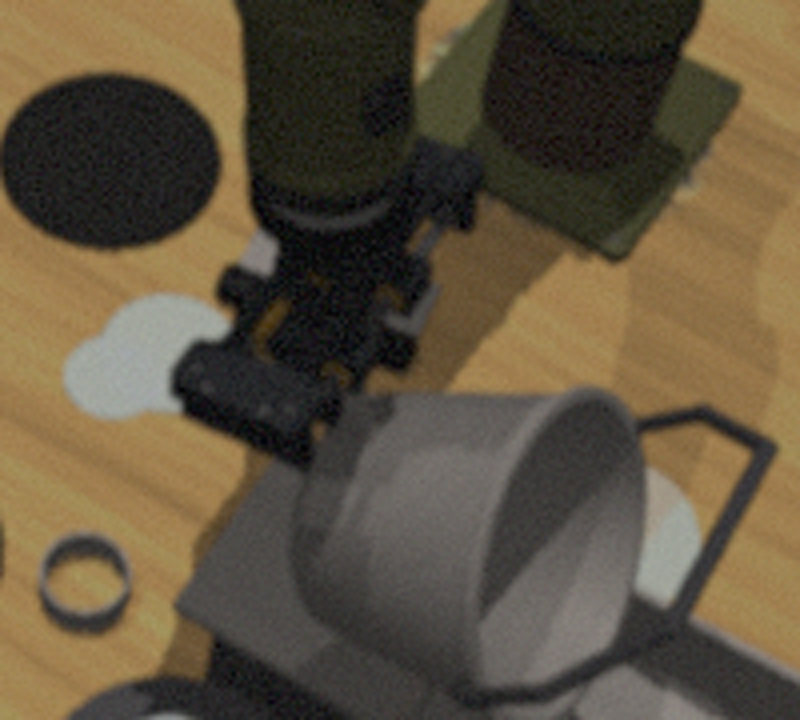

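View pics/i4.png

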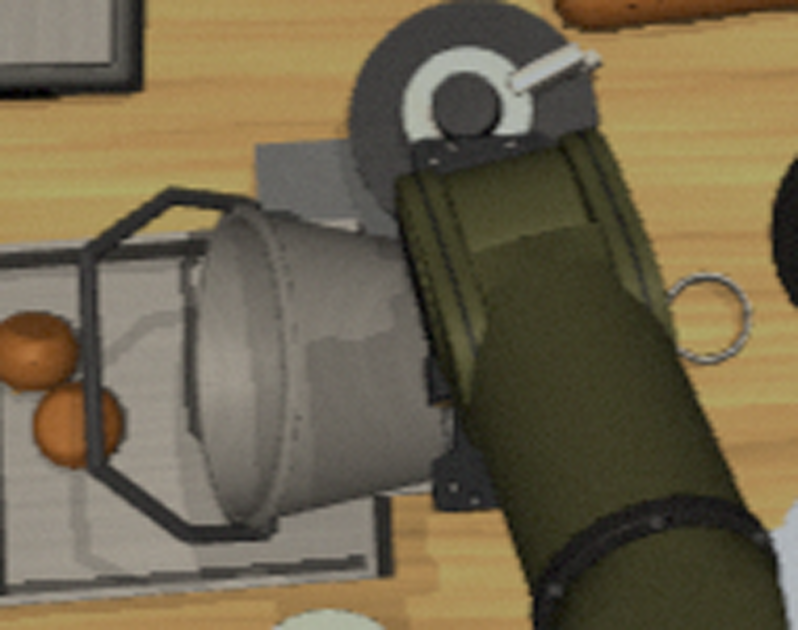

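```bash
cat > pt.py <<'E'
from rim import *
def rimc(th,E,yaw=MILL[2],rr=.110,zz=.022,r=.091,h=.126):
    e=R.from_euler('z',yaw)*R.from_rotvec([-th,0,0])
    y=e.apply([0,1,0]); x=e.apply([1,0,0]); z=e.apply([0,0,1]); C=E+y*rr+z*(h-zz)
    return C+r*np.outer(np.cos(a),x)+r*np.outer(np.sin(a),y)
def ex(q): return np.array([q[:,0].min(),q[:,0].max(),q[:,1].min(),q[:,1].max()])
def fitth(vt,vs,E):
    f=lambda g:np.r_[(ex(proj("top",rimc(g[0],E,g[1],g[2])))-vt),(ex(proj("scene",rimc(g[0],E,g[1],g[2])))-vs),(g[1]-.049)*20,(g[2]-.11)*300]
    o=least_squares(f,[1.2,.049,.11]); return np.degrees(o.x[0]),o.x[1:],o.fun.round(1)
E
python3 - <<'E'
from pt import *
s=get_state()
print(fitth(np.array([197/4.2+100,292/4.2+100,205/4.2+130,535/4.2+130]),np.array([472/4+270,648/4+270,387/4+110,700/4+110]),s['tool_pos']))
E
```

```text
(np.float64(63.67502361407066), array([0.06873936, 0.10386441]), array([-0.1, -1.6,  0.5,  0.2,  0.4, -1.4, -3.8,  5.9,  0.4, -1.8]))
```

```bash
cat > un.py <<'E'
from rim import *
import sys
def earpose(th,corner,al0,rr=.110,zz=.022):
    t=np.radians(th); dy,dz=-(rr+.066),zz
    y=corner[0]+dy*np.cos(t)+dz*np.sin(t); z=corner[1]-dy*np.sin(t)+dz*np.cos(t)
    return mw(0,y,z),ori(al0-th)
s=st(); T=R.from_quat(s['eef_rot']).apply([0,0,1]); al=np.degrees(np.arctan2(np.hypot(T[0],T[1])*np.sign(T[1]),-T[2]))
print("alpha",al.round(1),"F",s['contact_force'].round(1),"M",s['moment'].round(2),"op",s['opening']*88,"pos",s['tool_pos'].round(4),tomill(s['tool_pos']).round(4),"q",s['q'].round(2),s['clock'])
for a_ in sys.argv[1:]:
    th,y,z=[float(v) for v in a_.split(',')]
    p,Rm=earpose(th,(y,z),73); print(th,delta(p,Rm,s,False).round(3).tolist())
E
python3 un.py 64,-.136,.135 58,-.136,.13 50,-.136,.125 42,-.136,.122 34,-.136,.122
```

```text
alpha 8.8 F [ 0.3  0.2 -4. ] M [-0.65 -0.16 -0.1 ] op 13.735628605483107 pos [0.5054 0.0613 0.3239] [ 0.0057 -0.2195] q [ 0.16  0.48 -0.43  1.82  0.05  0.85 -0.21] 38.35
64.0 [-0.019, -0.075, 0.083, 0.001, -0.0, 0.001]
58.0 [-0.019, -0.013, 0.113, 0.035, -0.0, 0.001]
50.0 [-0.019, 0.067, 0.158, 0.079, -0.0, 0.001]
42.0 [-0.02, 0.142, 0.207, 0.124, -0.0, 0.001]
34.0 [-0.02, 0.208, 0.256, 0.168, -0.0, 0.001]
```

>>> play_rows([
  [[1,-0.005,-0.013,0.09,0.035,0,0],[1,-0.01,0.067,0.15,0.079,0,0],[1,-0.019,0.142,0.205,0.124,0,0.001],[1,-0.019,0.208,0.256,0.168,0,0.001],[1,-0.019,0.208,0.256,0.168,0,0.001]],
])

```text
clock: 38.98
tool_pos: [0.5021, 0.0054, 0.2335]
eef_rot: [0.942, 0.017, -0.01, -0.334]
contact_force: [0.4, 0.2, -3.3]
opening: 0.157
```

```bash
python3 un.py  27,-.136,.12 20,-.136,.119 13,-.136,.118 7,-.136,.117 4,-.136,.116; python3 - <<'E'
from h import *
im=snap("scene","i5",(250,110,450,290),4)
im=snap("top","i6",(130,130,320,280),4.2)
E
```

```text
alpha 39.0 F [ 0.4  0.2 -3.3] M [-1.58 -0.15 -0.05] op 13.804472343985578 pos [0.5021 0.0054 0.2335] [-2.000e-04 -2.752e-01] q [ 0.7   0.82 -0.74  1.88 -0.24  0.73  0.33] 38.975
27.0 [0.001, 0.049, 0.02, 0.039, -0.001, -0.004]
20.0 [0.002, 0.119, 0.048, 0.078, -0.001, -0.004]
13.0 [0.003, 0.185, 0.084, 0.116, -0.001, -0.004]
7.0 [0.004, 0.239, 0.121, 0.15, -0.001, -0.004]
4.0 [0.004, 0.265, 0.143, 0.166, -0.002, -0.004]
```

View pics/i5.png

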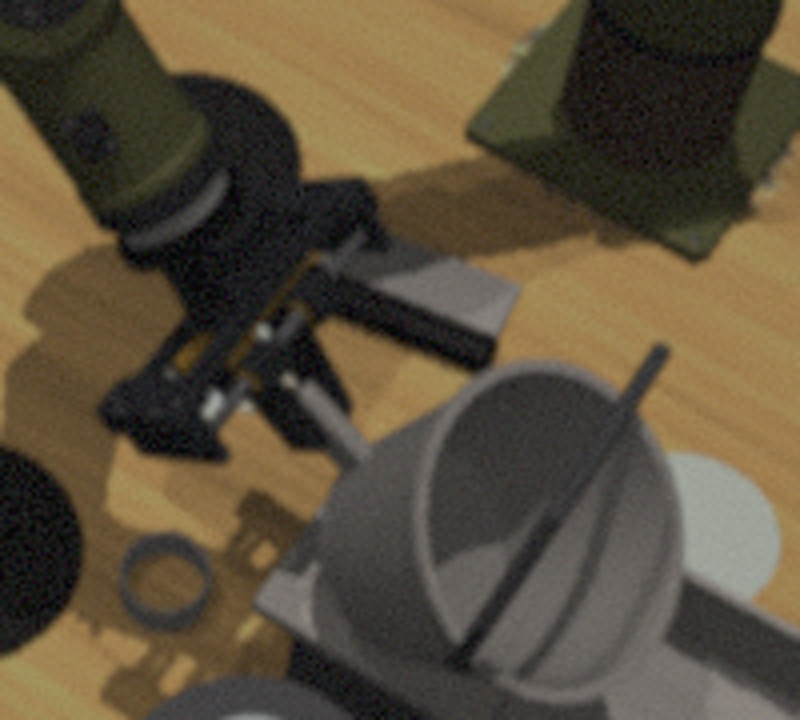

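View pics/i6.png

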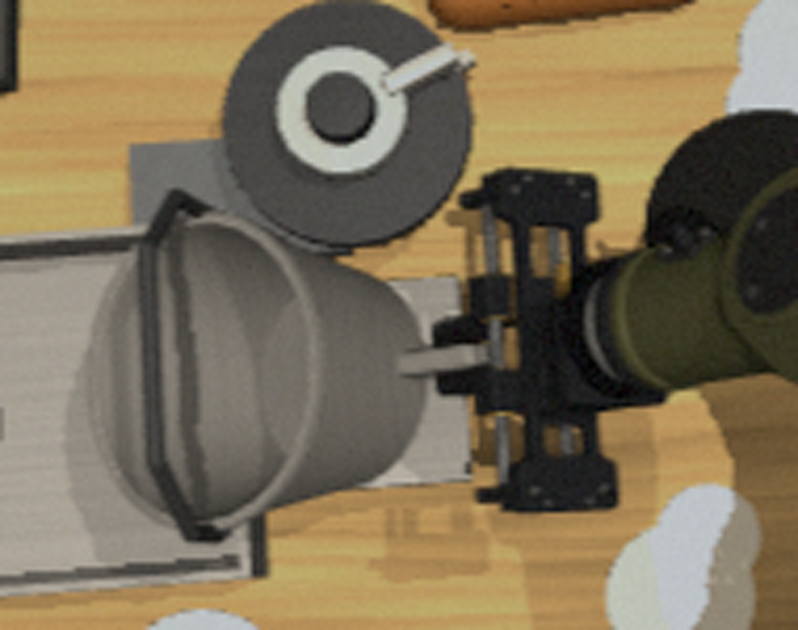

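```bash
python3 - <<'E'
from pt import *
s=get_state()
print(fitth(np.array([90/4.2+130,322/4.2+130,208/4.2+130,535/4.2+130]),np.array([418/4+250,685/4+250,362/4+110,700/4+110]),s['tool_pos']))
E
```

```text
(np.float64(37.38142454149425), array([0.028337  , 0.10490268]), array([-0.3, -2. , -0.2, -1.1,  0.8,  0.1, -2.1,  0.7, -0.4, -1.5]))
```

>>> play_rows([
  [[1,0.001,0.049,0.02,0.039,0,-0.001],[1,0.002,0.119,0.048,0.078,0,-0.002],[1,0.003,0.185,0.084,0.116,0,-0.004],[1,0.004,0.239,0.121,0.15,0,-0.004],[1,0.004,0.239,0.121,0.15,0,-0.004]],
])

```text
clock: 39.7
tool_pos: [0.5059, -0.0223, 0.1622]
eef_rot: [0.839, 0.024, -0.012, -0.544]
contact_force: [-0.2, 0.8, -2.9]
opening: 0.156
```

```bash
python3 un.py  3,-.136,.116 0,-.136,.116 -3,-.136,.116 -3,-.136,.112; python3 - <<'E'
from h import *
im=snap("scene","i7",(250,110,450,290),4)
im=snap("top","i8",(130,130,320,280),4.2)
E
```

```text
alpha 66.0 F [-0.2  0.8 -2.9] M [-2.01 -0.17 -0.03] op 13.749367726975898 pos [ 0.5059 -0.0223  0.1622] [ 0.0022 -0.303 ] q [ 0.91  1.24 -0.88  1.73 -0.29  0.9   0.59] 39.7
3.0 [-0.008, 0.056, -0.003, 0.022, 0.0, 0.002]
0.0 [-0.008, 0.086, 0.006, 0.039, 0.0, 0.002]
-3.0 [-0.008, 0.115, 0.015, 0.056, 0.0, 0.002]
-3.0 [-0.008, 0.127, 0.021, 0.056, 0.0, 0.002]
```

View pics/i7.png

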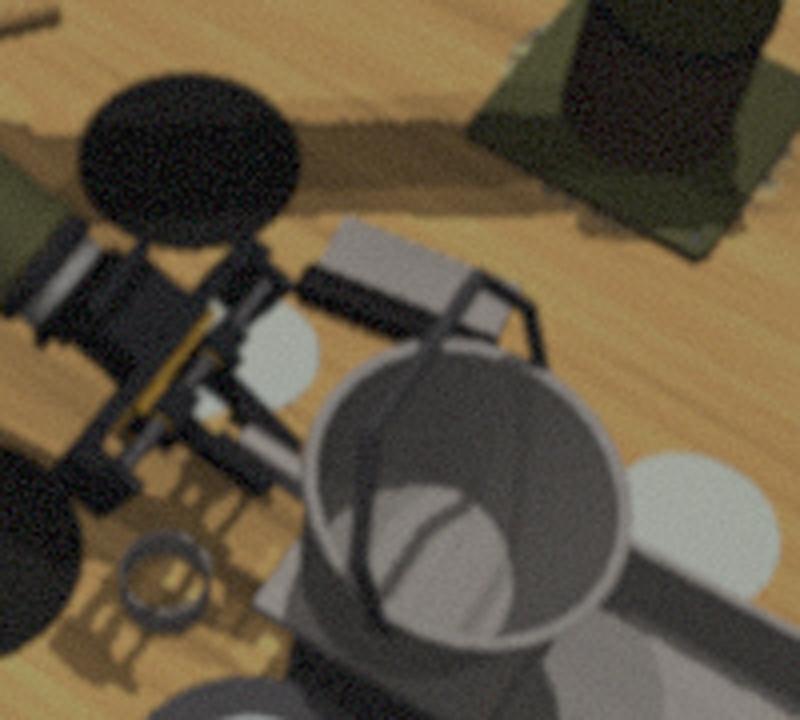

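View pics/i8.png

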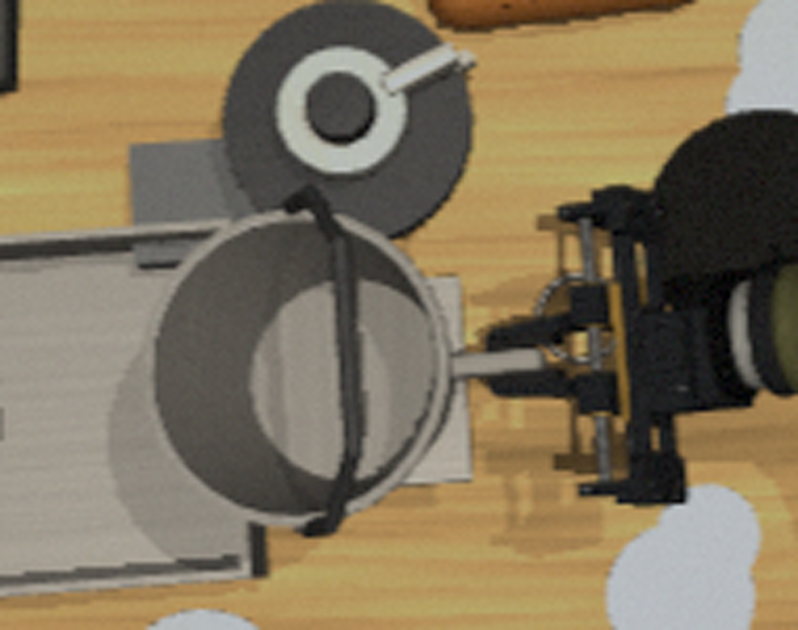

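>>> play_rows([
  [[1,-0.004,0.03,-0.003,0.015,0,0.001],[1,-0.006,0.056,-0.003,0.03,0,0.002],[1,-0.008,0.086,0.004,0.045,0,0.002],[1,-0.008,0.115,0.013,0.056,0,0.002],[1,-0.008,0.115,0.013,0.056,0,0.002]],
])

```text
clock: 40.42
tool_pos: [0.505, -0.0308, 0.1334]
eef_rot: [0.789, 0.024, -0.015, -0.614]
contact_force: [-0.3, -0.5, -4.1]
opening: 0.154
```

```bash
python3 un.py  -3,-.136,.112 -4,-.136,.11; python3 - <<'E'
from h import *
im=snap("scene","j1",(250,110,450,290),4)
im=snap("top","j2",(130,130,320,280),4.2)
E
```

```text
alpha 75.8 F [-0.3 -0.5 -4.1] M [-2.13 -0.23 -0.07] op 13.515298905200252 pos [ 0.505  -0.0308  0.1334] [ 0.0009 -0.3116] q [ 0.95  1.4  -0.9   1.65 -0.3   1.01  0.65] 40.425
-3.0 [-0.003, 0.029, 0.003, 0.001, 0.002, 0.003]
-4.0 [-0.003, 0.046, 0.006, 0.007, 0.002, 0.003]
```

View pics/j1.png

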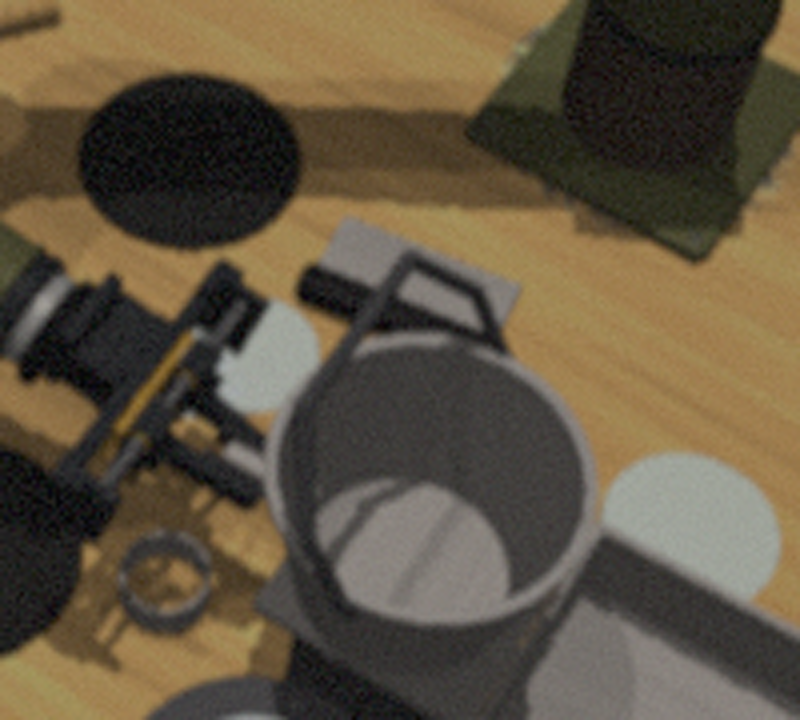

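View pics/j2.png

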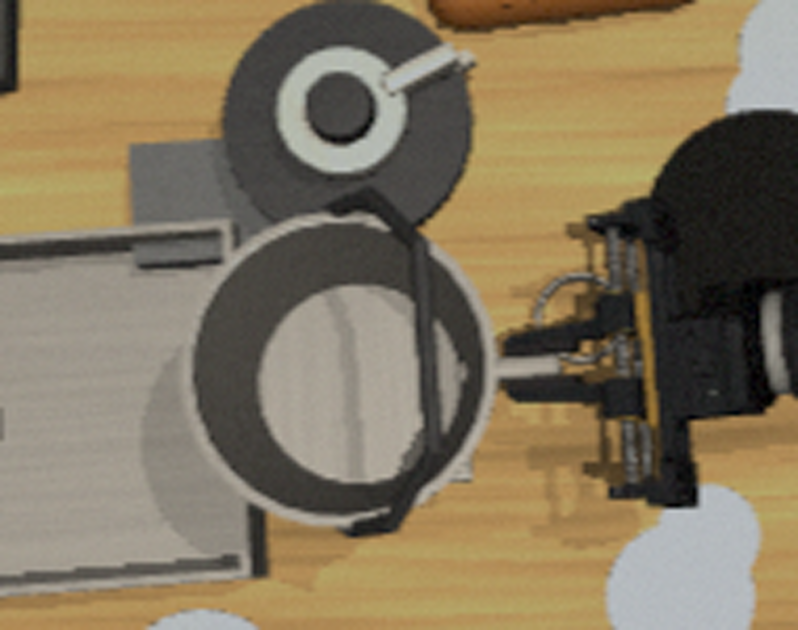

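>>> play_rows([
  [[1,-0.001,0.008,0.002,0,0,0],[1,-0.001,0.012,0.003,0,0,0],[1,-0.001,0.012,0.003,0,0,0]],
], force=25)

```text
clock: 40.9
tool_pos: [0.5051, -0.0303, 0.1325]
eef_rot: [0.788, 0.025, -0.014, -0.615]
contact_force: [0.5, -2.3, 5.3]
opening: 0.16
```

```bash
python3 un.py  -3,-.136,.112
```

```text
alpha 76.0 F [ 0.5 -2.3  5.3] M [-0.04  0.13 -0.04] op 14.097583866233087 pos [ 0.5051 -0.0303  0.1325] [ 0.001  -0.3111] q [ 0.95  1.4  -0.9   1.65 -0.29  1.01  0.66] 40.9
-3.0 [-0.004, 0.026, 0.0, 0.0, 0.002, 0.003]
```

Seated. Release gently and retreat along the tool.

>>> play_rows([
  [[0.6,0,0,0,0,0,0],[0.4,0,0,0,0,0,0],[0.2,0,0,0,0,0,0],[0,0,0,0,0,0,0],[-0.1,0,0,-0.02,0,0,0]],
])

```text
clock: 41.52
tool_pos: [0.5051, -0.036, 0.134]
eef_rot: [0.787, 0.025, -0.015, -0.616]
contact_force: [0.5, -1.0, 0.2]
opening: 0.547
```

>>> play_rows([
  [[-0.1,0,0,-0.1,0,0,0],[-0.1,0,0,-0.25,0,0,0],[-0.1,0,-0.1,-0.4,-0.03,0,0],[-0.3,0,-0.25,-0.5,-0.08,0,0],[-0.3,0,-0.4,-0.55,-0.13,0,0]],
])

```text
clock: 42.15
tool_pos: [0.512, -0.1695, 0.2917]
eef_rot: [0.897, 0.026, -0.008, -0.441]
contact_force: [0.3, 0.3, -0.2]
opening: 0.652
```

```bash
python3 - <<'E'
from p import *
s=st(); print(s['tool_pos'],s['q'].round(2),s['contact_force'])
show(mw(0,-.40,.42),down(50),flip=False)
im=snap("scene","j3",(250,110,450,290),4)
im=snap("top","j4",(60,130,320,300),3)
E
```

```text
[ 0.51197787 -0.16953154  0.29169193] [ 1.    0.96 -0.83  1.49 -0.2   1.28  0.46] [ 0.33197667  0.30920593 -0.16113055]
t 42.15 pos [ 0.512 -0.17   0.292] q [ 1.    0.96 -0.83  1.49 -0.2   1.28  0.46] F [ 0.3  0.3 -0.2] op 0.652
delta [0.001, -0.441, -0.129, -0.272, -0.121, -0.241] deg 69.0 target [ 0.5085 -0.1192  0.42  ]
```

View pics/j3.png

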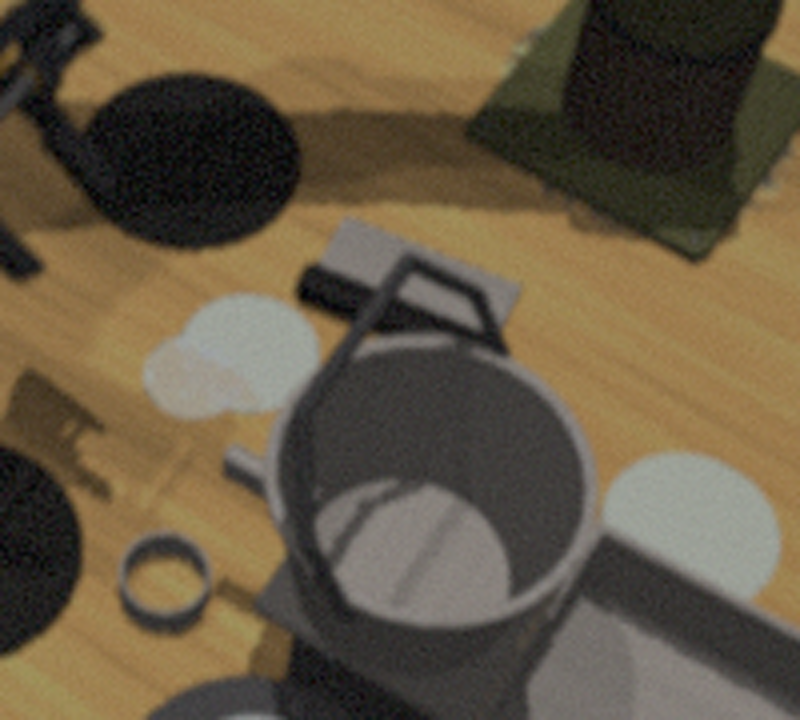

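View pics/j4.png

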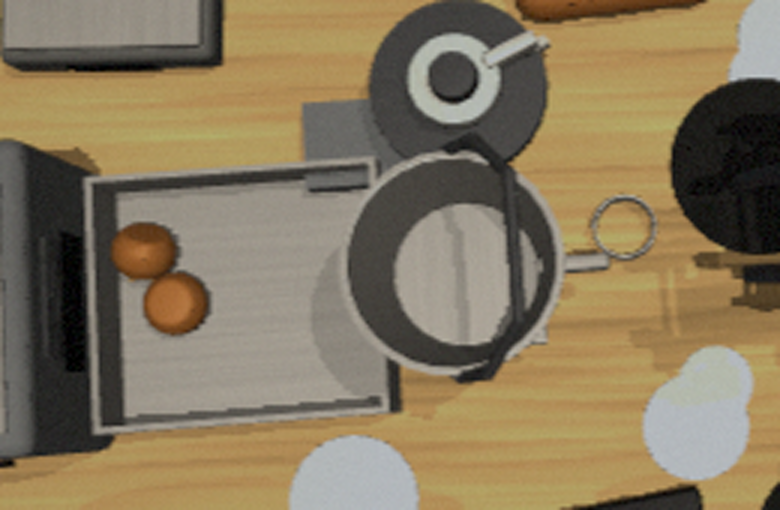

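```bash
python3 - <<'E'
from rim import *
v=np.array([346/3+60,565/3+60,150/3+130,375/3+130]); print("top",fitrim("top",v,.236))
v=np.array([265/4+250,598/4+250,330/4+110,628/4+110]); print("sc",fitrim("scene",v,.236))
ut=np.array([[510,175],[517,330]])/np.array([3,3])+[60,130]; us=np.array([[410,258],[300,420]])/4+[250,110]
def bar(g,s): return mw(g[2]+s*.055,g[1]-.115*np.sin(g[0]),.225+.115*np.cos(g[0]))
f=lambda g:np.r_[proj("top",bar(g,1))[0]-ut[0],proj("top",bar(g,-1))[0]-ut[1],proj("scene",bar(g,-1))[0]-us[0],proj("scene",bar(g,1))[0]-us[1],(g[1]+.2)*200]
o=least_squares(f,[.6,-.2,0]); print(o.x,o.fun.round(1)); print(bar(o.x,0),tomill(bar(o.x,0)))
E
```

```text
top (array([0.49933097, 0.07656692]), array([ 0.00043953, -0.20399946]), array([-1.4,  1.4, -0.2,  0.2]))
sc (array([0.49919548, 0.08225242]), array([ 0.00058268, -0.19831415]), array([-0.4,  0.4,  0.7, -0.6]))
[ 0.58901808 -0.19220886 -0.00179034] [-0.5  0.8  0.3 -2.4 -0.1  0.8  0.4 -2.6  1.6]
[0.49965552 0.02442318 0.32062096] [-0.00179034 -0.25609651]
```

>>> play_rows([
  [[-0.3,0,-0.1,-0.03,-0.04,-0.015,-0.035],[-0.3,0,-0.2,-0.06,-0.08,-0.033,-0.07],[-0.3,0,-0.3,-0.09,-0.12,-0.05,-0.105],[-0.3,0,-0.4,-0.12,-0.16,-0.07,-0.14],[-0.3,0,-0.441,-0.129,-0.2,-0.089,-0.177]],
])

```text
clock: 42.88
tool_pos: [0.5092, -0.1132, 0.4304]
eef_rot: [0.935, 0.334, 0.005, -0.118]
contact_force: [-0.5, -0.9, -1.2]
opening: 0.655
```

```bash
python3 - <<'E'
from p import *
show(mw(0,-.35,.43),down(80),flip=False)
E
```

```text
t 42.88 pos [ 0.509 -0.113  0.43 ] q [ 0.75  0.55 -0.89  1.49  0.19  1.35  0.57] F [-0.5 -0.9 -1.2] op 0.655
delta [0.083, -0.116, 0.035, -0.057, -0.052, -0.225] deg 42.8 target [ 0.506  -0.0693  0.43  ]
```

>>> play_rows([
  [[-0.2,0.02,-0.03,0.01,-0.013,-0.012,-0.05],[-0.1,0.04,-0.06,0.02,-0.026,-0.024,-0.1],[0,0.06,-0.09,0.03,-0.04,-0.037,-0.155],[0.2,0.083,-0.116,0.035,-0.057,-0.052,-0.21],[0.2,0.083,-0.116,0.035,-0.057,-0.052,-0.225]],
])

```text
clock: 43.5
tool_pos: [0.5051, -0.0667, 0.4305]
eef_rot: [0.764, 0.646, 0.0, 0.0]
contact_force: [1.0, 0.5, -0.3]
opening: 0.398
```

```bash
python3 - <<'E'
from p import *
show(mw(-.001,-.26,.40),down(92.8),flip=False)
E
```

```text
t 43.5 pos [ 0.505 -0.067  0.43 ] q [ 0.68  0.5  -1.04  1.61  0.44  1.29  0.97] F [ 1.   0.5 -0.3] op 0.398
delta [0.284, -0.063, 0.102, 0.0, 0.0, -0.069] deg 12.4 target [0.5006 0.0206 0.4   ]
```

>>> play_rows([
  [[0.1,0.12,-0.02,0.03,0,0,-0.03],[0,0.22,-0.05,0.06,0,0,-0.06],[0,0.284,-0.063,0.102,0,0,-0.069],[0,0.284,-0.063,0.102,0,0,-0.069]],
])

```text
clock: 44.0
tool_pos: [0.4997, 0.0215, 0.3994]
eef_rot: [0.688, 0.726, -0.001, -0.001]
contact_force: [-0.1, 0.6, 0.3]
opening: 0.501
```

```bash
python3 - <<'E'
from p import *
show(mw(-.001,-.26,.32),down(92.8),flip=False)
im=snap("scene","k1",(250,90,450,270),4)
im=snap("top","k2",(130,130,320,280),4.2)
E
```

```text
t 44.0 pos [0.5   0.021 0.399] q [ 0.53  0.53 -1.09  1.69  0.49  1.23  0.95] F [-0.1  0.6  0.3] op 0.501
delta [-0.003, 0.003, 0.265, -0.001, 0.0, 0.001] deg 0.3 target [0.5006 0.0206 0.32  ]
```

View pics/k1.png

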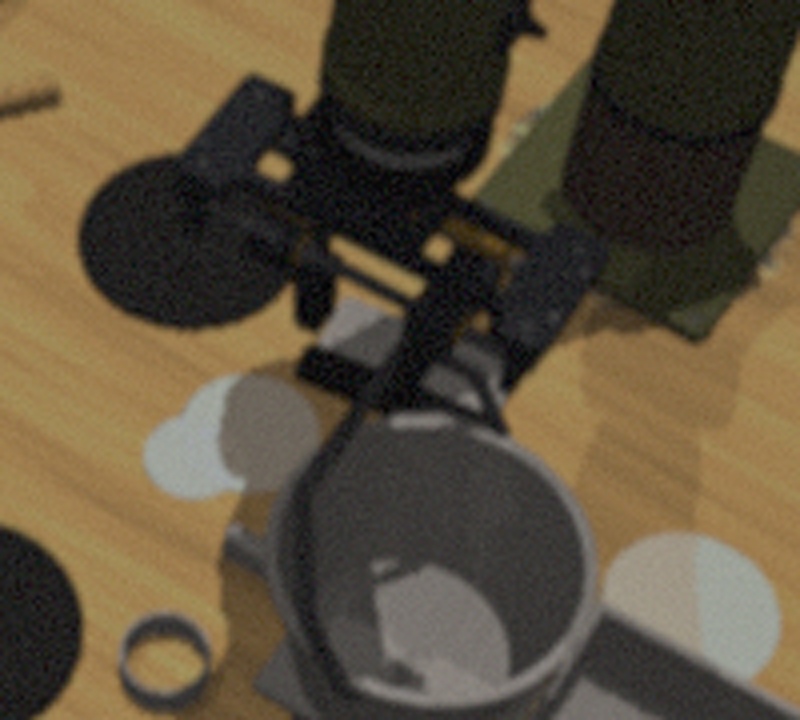

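>>> play_rows([
  [[0,0,0,0.08,0,0,0],[0,0,0,0.16,0,0,0],[0,0,0,0.24,0,0,0],[0,0,0,0.268,0,0,0],[0,0,0,0.268,0,0,0]],
])

```text
clock: 44.72
tool_pos: [0.5009, 0.0189, 0.3198]
eef_rot: [0.69, 0.724, -0.0, 0.0]
contact_force: [-0.5, 0.3, -0.5]
opening: 0.498
```

>>> play_rows([
  [[0.5,0,0,0,0,0,0],[1,0,0,0,0,0,0],[1,0,0,0,0,0,0],[1,0,0,0,0,0,0],[1,0,0,0,0,0,0]],
], force=6)

```text
clock: 45.35
tool_pos: [0.5009, 0.0191, 0.3198]
eef_rot: [0.69, 0.724, -0.0, 0.0]
contact_force: [0.2, 1.3, -0.9]
opening: 0.085
```

```bash
python3 - <<'E'
from rim import *
s=st(); print(s['tool_pos'],tomill(s['tool_pos']),s['opening']*88,s['contact_force'],s['moment'])
im=snap("scene","k3",(250,90,450,270),4)
E
```

```text
[0.50088407 0.01910119 0.31977175] [-0.00082394 -0.26147228] 7.504516522700728 [ 0.21891321  1.28366216 -0.93932809] [ 0.29600233 -0.15148652  0.0176745 ]
```

View pics/k3.png

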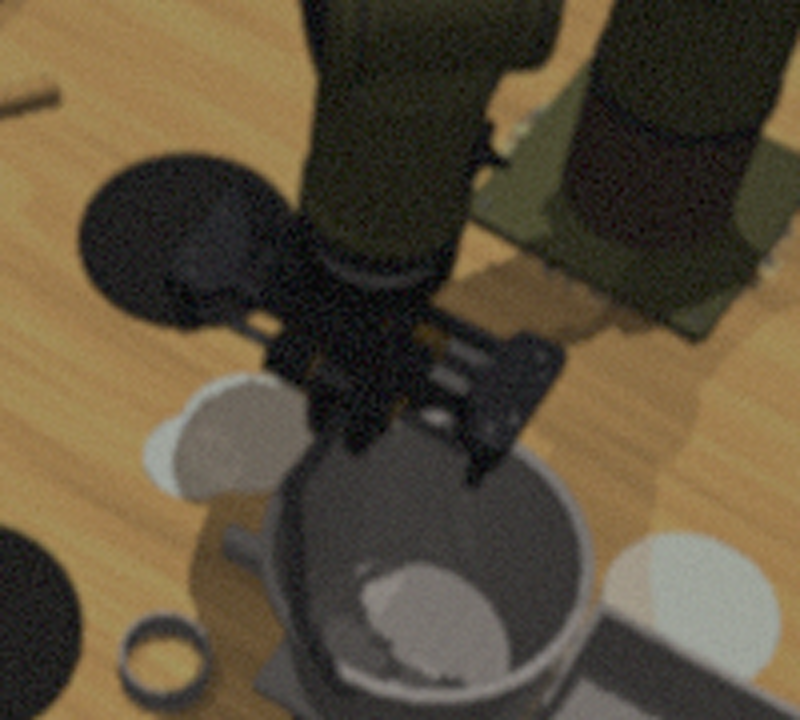

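>>> play_rows([
  [[1,0.049,0,-0.024,0,0,0],[1,0.099,0,-0.041,0,0,0],[1,0.152,0,-0.052,0,0,0],[1,0.205,0,-0.055,0,0,0],[1,0.205,0,-0.055,0,0,0]],
])

```text
clock: 46.02
tool_pos: [0.4975, 0.0824, 0.3363]
eef_rot: [0.689, 0.725, -0.0, -0.0]
contact_force: [0.3, -0.2, -5.7]
opening: 0.079
```

>>> play_rows([
  [[1,0,0,0,0,0,0],[1,0,0,0,0,0,0],[1,0,0,-0.05,0,0,0],[1,0,0,-0.12,0,0,0],[1,0,0,-0.2,0,0,0]],
], force=45)

```text
clock: 46.65
tool_pos: [0.4975, 0.0822, 0.3977]
eef_rot: [0.689, 0.725, 0.0, -0.0]
contact_force: [0.8, -0.1, -4.3]
opening: 0.068
```

```bash
python3 - <<'E'
from rim import *
s=st(); print(s['tool_pos'],tomill(s['tool_pos']),s['opening']*88,s['contact_force'],s['moment'],s['q'].round(2))
im=snap("scene","k4",(250,90,450,270),4)
E
```

```text
[0.49753766 0.0821606  0.39766149] [-0.00107766 -0.19832466] 5.963017111524817 [ 0.78670439 -0.07926885 -4.30860151] [ 0.07817389 -0.13630267  0.01743456] [ 0.4   0.53 -1.07  1.69  0.49  1.22  0.84]
```

View pics/k4.png

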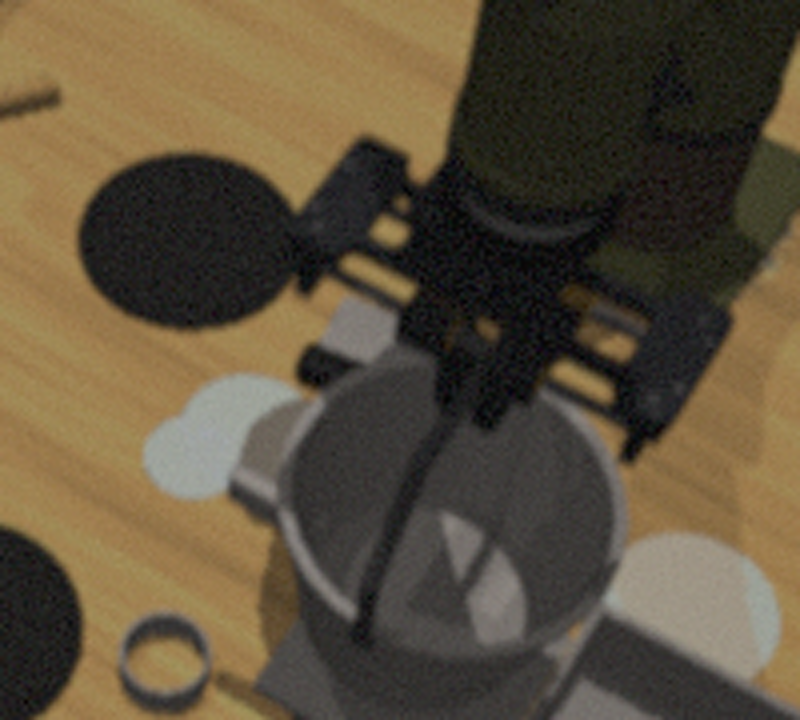

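```bash
python3 - <<'E'
from rim import *
show([.605,-.189,.40],down(96),flip=False)
E
```

```text
t 46.7 pos [0.499 0.083 0.401] q [ 0.4   0.52 -1.07  1.68  0.49  1.23  0.84] F [ 1.4  1.  -1.4] op 0.07
delta [-0.925, 0.308, 0.002, 0.002, -0.001, -0.017] deg 3.1 target [ 0.605 -0.189  0.4  ]
```

>>> play_rows([
  [[1,-0.05,0.015,0,0,0,0],[1,-0.14,0.045,0,0,0,-0.003],[1,-0.25,0.083,0,0,0,-0.006],[1,-0.37,0.123,0,0,0,-0.009],[1,-0.48,0.16,0,0,0,-0.01]],
])

```text
clock: 47.32
tool_pos: [0.5541, -0.0614, 0.3996]
eef_rot: [0.678, 0.735, 0.002, 0.001]
contact_force: [1.5, 0.1, -4.2]
opening: 0.069
```

```bash
python3 - <<'E'
from rim import *
show([.605,-.189,.40],down(96),flip=False)
E
```

```text
t 47.33 pos [ 0.554 -0.061  0.4  ] q [ 0.61  0.61 -1.06  1.54  0.55  1.31  1.14] F [ 1.5  0.1 -4.2] op 0.069
delta [-0.438, 0.135, -0.001, 0.001, -0.0, -0.008] deg 1.4 target [ 0.605 -0.189  0.4  ]
```

>>> play_rows([
  [[1,-0.11,0.034,0,0,0,0],[1,-0.22,0.068,0,0,0,0],[1,-0.33,0.1,0,0,0,-0.008],[1,-0.4,0.123,0,0,0,-0.008],[1,-0.438,0.135,0,0,0,-0.008]],
])

```text
clock: 47.95
tool_pos: [0.6046, -0.1922, 0.3981]
eef_rot: [0.67, 0.742, 0.001, 0.0]
contact_force: [0.2, -0.3, -3.9]
opening: 0.072
```

>>> play_rows([
  [[1,0,0,0.08,0,0,0],[1,0,0,0.18,0,0,0],[1,0,0,0.3,0,0,0],[1,0,0,0.4,0,0,0],[1,0,0,0.46,0,0,0]],
])

```text
clock: 48.58
tool_pos: [0.6037, -0.1925, 0.2581]
eef_rot: [0.67, 0.742, -0.0, -0.001]
contact_force: [0.5, 0.3, -4.9]
opening: 0.066
```

```bash
python3 - <<'E'
from rim import *
show([.605,-.189,.25],down(96),flip=False)
im=snap("scene","l1",(150,100,350,290),4)
im=snap("top","l2",(220,110,400,260),4.2)
E
```

```text
t 48.58 pos [ 0.604 -0.192  0.258] q [ 0.71  0.85 -0.96  1.51  0.74  1.17  1.28] F [ 0.5  0.3 -4.9] op 0.066
delta [0.011, 0.005, 0.027, -0.001, -0.0, -0.001] deg 0.2 target [ 0.605 -0.189  0.25 ]
```

View pics/l1.png

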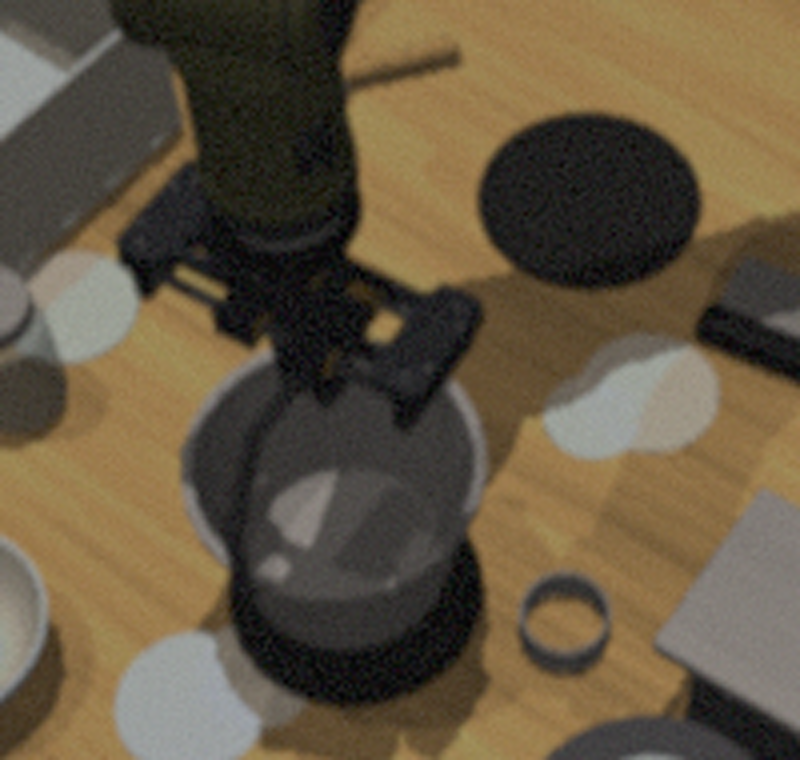

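View pics/l2.png

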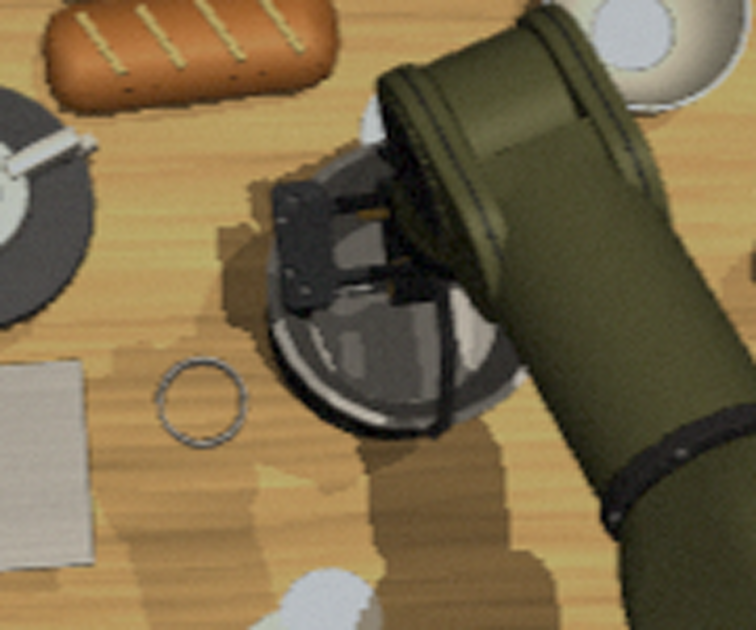

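>>> play_rows([
  [[1,0.008,0,0.03,0,0,0],[1,0.01,0,0.06,0,0,0],[1,0.01,0,0.075,0,0,0],[1,0.01,0,0.085,0,0,0],[1,0.01,0,0.09,0,0,0]],
])

```text
clock: 49.3
tool_pos: [0.6033, -0.1895, 0.2311]
eef_rot: [0.67, 0.742, -0.001, -0.001]
contact_force: [-1.3, -0.4, -4.0]
opening: 0.067
```

```bash
python3 - <<'E'
from rim import *
s=st(); print(s['tool_pos'],s['contact_force'],s['moment'])
E
```

```text
[ 0.60331566 -0.18951342  0.23107073] [-1.28876127 -0.38537192 -3.97499017] [ 0.03925709 -0.17054565 -0.04028169]
```

>>> play_rows([
  [[1,0,0,0.005,0,0,0],[1,0,0,0.009,0,0,0],[1,0,0,0.012,0,0,0],[1,0,0,0.012,0,0,0]],
], force=20)

```text
clock: 49.8
tool_pos: [0.6035, -0.1898, 0.2278]
eef_rot: [0.67, 0.742, -0.001, -0.001]
contact_force: [-0.5, -1.6, -1.3]
opening: 0.073
```

```bash
python3 - <<'E'
from rim import *
s=st(); print(s['tool_pos'],s['contact_force'],s['moment'])
E
```

```text
[ 0.60352302 -0.18983912  0.22779668] [-0.54563147 -1.60787007 -1.30650006] [-0.14538459 -0.13208291  0.0284647 ]
```

>>> play_rows([
  [[1,0,0,0.004,0,0,0],[1,0,0,0.004,0,0,0],[0.5,0,0,0.004,0,0,0],[0.3,0,0,0.002,0,0,0],[0.3,0,0,0.002,0,0,0]],
], force=8)

```text
clock: 50.42
tool_pos: [0.6036, -0.1896, 0.2272]
eef_rot: [0.67, 0.742, -0.0, -0.001]
contact_force: [-0.0, -0.4, -0.6]
opening: 0.349
```

```bash
python3 - <<'E'
from rim import *
s=st(); print(s['tool_pos'],s['contact_force'],s['moment'],s['opening']*88)
im=snap("scene","l3",(150,100,350,290),4)
E
```

```text
[ 0.60363912 -0.1896129   0.22718863] [-0.02567911 -0.36051042 -0.58859664] [ 0.06714392 -0.14269588  0.00043315] 30.73739505386538
```

View pics/l3.png

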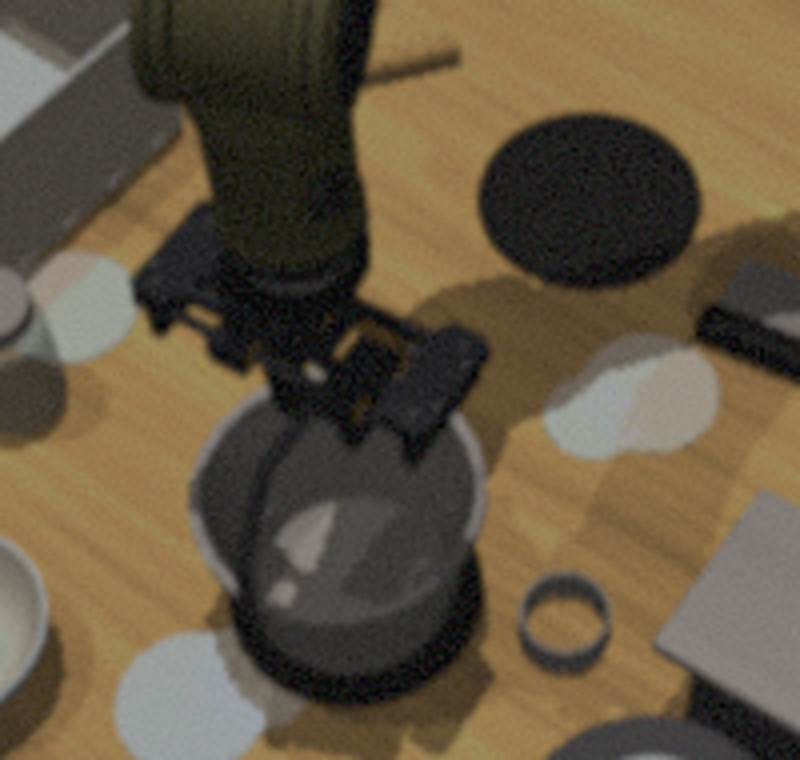

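>>> play_rows([
  [[0.3,0,0,-0.08,0,0,0],[0.3,0,0,-0.2,0,0,0],[0.3,0,0,-0.35,0,0,0],[0.3,0,0,-0.5,0,0,0],[0.3,0,0,-0.6,0,0,0]],
])

```text
clock: 51.1
tool_pos: [0.6043, -0.1893, 0.4096]
eef_rot: [0.67, 0.742, 0.001, 0.0]
contact_force: [-0.3, -1.1, -0.5]
opening: 0.353
```

>>> play_rows([
  [[0.3,-0.18,0,0,0,0,0],[0.3,-0.36,-0.05,0,0,0,0],[0.3,-0.54,-0.2,0,0,0,0],[0.3,-0.65,-0.35,0,0,0,0],[0.3,-0.7,-0.45,0,0,0,0]],
])

```text
clock: 51.72
tool_pos: [0.4887, -0.4155, 0.4086]
eef_rot: [0.672, 0.74, -0.0, -0.0]
contact_force: [0.6, -0.2, 0.5]
opening: 0.354
```

```bash
python3 - <<'E'
from rim import *
s=st(); print(s['tool_pos'],s['contact_force'],s['q'].round(2),s['clock'])
im=snap("scene","m1",None,1.4)
im=snap("top","m2",(60,60,420,330),2.2)
E
```

```text
[ 0.48868407 -0.41553677  0.40857776] [ 0.58111064 -0.21597615  0.52631881] [ 1.11  0.74 -1.05  1.26  0.63  1.48  1.8 ] 51.725
```

View pics/m1.png

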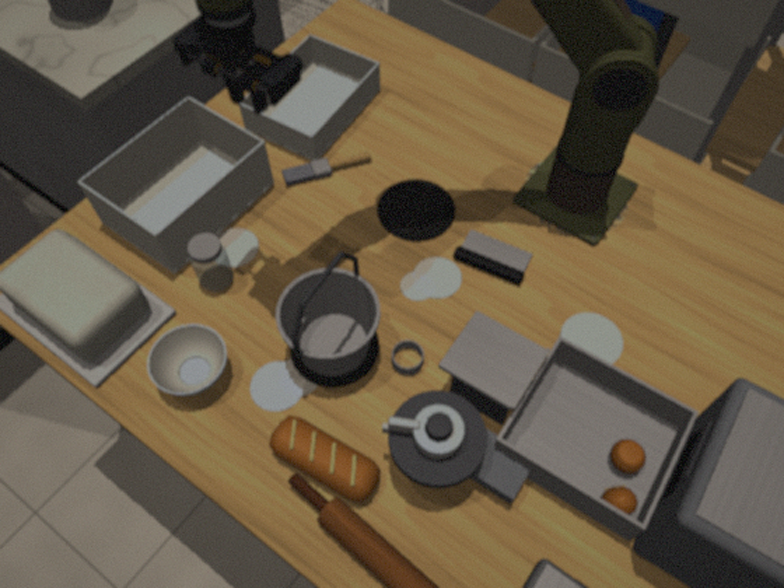

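View pics/m2.png

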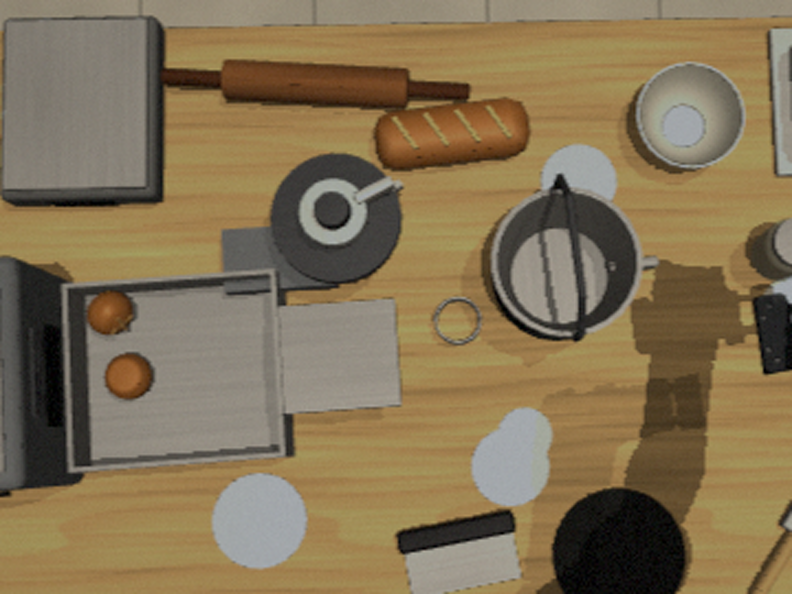

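```bash
python3 - <<'E'
from rim import *
v=np.array([490/2.2+60,643/2.2+60,187/2.2+60,338/2.2+60]); c=fitrim("top",v,.129)[0]; print(c,np.hypot(*(c-[.6047,-.1889])))
v=np.array([277/1.4,380/1.4,270/1.4,363/1.4]); print(fitrim("scene",v,.129)[0])
for uv in ((110,313),(128,376)): print(tomill(unproj("top",(uv[0]/2.2+60,uv[1]/2.2+60),.04)))
im=snap("top","n1",(80,160,210,280),5.5); im=snap("scene","n2",(190,180,300,290),6)
E
```

```text
[ 0.60305684 -0.19077436] 0.002492628530604528
[ 0.60936848 -0.18338415]
[0.08079264 0.09337927]
[-3.03652907e-05  7.42145549e-02]
```

View pics/n1.png

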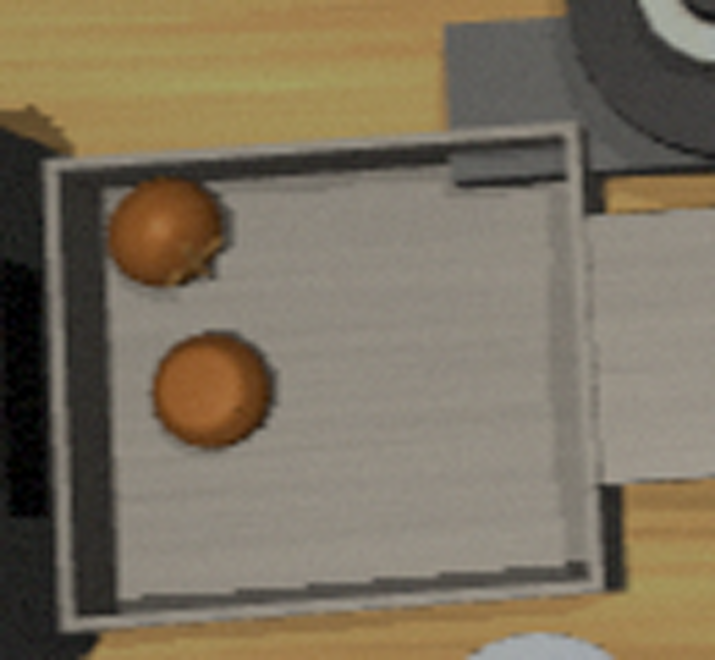

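View pics/n2.png

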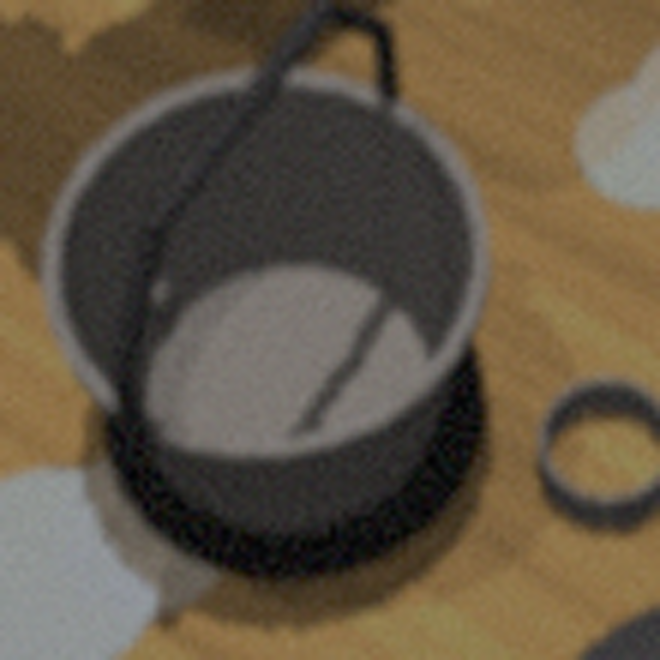

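>>> play_rows([
  [[0.3,0,0,0,0,0,0],[0.3,0,0,0,0,0,0],[0.3,0,0,0,0,0,0],[0.3,0,0,0,0,0,0],[0.3,0,0,0,0,0,0]],
])

```text
clock: 52.55
tool_pos: [0.4914, -0.4118, 0.4093]
eef_rot: [0.67, 0.742, 0.001, 0.0]
contact_force: [0.1, -0.6, 0.5]
opening: 0.351
```

```bash
python3 - <<'E'
from rim import *
b=cv2.imread("pics/n1.png").astype(float)
im=snap("top","n3",(80,160,210,280),5.5); a=cv2.imread("pics/n3.png").astype(float)
d=cv2.GaussianBlur(np.abs(a-b).mean(2),(0,0),6); print(d.max(),d.mean())
r.finish_job(); print(get_state()['clock'])
E
```

```text
6.479285128914088 1.8093868832286848
the job is handed in; nothing more can be done
the job is handed in; nothing more can be done
```

I ran every step of the task in order and handed the job in at about 52 s of the 200 s allowed. No verdict was reported, so what follows rests on my own checks.

**What I did**
- Turned the lock ring by its lever onto the white mark, about 1.2 rad.
- Put the two rolls I could find into the pail; I saw no third one in either camera view.
- Carried the pail by its bail onto the ledge with the ear pointing away from the tray, and let go.
- Tipped it over the lip by the ear to about 116° nominal, and both rolls fell into the tray.
- Set the empty pail back on the ledge, then carried it by the bail to the mat farthest from the robot's base and released it.

**Last checks**
- The lever was over the mark in the last pictures.
- Both rolls were inside the tray, at about (81, 93) mm and (0, 74) mm in the mill's frame. Two pictures taken just before hand-in showed no movement.
- The pail stood on its mat. The top view put it about 2.5 mm from the mat's centre, the scene view about 7 mm; the limit is 40 mm.
- The loaf, ring cutter and jar looked unmoved, and the gripper was clear of everything.

**What did not go cleanly**
- The pail slipped about 8 to 11° in the grip while tipped.
- It pressed on the tray (about 21 N at the tool) and, while being righted, on the ledge (about 38 N). I backed off both times. The 40 N limit is for the arm or gripper's body pressing on something, and here the contact was through the pail.
- One roll had shifted about 3 cm inside the tray since the picture taken before the carry. It stayed within the walls.

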